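# Send off the loaded transporter wagon

### The job

Get the transporter wagon ready to leave: plug every crate waiting on the wooden dock fully home into its own free socket in the wagon's deck, push the turntable's lever round until the ramp is swung clear against its stop and lock it there with one of the drop pins, and couple the wagon to the tow tractor with the other, both pins pushed right down through their holes to the collar. Leave the toy cars, cone, drum and wrench where they are.

Things in the scene. Friction and masses are not known exactly. Their poses are not given: they have to be found in the camera images.
- wagon: green plastic transporter wagon with the white tow tractor in front of it, fixed on its track; origin on the table under the middle of the deck, long axis = own y (the tractor at -y, the turntable at +y). Deck 96 x 408 mm, its flat top 70 mm above the table; five rectangular sockets in a row along the deck, two toy cars side by side at the -y end
- socket1 (a point): centre of the mouth of deck socket 1 (numbered from the cars towards the ramp, 64 mm apart), level with the deck top; a rectangular hole 44.5 mm along the wagon's y, 33.5 mm across, through the 20 mm thick deck. A crate's foot fits it either way round
- socket2 (a point): centre of the mouth of deck socket 2 (numbered from the cars towards the ramp, 64 mm apart), level with the deck top; a rectangular hole 44.5 mm along the wagon's y, 33.5 mm across, through the 20 mm thick deck. A crate's foot fits it either way round
- socket3 (a point): centre of the mouth of deck socket 3 (numbered from the cars towards the ramp, 64 mm apart), level with the deck top; a rectangular hole 44.5 mm along the wagon's y, 33.5 mm across, through the 20 mm thick deck. A crate's foot fits it either way round
- socket4 (a point): centre of the mouth of deck socket 4 (numbered from the cars towards the ramp, 64 mm apart), level with the deck top; a rectangular hole 44.5 mm along the wagon's y, 33.5 mm across, through the 20 mm thick deck. A crate's foot fits it either way round
- socket5 (a point): centre of the mouth of deck socket 5 (numbered from the cars towards the ramp, 64 mm apart), level with the deck top; a rectangular hole 44.5 mm along the wagon's y, 33.5 mm across, through the 20 mm thick deck. A crate's foot fits it either way round
- coupling_hole (a point): centre, at the top face (46 mm above the table), of the round hole 14.5 mm wide that goes down through the tractor's jaw plates and the wagon's drawbar eye between them, lined up (jaw 36 x 34 mm, 37 mm beyond the deck's -y end); a drop pin goes through from above until its collar lies on the jaw; open below
- turn_axis (a point): point on the turntable's vertical axis, 44 mm above the table, at the top of its grey disc (120 mm wide); the turntable stands beyond the wagon's +y end on a fixed dark steel base
- turntable (a joint): angle of the turntable disc with ramp, lever and locking tab, rad, growing counterclockwise seen from above: 0 = ramp in line with the wagon, 1.2 = against its stop, ramp swung clear to the side away from the robot. Stiff (about 2 N at the lever), stays where it is left
- lever_grip (a point): top end of the upright round rubber lever grip, 16 mm thick, standing from 45 to 95 mm above the table on an arm 110 mm from the turntable's axis; it turns with the disc
- lug_hole (a point): centre of the round hole (16 mm, open down to the table) in the fixed lug of the turntable base, at the lug's top face 32 mm above the table. Only at the stop does the 14.5 mm hole of the disc's locking tab (36 mm wide, 12 mm thick, top at 44 mm, 78 mm from the axis) lie over it. A pin goes through tab and lug; collar on the tab, its foot is 28 mm below this point
- crate1: grey closed stacking crate, about 150 g; origin under the middle of its foot, z up. Body 60 mm along own x, 48 mm along own y, from 15 to 59 mm above the origin; below it a solid plug foot 42 mm (x) by 31 mm (y), 15 mm deep, end narrowed 3 mm. It stands on the foot on a fixed wooden dock (140 x 400 mm, top 35 mm above the table); plugged in, the body's underside lies on the deck. May be absent
- crate2: grey closed stacking crate, about 150 g; origin under the middle of its foot, z up. Body 60 mm along own x, 48 mm along own y, from 15 to 59 mm above the origin; below it a solid plug foot 42 mm (x) by 31 mm (y), 15 mm deep, end narrowed 3 mm. It stands on the foot on a fixed wooden dock (140 x 400 mm, top 35 mm above the table); plugged in, the body's underside lies on the deck. May be absent
- crate3: grey closed stacking crate, about 150 g; origin under the middle of its foot, z up. Body 60 mm along own x, 48 mm along own y, from 15 to 59 mm above the origin; below it a solid plug foot 42 mm (x) by 31 mm (y), 15 mm deep, end narrowed 3 mm. It stands on the foot on a fixed wooden dock (140 x 400 mm, top 35 mm above the table); plugged in, the body's underside lies on the deck. May be absent
- crate4: grey closed stacking crate, about 150 g; origin under the middle of its foot, z up. Body 60 mm along own x, 48 mm along own y, from 15 to 59 mm above the origin; below it a solid plug foot 42 mm (x) by 31 mm (y), 15 mm deep, end narrowed 3 mm. It stands on the foot on a fixed wooden dock (140 x 400 mm, top 35 mm above the table); plugged in, the body's underside lies on the deck. May be absent
- crate5: grey closed stacking crate, about 150 g; origin under the middle of its foot, z up. Body 60 mm along own x, 48 mm along own y, from 15 to 59 mm above the origin; below it a solid plug foot 42 mm (x) by 31 mm (y), 15 mm deep, end narrowed 3 mm. It stands on the foot on a fixed wooden dock (140 x 400 mm, top 35 mm above the table); plugged in, the body's underside lies on the deck. May be absent
- pin1: steel drop pin, 80 mm long, 100 g, upright, grip up; origin at the foot, on the axis, z up. Shaft 12 mm thick, 40 mm long, foot narrowed to 9 mm; collar 30 mm wide from 40 to 45 mm; round grip 22 mm thick from 45 to 80 mm. The two are alike. At the start both stand 60 mm apart, along about x, in loose holes of a fixed wooden block 110 x 50 x 44 mm, collar on its top; pull straight up
- pin2: steel drop pin, 80 mm long, 100 g, upright, grip up; origin at the foot, on the axis, z up. Shaft 12 mm thick, 40 mm long, foot narrowed to 9 mm; collar 30 mm wide from 40 to 45 mm; round grip 22 mm thick from 45 to 80 mm. The two are alike. At the start both stand 60 mm apart, along about x, in loose holes of a fixed wooden block 110 x 50 x 44 mm, collar on its top; pull straight up
- car_a: white toy car 32 x 74 x 34 mm riding on the wagon's deck, origin underneath; leave alone
- car_b: blue toy van 32 x 74 x 34 mm riding on the wagon's deck; leave alone
- car_c: grey toy car 32 x 74 x 34 mm standing on the table; leave alone
- drum: toy oil drum, 46 mm wide, 64 mm high; leave alone
- cone: toy traffic cone 50 mm wide, 70 mm high; leave alone
- wrench: wrench lying on the table, 150 mm long; leave alone
Mind the look-alikes: they are no part of the job. What is shaped like the crate3 but yellow is not meant.

How it is judged (in metres and radians):
On the way, in this order (a step that is already met when the one before it is completed fails the run):
1. the ramp is swung clear, the turntable against its stop (value of joint turntable above 1.16 rad), for 0.2 s.
2. a drop pin is fully down through the turntable's tab into the lug (((horizontal distance between pin1 and lug_hole below 0.004 m and z of pin1 in the frame of lug_hole below -0.022 m and angle between pin1's own z axis and vertical below 0.1 rad) or (horizontal distance between pin2 and lug_hole below 0.004 m and z of pin2 in the frame of lug_hole below -0.022 m and angle between pin2's own z axis and vertical below 0.1 rad))), for 0.2 s.
At the end, for the whole second after the job is handed in: Every crate present sits upright in a deck socket (4 mm off centre, 3 mm short of home at most); the turntable is within 0.04 rad of its stop; one pin is down in the turntable lock, the other in the coupling, each within 4 mm of the axis and 6 mm of collar contact ((horizontal distance between crate1 and socket1 below 0.004 m or horizontal distance between crate1 and socket2 below 0.004 m or horizontal distance between crate1 and socket3 below 0.004 m or horizontal distance between crate1 and socket4 below 0.004 m or horizontal distance between crate1 and socket5 below 0.004 m) and z of each of crate1, crate2, crate3, crate4, crate5 in the frame of wagon below 0.058 m and angle between the x axis of each of crate1, crate2, crate3, crate4, crate5 and the y axis of wagon, either way round below 0.08 rad and angle between each of crate1, crate2, crate3, crate4, crate5's own z axis and vertical below 0.06 rad and (horizontal distance between crate2 and socket1 below 0.004 m or horizontal distance between crate2 and socket2 below 0.004 m or horizontal distance between crate2 and socket3 below 0.004 m or horizontal distance between crate2 and socket4 below 0.004 m or horizontal distance between crate2 and socket5 below 0.004 m) and (horizontal distance between crate3 and socket1 below 0.004 m or horizontal distance between crate3 and socket2 below 0.004 m or horizontal distance between crate3 and socket3 below 0.004 m or horizontal distance between crate3 and socket4 below 0.004 m or horizontal distance between crate3 and socket5 below 0.004 m) and (horizontal distance between crate4 and socket1 below 0.004 m or horizontal distance between crate4 and socket2 below 0.004 m or horizontal distance between crate4 and socket3 below 0.004 m or horizontal distance between crate4 and socket4 below 0.004 m or horizontal distance between crate4 and socket5 below 0.004 m) and (horizontal distance between crate5 and socket1 below 0.004 m or horizontal distance between crate5 and socket2 below 0.004 m or horizontal distance between crate5 and socket3 below 0.004 m or horizontal distance between crate5 and socket4 below 0.004 m or horizontal distance between crate5 and socket5 below 0.004 m) and value of joint turntable above 1.16 rad and (((horizontal distance between pin1 and lug_hole below 0.004 m and z of pin1 in the frame of lug_hole below -0.022 m and angle between pin1's own z axis and vertical below 0.1 rad) and (horizontal distance between pin2 and coupling_hole below 0.004 m and z of pin2 in the frame of coupling_hole below -0.034 m and angle between pin2's own z axis and vertical below 0.1 rad)) or ((horizontal distance between pin2 and lug_hole below 0.004 m and z of pin2 in the frame of lug_hole below -0.022 m and angle between pin2's own z axis and vertical below 0.1 rad) and (horizontal distance between pin1 and coupling_hole below 0.004 m and z of pin1 in the frame of coupling_hole below -0.034 m and angle between pin1's own z axis and vertical below 0.1 rad)))); the robot touches nothing.
It fails at once if a car, cone, drum or wrench is pushed more than 3 cm from its place (distance of any of car_a, car_b, car_c, drum, cone, wrench from where it was at the start of the episode above 0.03 m).
Of crate1, crate2, crate3, crate4, crate5 only 3 to 5 are there at a start; the rules pass over those that are not, and their reading is None.
At some moment in a run one of crate1, crate2, crate3, crate4, crate5 may be knocked a few centimetres aside while the robot is not near it.
It also fails if it takes over 210 s, if anything falls off the work surface, if the arm or the gripper's body presses on something with over 40 N, if the wrist force passes 120 N, or if a joint passes its speed limit or range.

### The arm

A 6-joint arm with a two-finger parallel gripper is mounted at the origin on the work surface. World frame = base frame: x ahead of the robot, y to its left, z up, the work surface at z = 0. Lengths are in mm, angles in rad, forces in N, time in s.
With the tool pointing down it reaches from about 275 to 750 mm from the base axis. Payload 10.2 kg.
Tool frame: the origin (TCP) lies at the very end of the fingers, on their centre line; the grasp point (between the pads) lies behind it (ctrl.grasp_offset is the z of the grasp point in the tool frame, in mm); z points along the fingers, y is the direction in which the jaws open and shut (so a half turn about z gives the same grasp; the last joint's range is limited). The gripper opens to 85 mm and grips with 20 to 120 N. Pads are 22 mm wide; open, the fingers measure 114 mm over their backs; the gripper's body (76 mm by 85 mm) begins 54 mm behind the grasp point. The pads swing forward as they close: fully open they stand 13 mm farther back than shut.
Start: joints at [-1.571, 0.313, 1.498, -0, 1.331, -0.223], TCP at [115.991, -512.032, 199.494] pointing down, gripper open.
Joint ranges: [-2.94, 2.94], [-0.97, 2.17], [0.19, 2.56], [-1.23, 4.37], [0.02, 3.11], [-2.88, 2.88]. Speed limits (rad/s): [2.39, 2.39, 3.01, 3.14, 3.14, 3.14].

### API

Orientations are given as a unit quaternion [w, x, y, z].
In Python, from rig import ctrl, capture, job gives the robot as it stands. The module is installed in compiled form; this text tells all that it offers.
- The arm moves only by the tool move_arm, never from a script. Its argument "series" is a list of rows, each a list of 7 numbers: the turn, a rotation vector about the tool's x, y, z in rad, then the shift along the tool's x, y, z in cm, then the opening, from 0 (shut) to 1 (fully open). A call has 1 to 5 rows; each row is the pose to reach, as a shift and turn from the pose measured when the call began, along the tool's axes at that moment; what a row does not reach only later rows make up. A row lasts 1/12 s, in which the tool goes at most 41.7 mm and 7.16 degrees, less where a joint would pass 70% of its speed; a pose out of reach is approached as far as the arm can. A call with a gripper value outside its range is refused whole. The fingers move at their own pace and stop on an object; "grip_force" is the grip in N (left out, the last holds). Time passes only in rows, so rows that repeat a pose let the fingers close. It gives the time, the measured TCP pose, the force and the opening at its end, in the units of the state.
- ctrl.sense(): the state, without advancing time (a new reading comes with each control period).
- capture(name): name is "side" or "top" or "wrist"; returns a dict with "frame" (400x640x3 uint8, red, green, blue), "mtx" (3x3 intrinsics, pixels), "R" (3x3) and "t" (3): a world point X has camera coordinates R X + t. Camera axes: x right, y down, z forward; pixel columns grow to the right and rows downward; lengths in mm; the calibration is good to about 2 mm. The wrist camera is an equidistant fisheye: a pixel r from the principal point sees the ray r / f radians off the axis. A picture is of the moment at which its call begins. There is no depth.
- job.finish_job(): hands the job in, once; it reports no verdict.
The state is a dict: "time_s": time; "joints": joint angles; "dq": joint speeds; "tau": joint torques, N m; "eef_pos": TCP position; "ee_rot": TCP orientation; "force": force on the tool from outside, world axes, zero at the start; "wrist_torque": the same for the moment, N m; "grip_width": opening from 0.0 (shut) to 1.0 (fully open).
Only numpy, scipy, OpenCV 4.12 (cv2) and the standard library are available. Lean on these libraries where they do the work, as an engineer would, in place of code of your own. Each camera call takes 0.05 s, during which the arm holds its last target.

## Working session

There is one attempt and no reset: what is moved stays moved. The work goes in short steps, Python scripts to look and compute and a tool call to move; the robot and the scene stay as the last step left them, time stands still between calls to the robot, and variables do not carry over. Pictures are saved under pics/ and viewed, and the job is handed in when it is done.

Besides the shell and the picture viewer there is one more tool, called after "Call:" as name(argument=value, ...) on one line, values as JSON. move_arm: Moves the arm, as the interface text tells. Its arguments: {"type":"object","properties":{"series":{"type":"array","items":{"type":"array","items":{"type":"number"}}},"grip_force":{"type":"number"}},"required":["series"]}

```bash
ls; mkdir -p pics
python3 - <<'E'
from rig import ctrl,capture,job
import cv2
print(ctrl.sense()); print(ctrl.grasp_offset)
for n in ["side","top","wrist"]:
    c=capture(n); cv2.imwrite(f"pics/{n}0.png",c["frame"][:,:,::-1]); print(n,c["mtx"].tolist(),c["R"].tolist(),c["t"].tolist())
E
```

```text
pics
{'time_s': 0.0, 'joints': array([-1.57140711e+00,  3.13444797e-01,  1.49845259e+00,  8.24284667e-06,
        1.33098450e+00, -2.23381740e-01]), 'dq': array([-4.79394026e-05, -4.30684380e-04,  4.96412064e-04, -1.06486918e-04,
        4.50425570e-04, -1.45331011e-04]), 'tau': array([-1.74884726e-04, -4.12268651e+01, -2.59742117e+01, -1.91188278e-04,
        4.19568649e-03,  1.88821690e-05]), 'eef_pos': array([ 115.98977239, -511.72055996,  198.93192333]), 'ee_rot': array([-6.40130722e-04,  9.93802951e-01,  1.11154303e-01,  7.60215905e-05]), 'force': array([-0.16016087,  0.21455802, -0.95363448]), 'wrist_torque': array([-0.00143421, -0.00810636,  0.03091669]), 'grip_width': 0.9979886558384863}
-18.700000000000003
side [[502.2489782898665, 0.0, 322.63607603420877], [0.0, 502.2489782898665, 199.5536699389168], [0.0, 0.0, 1.0]] [[0.9702497860894869, -0.24194813622354214, 0.008743681790850564], [-0.16996447525170516, -0.7064145296551589, -0.687088487346785], [0.1724164427939455, 0.6651613425854171, -0.7265211342997857]] [-532.2284525109369, 127.61401767031829, 1387.0882234532082]
top [[437.9465268407772, 0.0, 320.0062956963698], [0.0, 437.9465268407772, 199.65562755164197], [0.0, 0.0, 1.0]] [[0.016850118336792654, -0.9998580042707684, 0.00021167832152433865], [-0.9992281740738076, -0.01684701673423388, -0.035485689570314345], [0.0354842169021715, 0.0003864231258147014, -0.9993701621661552]] [-40.57090418323767, 522.4786748201334, 1258.5931120748592]
wrist [[309.70691628693146, 0.0, 320.6384784274376], [0.0, 309.70691628693146, 204.089659377822], [0.0, 0.0, 1.0]] [[0.22132156099078953, -0.9751999554516242, -0.0013466728450306643], [-0.9251786130598506, -0.2104054125029333, 0.31587037899448983], [-0.30832012677937914, -0.06866301243480191, -0.9488013965768215]] [-524.3350715702331, -41.01229161890882, 380.1996996460645]
```

View pics/side0.png

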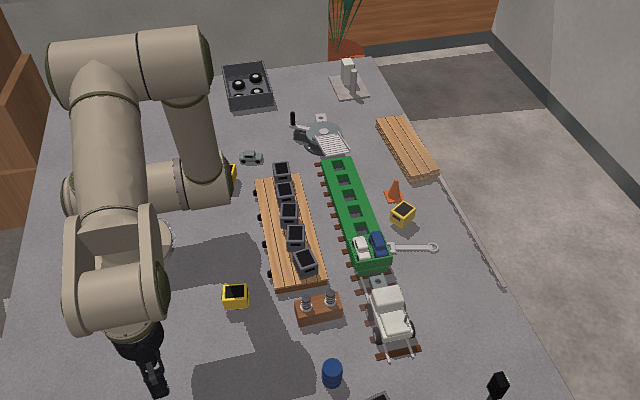

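View pics/top0.png

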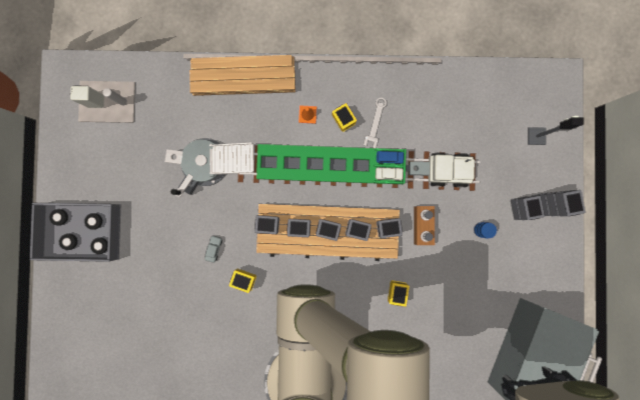

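View pics/wrist0.png

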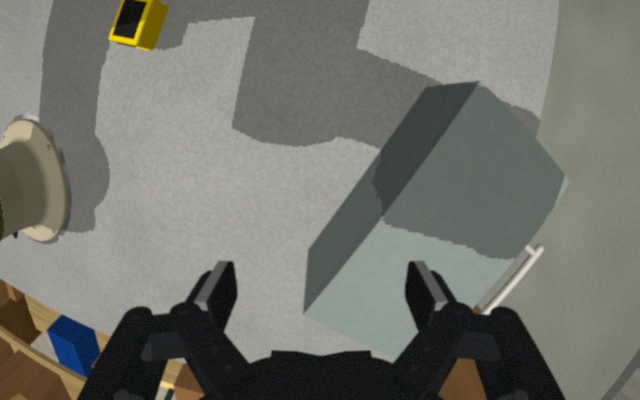

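```bash
cat > h.py <<'E'
from rig import ctrl,capture,job
import cv2, numpy as np
from scipy.spatial.transform import Rotation as Ro
def proj(c,X):
    X=np.atleast_2d(X).astype(float); p=X@c["R"].T+c["t"]; K=c["mtx"]
    if c.get("fish"):
        r=np.hypot(p[:,0],p[:,1]); th=np.arctan2(r,p[:,2]); q=p[:,:2]/np.maximum(r,1e-9)[:,None]*th[:,None]
    else: q=p[:,:2]/p[:,2:]
    return q*K[0,0]+K[:2,2]
def ray(c,uv):
    K=c["mtx"]; q=(np.atleast_2d(uv).astype(float)-K[:2,2])/K[0,0]
    if c.get("fish"):
        th=np.hypot(q[:,0],q[:,1]); s=np.sinc(th/np.pi); d=np.c_[q*s[:,None],np.cos(th)]
    else: d=np.c_[q,np.ones(len(q))]
    return d@c["R"], -c["R"].T@c["t"]
def onz(c,uv,z):
    d,o=ray(c,uv); return (o+d*((z-o[2])/d[:,2])[:,None])[:,:2]
def cap(n):
    c=capture(n); c["fish"]=n=="wrist"; return c
def crop(c,u0,v0,u1,v1,k,name,pts=None):
    im=c["frame"][v0:v1,u0:u1,::-1]; im=cv2.resize(im,None,fx=k,fy=k,interpolation=cv2.INTER_CUBIC)
    if pts is not None:
        for p in pts: cv2.circle(im,(int((p[0]-u0+.5)*k),int((p[1]-v0+.5)*k)),3,(255,0,255),1)
    cv2.imwrite("pics/"+name,im)
def st():
    s=ctrl.sense(); print("t%.2f"%s["time_s"],"pos",s["eef_pos"].round(1),"q",s["ee_rot"].round(4),"F",s["force"].round(1),"w%.3f"%s["grip_width"],"j",s["joints"].round(2)); return s
def totool(target,zrot_yaw=None,s=None):
    "shift in cm in tool axes to reach target TCP; rotvec to make tool down with tool-y at yaw (rad, mod pi)"
    s=s or ctrl.sense(); q=s["ee_rot"]; R=Ro.from_quat([q[1],q[2],q[3],q[0]])
    sh=R.inv().apply(np.array(target)-s["eef_pos"])/10
    yax=R.apply([0,1,0]); y0=np.arctan2(yax[1],yax[0])
    out=None
    if zrot_yaw is None: zrot_yaw=y0
    d=(zrot_yaw-y0+np.pi/2)%np.pi-np.pi/2; a=y0+d
    y=np.array([np.cos(a),np.sin(a),0]); z=np.array([0,0,-1.]); x=np.cross(y,z)
    G=Ro.from_matrix(np.c_[x,y,z]); rv=(R.inv()*G).as_rotvec()
    print("yaw",round(y0,4),"rv",rv.round(3),"shift cm",sh.round(2)); return rv,sh
E
python3 - <<'E'
from h import *
c=cap("top")
crop(c,240,135,400,265,5,"a.png"); crop(c,150,130,280,230,6,"b.png"); crop(c,370,130,500,250,5,"c.png")
E
```

```text
(no output)
```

View pics/a.png

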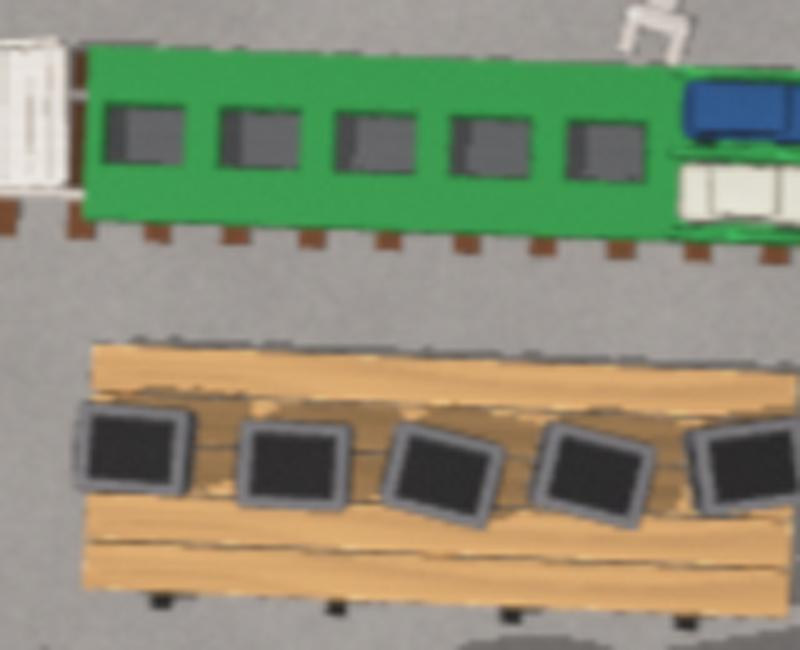

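View pics/b.png

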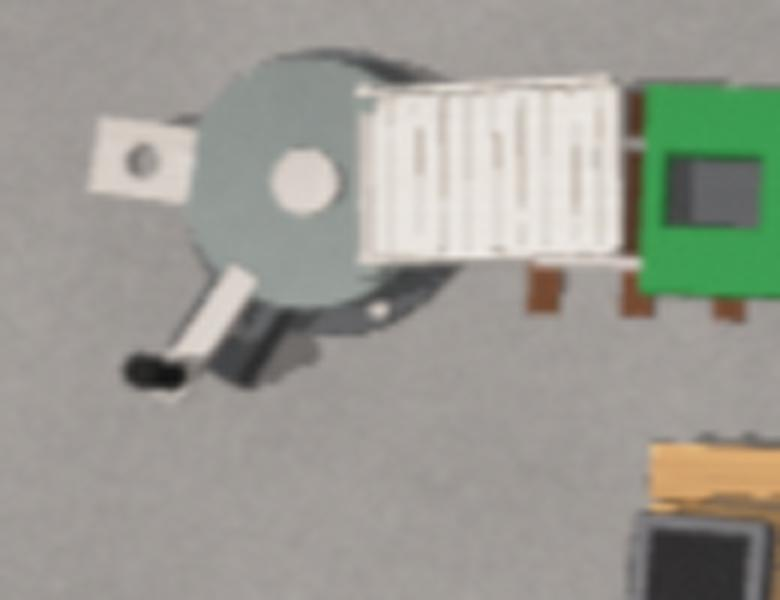

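View pics/c.png

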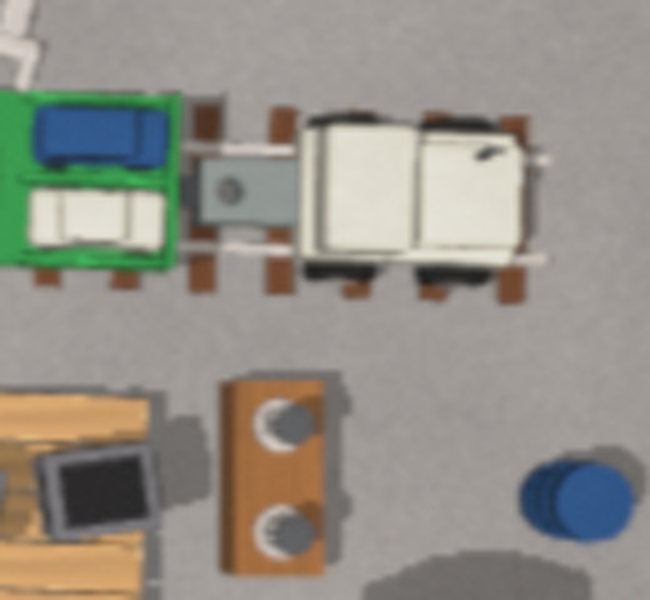

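Run:
```python
from h import *
c=cap("top"); s=cap("side")
hsv=cv2.cvtColor(c["frame"],cv2.COLOR_RGB2HSV)
g=cv2.inRange(hsv,(50,90,60),(80,255,255)); 
g[:, :250]=0; g[:,420:]=0;g[:130]=0;g[200:]=0
inv=cv2.bitwise_not(g); n,l,stt,ce=cv2.connectedComponentsWithStats(inv[140:190,255:385].copy(),connectivity=4)
from numpy import *
P=[]
for i in range(1,n):
    if 150<stt[i,4]<600:
        uv=ce[i]+[255,140]; xy=onz(c,uv,70)[0]; print(uv.round(2),stt[i],xy.round(1)); P.append((uv,xy))
def z(name,pts,zz,off,k):
    uv=array(pts,float)/k-.5+off; print(name,uv.round(1).tolist(),onz(c,uv,zz).round(1).tolist())
z("deckL",[(86,45),(83,218)],70,(240,135),5)
z("deckR",[(182,93),(178,270)],70,(370,130),5)
z("jawhole",[(230,190)],46,(370,130),5)
z("pins top",[(295,425),(294,533)],84,(370,130),5)
z("pins collar",[(279,425),(280,532)],46,(370,130),5)
z("axis",[(305,182)],46,(150,130),6)
z("tabhole",[(143,161)],44,(150,130),6)
z("levertop",[(141,371)],95,(150,130),6)
z("lug",[(260,340)],32,(150,130),6)
for i,q in enumerate([[(80,400),(191,407),(186,495),(75,490)],[(241,421),(352,424),(348,511),(237,508)],[(400,421),(503,442),(486,526),(382,505)],[(549,420),(654,443),(638,526),(533,504)],[(687,432),(800,417),(812,505),(697,519)]]):
    uv=array(q,float)/5-.5+(240,135); w=onz(c,uv,94); m=w.mean(0); e=(w[1]-w[0]+w[2]-w[3])/2; print("crate",i,m.round(1),"ang",round(arctan2(e[1],e[0]),3),linalg.norm(e).round(1),linalg.norm((w[2]-w[1]+w[3]-w[0])/2).round(1))
```

```text
[268.81 161.86] [  6  16  16  12 168] [623.1 111.5]
[291.58 162.61] [ 29  17  16  12 178] [622.1  48.5]
[314.67 163.34] [ 52  18  16  12 181] [621.1 -15.4]
[337.74 164.25] [ 75  19  16  12 175] [619.7 -79.2]
[360.9  165.04] [ 98  20  16  11 167] [ 618.6 -143.2]
deckL [[256.7, 143.5], [256.1, 178.1]] [[673.5, 146.1], [577.5, 145.6]]
deckR [[405.9, 148.1], [405.1, 183.5]] [[667.7, -267.1], [569.5, -265.9]]
jawhole [[415.5, 167.5]] [[617.0, -299.4]]
pins top [[428.5, 214.5], [428.3, 236.1]] [[485.0, -327.7], [426.3, -327.6]]
pins collar [[425.3, 214.5], [425.5, 235.9]] [[485.1, -328.1], [425.1, -329.1]]
axis [[200.3, 159.8]] [[628.5, 307.6]]
tabhole [[173.3, 156.3]] [[637.3, 384.6]]
levertop [[173.0, 191.3]] [[535.8, 365.6]]
lug [[192.8, 186.2]] [[554.6, 330.8]]
crate 0 [451.7 112.4] ang -1.608 60.0 48.0
crate 1 [443.5  25.2] ang -1.581 59.9 46.9
crate 2 [440.8 -54.8] ang -1.754 56.9 46.2
crate 3 [ 442.3 -136. ] ang -1.765 57.8 45.8
crate 4 [ 446.4 -219.8] ang -1.428 62.0 47.4
```

Run:
```python
from h import *
st(); totool((450,-60,260),np.pi/2)
```

```text
t0.30 pos [ 116.  -511.9  199.3] q [-2.000e-04  9.938e-01  1.112e-01  0.000e+00] F [-0.5 -0.2 -0.2] w1.002 j [-1.57  0.31  1.5   0.    1.33 -0.22]
yaw -1.348 rv [-0.    -0.     0.223] shift cm [ 42.56 -36.7   -6.05]
```

Call:
move_arm(series=[[0,0,0.22,42.5,-36.7,-6.1,1],[0,0,0.22,42.5,-36.7,-6.1,1],[0,0,0.22,42.5,-36.7,-6.1,1],[0,0,0.22,42.5,-36.7,-6.1,1],[0,0,0.22,42.5,-36.7,-6.1,1]])

```text
time_s: 0.72
eef_pos: [239.6, -343.6, 222.2]
ee_rot: [-0.0, 1.0, 0.001, 0.0]
force: [1.1, -0.6, 0.1]
grip_width: 1.003
```

Call:
move_arm(series=[[0,0,0,21,-28.4,-3.8,1],[0,0,0,21,-28.4,-3.8,1],[0,0,0,21,-28.4,-3.8,1],[0,0,0,21,-28.4,-3.8,1],[0,0,0,21,-28.4,-3.8,1]])

```text
time_s: 1.13
eef_pos: [362.2, -176.5, 244.8]
ee_rot: [0.0, 1.0, 0.001, 0.0]
force: [0.5, -1.7, -0.2]
grip_width: 0.996
```

Call:
move_arm(series=[[0,0,0,7,-13,0,1],[0,0,0,7,-13,0,1],[0,0,0,7,-13,0,1],[0,0,0,7,-13,0,1],[0,0,0,7,-13,0,1]])

```text
time_s: 1.55
eef_pos: [433.1, -42.8, 244.8]
ee_rot: [-0.0, 1.0, 0.003, 0.001]
force: [0.3, 0.4, 0.2]
grip_width: 1.002
```

Run:
```python
from h import *
st(); c=cap("wrist"); cv2.imwrite("pics/w1.png",c["frame"][:,:,::-1])
```

```text
t1.55 pos [433.1 -42.8 244.8] q [-4.0e-04  1.0e+00  3.3e-03  5.0e-04] F [0.3 0.4 0.2] w1.002 j [-0.37  0.08  1.67  0.    1.4   1.19]
```

View pics/w1.png

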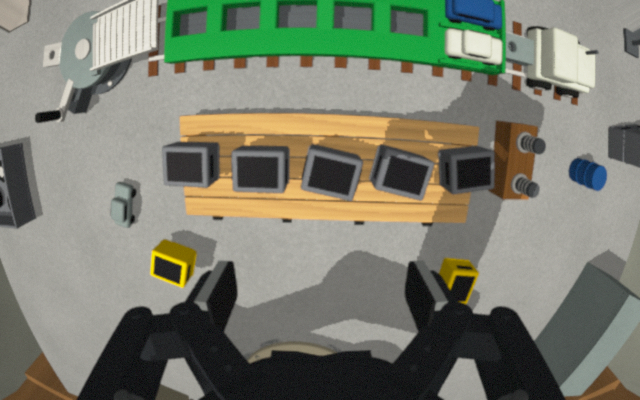

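Call:
move_arm(series=[[0,0,0,5,-37,5,1],[0,0,0,5,-37,5,1],[0,0,0,5,-37,5,1],[0,0,0,5,-37,5,1],[0,0,0,5,-37,5,1]])

```text
time_s: 2.02
eef_pos: [458.6, 159.3, 217.1]
ee_rot: [0.0, 1.0, 0.002, 0.0]
force: [1.5, -1.2, 0.2]
grip_width: 1.001
```

Call:
move_arm(series=[[0,0,0,2,-16,2,1],[0,0,0,2,-16,2,1],[0,0,0,2,-16,2,1],[0,0,0,2,-16,2,1],[0,0,0,2,-16,2,1]])

```text
time_s: 2.43
eef_pos: [477.6, 323.1, 195.3]
ee_rot: [-0.0, 1.0, 0.004, -0.001]
force: [-0.8, -0.5, -1.6]
grip_width: 0.999
```

Run:
```python
from h import *
st(); c=cap("wrist"); crop(c,120,0,520,300,2,"w2.png")
```

```text
t2.43 pos [477.6 323.1 195.3] q [-1.0e-04  1.0e+00  3.8e-03 -6.0e-04] F [-0.8 -0.5 -1.6] w0.999 j [0.39 0.43 1.34 0.   1.37 1.95]
```

View pics/w2.png

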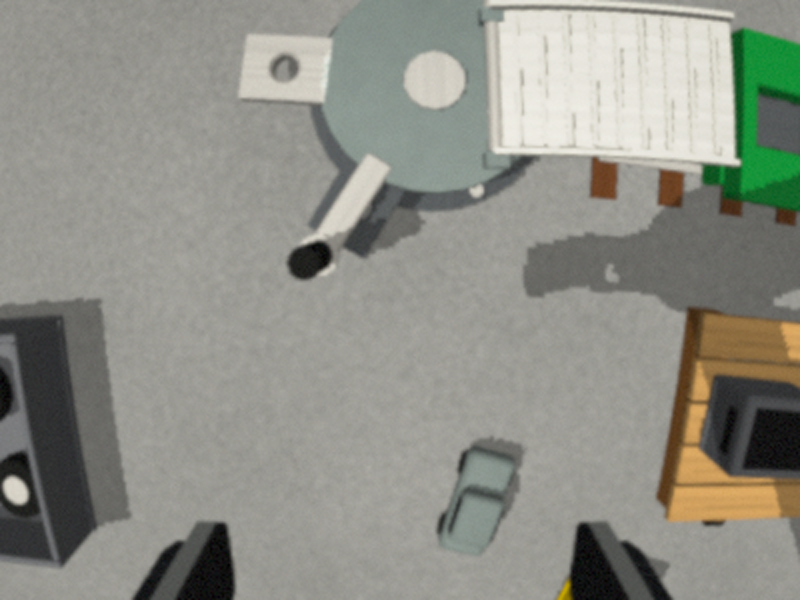

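Run:
```python
from h import *
c=cap("wrist")
for n,p,z in [("lev",(308,261),95),("hub",(435,80),46),("tab",(285,67),44),("lugctr?",(360,235),32)]:
    print(n,onz(c,np.array(p)/2-.5+[120,0],z).round(1))
s=st(); totool((536,366,120),np.pi/2)
```

```text
lev [[536.5 362.9]]
hub [[628.1 305. ]]
tab [[637.2 382.6]]
lugctr? [[545.3 343.9]]
t2.53 pos [478.  319.  196.4] q [ 6.0e-04  1.0e+00  2.5e-03 -1.0e-04] F [0.8 0.2 0.9] w0.997 j [ 0.39  0.43  1.35 -0.    1.37  1.95]
yaw -1.5657 rv [0.001 0.    0.005] shift cm [ 5.82 -4.68  7.63]
```

Call:
move_arm(series=[[0,0,0,5.8,-4.7,7.6,1],[0,0,0,5.8,-4.7,7.6,1],[0,0,0,5.8,-4.7,10,0.8],[0,0,0,5.8,-4.7,13.4,0.6],[0,0,0,5.8,-4.7,13.4,0.6]])

```text
time_s: 2.95
eef_pos: [533.3, 362.6, 55.0]
ee_rot: [0.003, 1.0, 0.001, -0.006]
force: [-0.5, -1.7, -2.1]
grip_width: 0.614
```

Run:
```python
from h import *
s=st(); c=cap("wrist"); crop(c,120,100,520,400,2,"w3.png");totool((536,366,62),np.pi/2)
```

```text
t2.95 pos [533.3 362.6  55. ] q [ 0.0033  1.      0.0014 -0.0059] F [-0.5 -1.7 -2.1] w0.614 j [ 0.42  0.71  1.26 -0.    1.18  1.98]
yaw -1.5678 rv [0.004 0.007 0.003] shift cm [ 0.13 -0.25 -0.23]
```

View pics/w3.png

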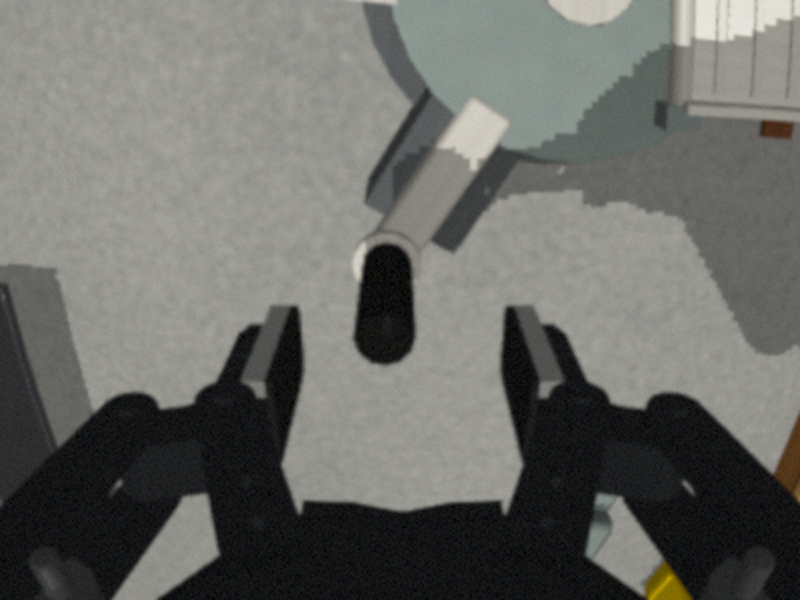

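Call:
move_arm(series=[[0,0,0,0.2,-0.2,-0.3,0.4],[0,0,0,0.2,-0.2,-0.3,0.2],[0,0,0,0.2,-0.2,-0.3,0.1],[0,0,0,0.2,-0.2,-0.3,0.1],[0,0,0,0.2,-0.2,-0.3,0.1]], grip_force=30)

```text
time_s: 3.42
eef_pos: [537.1, 365.6, 64.0]
ee_rot: [0.002, 1.0, 0.001, -0.002]
force: [-0.5, 0.4, -0.7]
grip_width: 0.099
```

Run:
```python
from h import *
s=st(); c=cap("wrist"); crop(c,120,100,520,400,2,"w4.png")
p=s["eef_pos"][:2]; a=np.array([628.3,308]); d=p-a; r=np.hypot(*d); print(r)
for t in np.arange(.1,1.25,.1):
    th=np.arctan2(d[1],d[0])+t; q=a+110*np.array([np.cos(th),np.sin(th)])-p; print(round(t,1),(q*[1,-1]/10).round(1))
```

```text
t3.42 pos [537.1 365.6  64. ] q [ 0.0018  1.      0.0015 -0.0024] F [-0.5  0.4 -0.7] w0.099 j [ 0.42  0.71  1.24 -0.    1.2   1.99]
107.8678586143257
0.1 [-0.7  0.8]
0.2 [-1.2  1.9]
0.3 [-1.5  2.9]
0.4 [-1.7  4. ]
0.5 [-1.9  5.1]
0.6 [-1.9  6.2]
0.7 [-1.8  7.3]
0.8 [-1.6  8.3]
0.9 [-1.3  9.4]
1.0 [-0.8 10.4]
1.1 [-0.3 11.4]
1.2 [ 0.3 12.3]
```

View pics/w4.png

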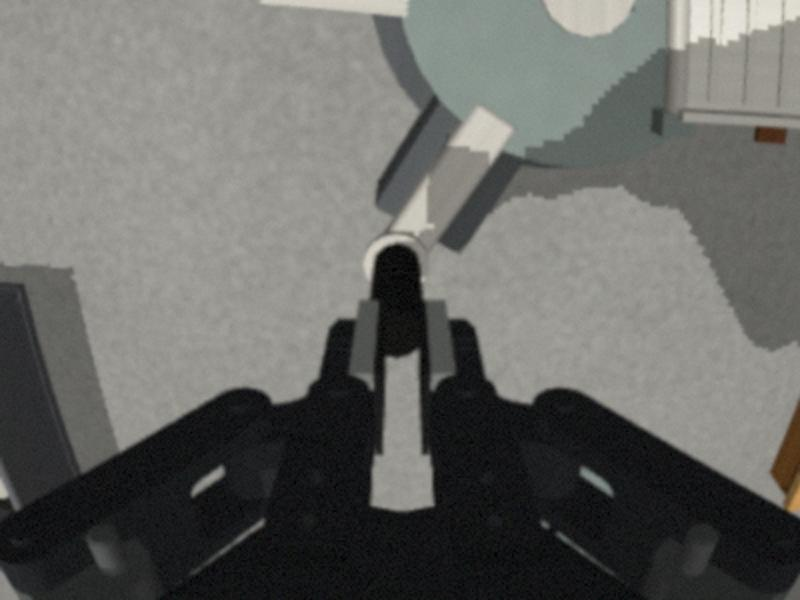

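Call:
move_arm(series=[[0,0,0,0,0,0,0],[0,0,0,0,0,0,0],[0,0,0,0,0,0,0]], grip_force=30)

```text
time_s: 3.72
eef_pos: [536.9, 365.7, 63.8]
ee_rot: [0.002, 1.0, 0.002, -0.003]
force: [-0.3, -0.3, -0.1]
grip_width: -0.004
```

Run:
```python
from h import *
s=st(); c=cap("wrist"); crop(c,120,100,520,400,2,"w4.png");
```

```text
t3.72 pos [536.9 365.7  63.8] q [ 0.0018  1.      0.0016 -0.0026] F [-0.3 -0.3 -0.1] w-0.004 j [ 0.42  0.71  1.24 -0.    1.2   1.99]
```

View pics/w4.png

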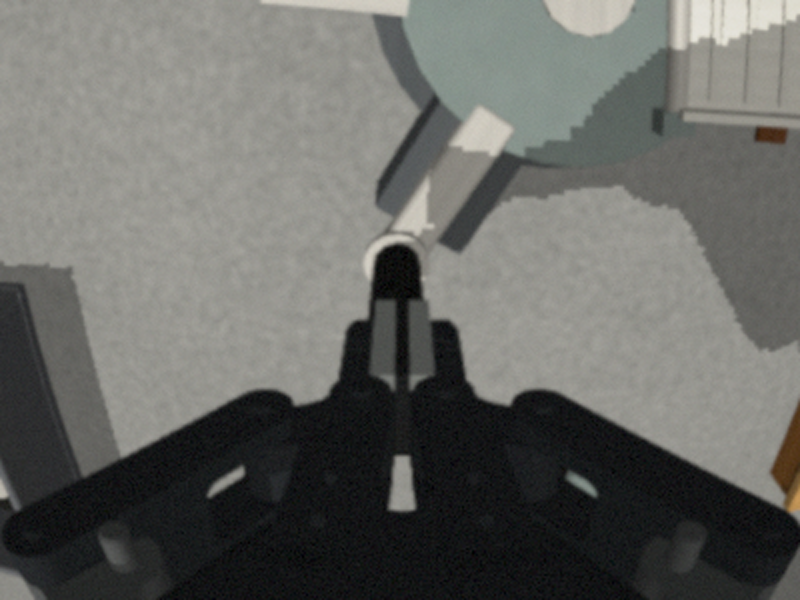

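Run:
```python
from h import *
s=st(); c=cap("wrist"); print("cam",(-c["R"].T@c["t"]).round(1))
p=s["eef_pos"]
for X in [p,p+[0,0,18.7],p+[11,0,18.7],p+[-11,0,18.7],[536,366,95],[536,366,45],[628.5,308,44]]:
    print(np.round(X,0),((proj(c,X)[0]-[120,100]+.5)*2).round(0))
print(onz(c,np.array([397,255])/2-.5+[120,100],48), onz(c,np.array([400,345])/2-.5+[120,100],95))
crop(c,250,190,390,300,5,"w5.png")
```

```text
t3.77 pos [536.9 365.6  63.7] q [ 0.0019  1.      0.0016 -0.0027] F [-1.3 -0.6 -0.5] w-0.003 j [ 0.42  0.71  1.24 -0.    1.2   1.99]
cam [619.2 366.7 237.2]
[537. 366.  64.] [403. 281.]
[537. 366.  82.] [403. 309.]
[548. 366.  82.] [403. 274.]
[526. 366.  82.] [403. 342.]
[536 366  95] [402. 334.]
[536 366  45] [401. 260.]
[628. 308.  44.] [587. -16.]
[[538.96479962 367.48070037]] [[532.727778   366.48003956]]
```

View pics/w5.png

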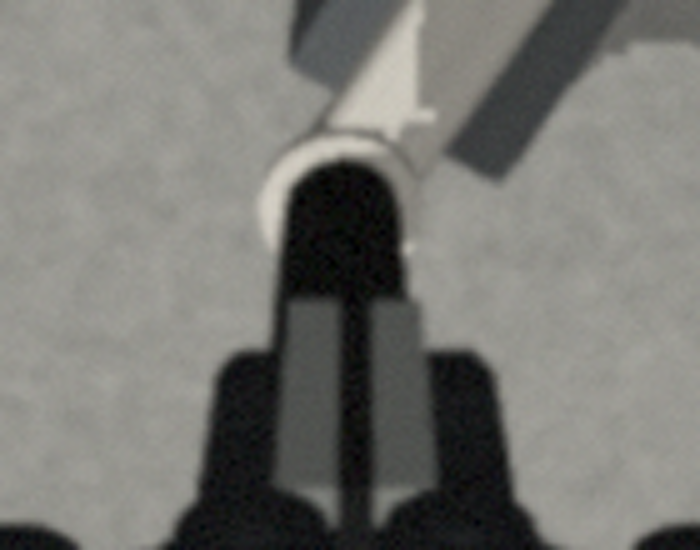

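Run:
```python
from h import *
c=cap("side"); crop(c,230,80,390,200,5,"s5.png")
p=ctrl.sense()["eef_pos"]; print((proj(c,p)[0]-[230,80])*5)
c=cap("top"); crop(c,130,130,290,250,5,"t5.png"); print((proj(c,p)[0]-[130,130])*5)
```

```text
[314.60004198 199.96637669]
[233.97851359 307.83818779]
```

View pics/s5.png

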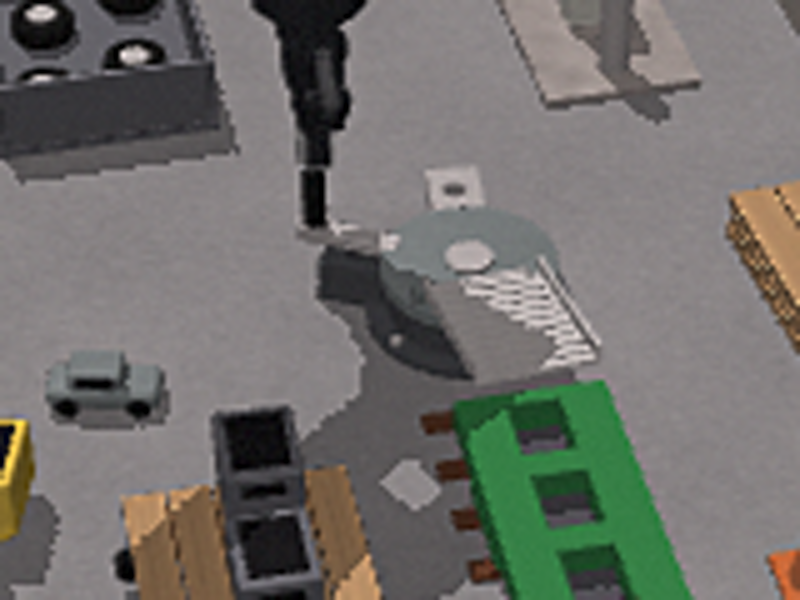

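View pics/t5.png

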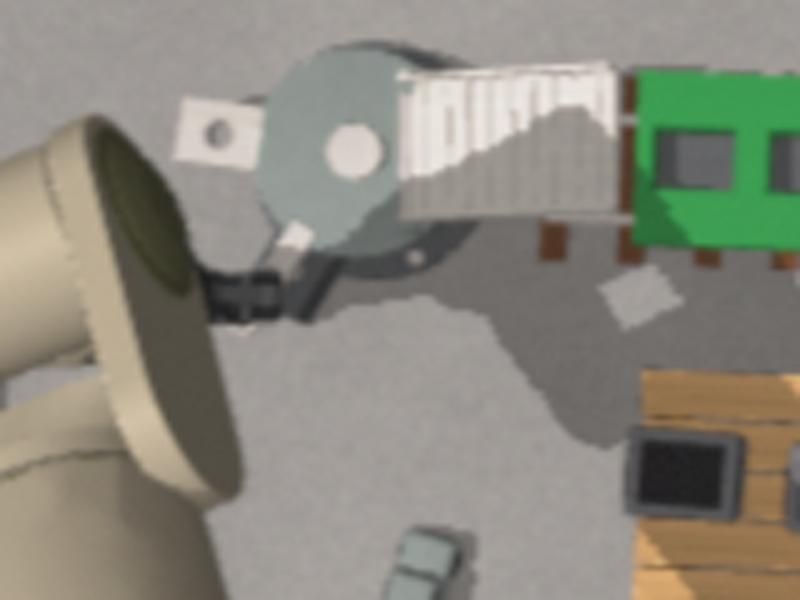

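Run:
```python
from h import *
c=cap("side"); crop(c,265,80,325,140,10,"s6.png",)
p=ctrl.sense()["eef_pos"]
for X in [p,p+[0,0,30],[536,366,95],[536,366,45],[536,366,0]]: print(((proj(c,X)[0]-[265,80]+.5)*10).round())
```

```text
[284. 405.]
[281. 332.]
[278. 328.]
[283. 449.]
[288. 553.]
```

View pics/s6.png

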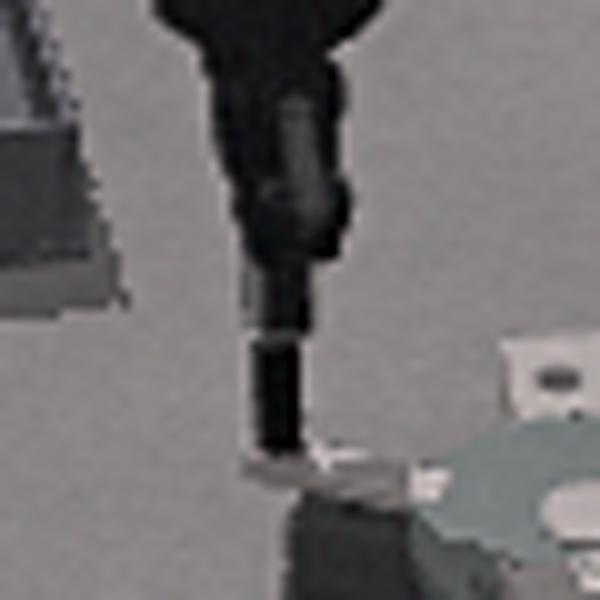

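Call:
move_arm(series=[[0,0,0,0,0,-0.5,0.6],[0,0,0,0,0,-0.5,0.6],[0,0,0,0,0,-0.5,0.6],[0,0,0,0,0,-0.5,0.6],[0,0,0,0,0,0,0.6]])

```text
time_s: 4.38
eef_pos: [537.4, 365.8, 64.3]
ee_rot: [0.002, 1.0, 0.002, -0.002]
force: [-1.3, -0.8, 0.2]
grip_width: 0.603
```

Call:
move_arm(series=[[0,0,0,0,0,0.7,0.6],[0,0,0,0,0,1.4,0.6],[0,0,0,0,0,2.0,0.6],[0,0,0,0,0,2,0.6]])

```text
time_s: 4.72
eef_pos: [536.4, 365.3, 42.2]
ee_rot: [0.002, 1.0, 0.002, -0.003]
force: [0.2, 0.7, -0.9]
grip_width: 0.598
```

Run:
```python
from h import *
st()
c=cap("side"); crop(c,265,80,325,140,10,"s6.png",)
p=ctrl.sense()["eef_pos"]
for X in [p,p+[0,0,30]]: print(((proj(c,X)[0]-[265,80]+.5)*10).round())
c=cap("wrist"); crop(c,220,150,420,300,4,"w6.png"); print(((proj(c,p)[0]-[220,150]+.5)*4).round())
```

```text
t4.72 pos [536.4 365.3  42.2] q [ 0.0022  1.      0.0015 -0.0034] F [ 0.2  0.7 -0.9] w0.598 j [ 0.42  0.73  1.26 -0.    1.16  1.99]
[286. 454.]
[283. 382.]
[406. 362.]
```

View pics/s6.png

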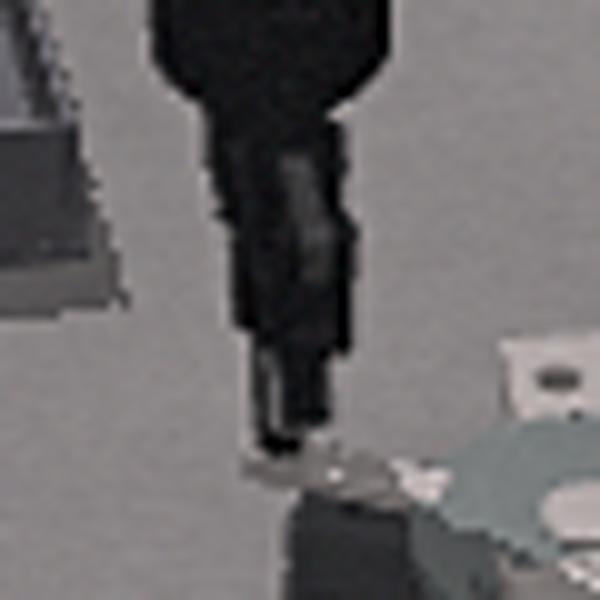

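View pics/w6.png

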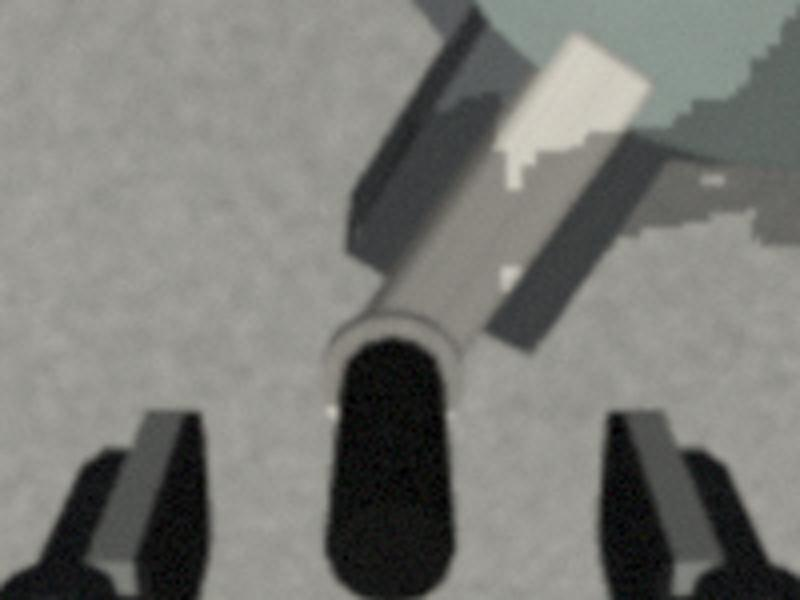

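Call:
move_arm(series=[[0,0,0,0,0,0,0.1],[0,0,0,0,0,0,0.1],[0,0,0,0,0,0,0.1],[0,0,0,0,0,0,0.1]], grip_force=40)

```text
time_s: 5.15
eef_pos: [537.2, 366.0, 44.3]
ee_rot: [0.001, 1.0, 0.002, -0.002]
force: [-1.1, 0.9, 2.0]
grip_width: 0.161
```

Run:
```python
from h import *
st()
c=cap("side"); crop(c,265,80,325,140,10,"s6.png",)
p=ctrl.sense()["eef_pos"]
c=cap("wrist"); crop(c,220,150,420,300,4,"w6.png")
for dx in (-11,0,11):
  for z in (0,10,20,30,40,50): print(dx,z,proj(c,p+[dx,0,z])[0].round(0))
```

```text
t5.15 pos [537.2 366.   44.3] q [ 0.0014  1.      0.0016 -0.0021] F [-1.1  0.9  2. ] w0.161 j [ 0.42  0.73  1.26 -0.    1.16  1.99]
-11 0 [321. 256.]
-11 10 [321. 263.]
-11 20 [321. 272.]
-11 30 [321. 281.]
-11 40 [321. 292.]
-11 50 [321. 303.]
0 0 [321. 240.]
0 10 [321. 247.]
0 20 [321. 255.]
0 30 [321. 264.]
0 40 [321. 274.]
0 50 [321. 285.]
11 0 [321. 223.]
11 10 [321. 230.]
11 20 [321. 237.]
11 30 [321. 245.]
11 40 [321. 255.]
11 50 [321. 265.]
```

View pics/s6.png

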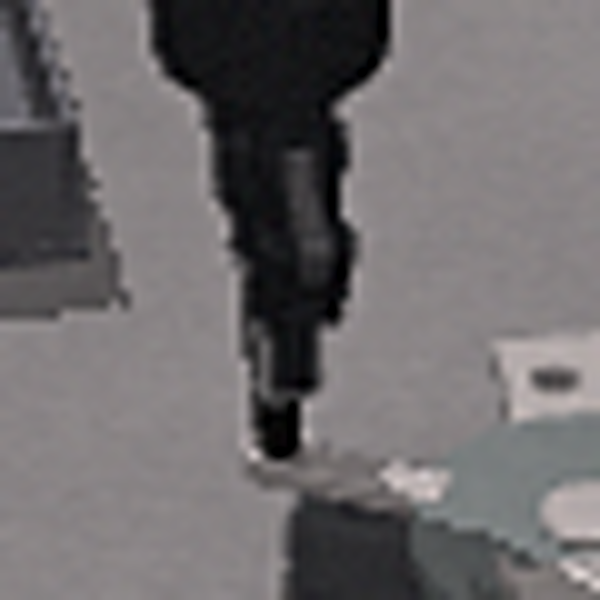

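View pics/w6.png

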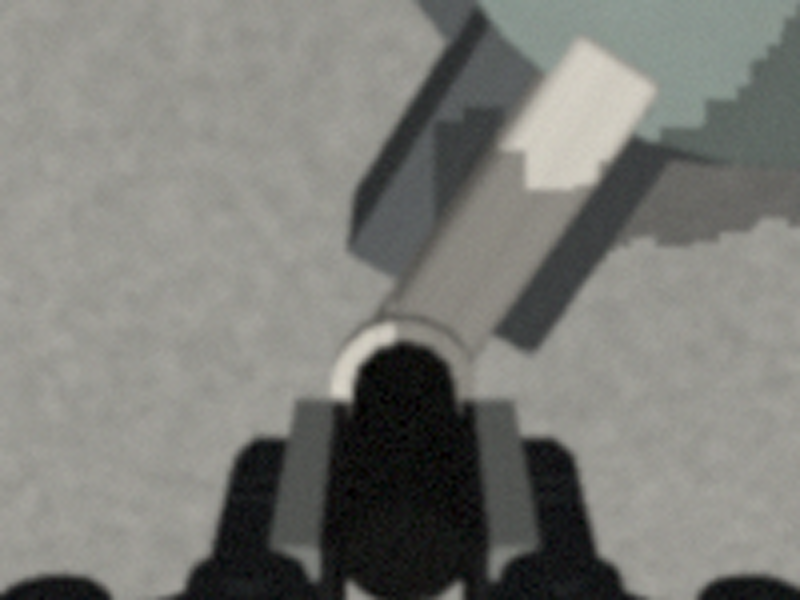

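Call:
move_arm(series=[[0,0,0,-0.6,0.9,0,0.1],[0,0,0,-1.1,1.9,0,0.1],[0,0,0,-1.4,2.9,0,0.1],[0,0,0,-1.6,4.0,0,0.1],[0,0,0,-1.7,5.1,0,0.1]])

```text
time_s: 5.67
eef_pos: [517.0, 315.7, 44.2]
ee_rot: [0.001, 1.0, 0.002, -0.005]
force: [-19.0, 6.0, 7.3]
grip_width: 0.166
```

Run:
```python
from h import *
s=st()
c=cap("wrist"); crop(c,220,100,480,300,3,"w7.png")
p=s["eef_pos"]
c=cap("top"); crop(c,130,130,290,250,5,"t5.png"); print((proj(c,p)[0]-[130,130])*5)
```

```text
t5.67 pos [517.  315.7  44.2] q [ 9.0e-04  1.0e+00  2.2e-03 -5.4e-03] F [-19.    6.    7.3] w0.166 j [0.35 0.65 1.41 0.   1.1  1.92]
[332.72364557 346.40878937]
```

View pics/w7.png

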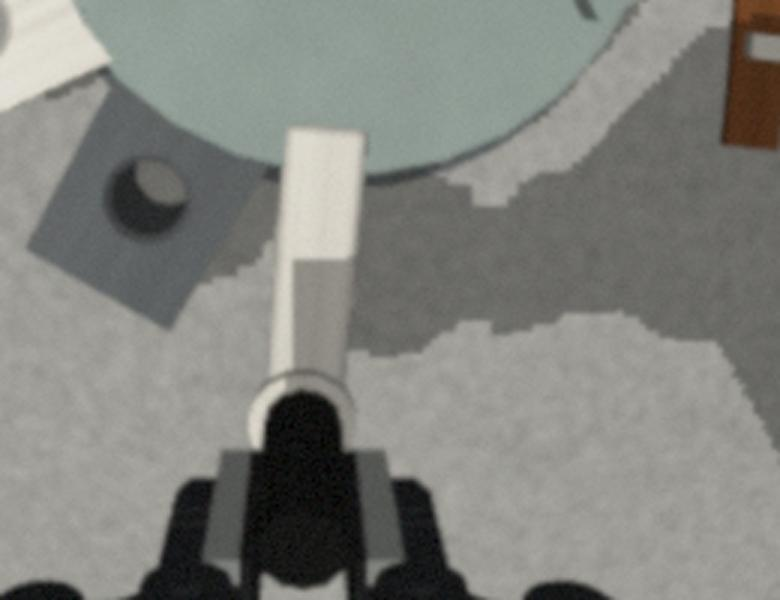

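View pics/t5.png

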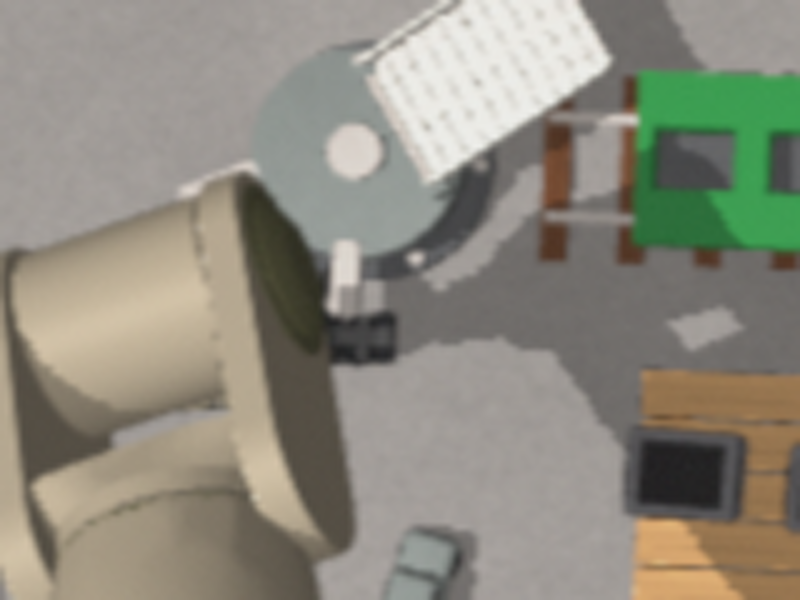

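Call:
move_arm(series=[[0,0,0,-0.1,1.1,0,0.1],[0,0,0,-0.1,2.2,0,0.1],[0,0,0,0.1,3.3,0,0.1],[0,0,0,0.4,4.4,0,0.1],[0,0,0,0.9,5.4,0,0.1]])

```text
time_s: 6.18
eef_pos: [524.5, 259.5, 44.3]
ee_rot: [0.002, 1.0, 0.002, -0.008]
force: [-8.9, 0.8, 5.9]
grip_width: 0.163
```

Run:
```python
from h import *
s=st()
p=s["eef_pos"]
c=cap("wrist"); crop(c,180,50,480,280,2.6,"w7.png")
a=np.array([628.3,308]); d=p[:2]-a; th=np.arctan2(d[1],d[0])%6.283; print(th,np.hypot(*d))
for t in np.arange(.04,.3,.04):
    q=a+111.5*np.array([np.cos(th+t),np.sin(th+t)])-p[:2]; print(round(t,2),(q*[1,-1]/10).round(2))
```

```text
t6.18 pos [524.5 259.5  44.3] q [ 0.0022  1.      0.0019 -0.0081] F [-8.9  0.8  5.9] w0.163 j [ 0.26  0.61  1.48 -0.    1.07  1.83]
3.578367835445782 114.5233302462631
0.04 [0.47 0.27]
0.08 [0.68 0.66]
0.12 [0.91 1.05]
0.16 [1.15 1.42]
0.2 [1.41 1.78]
0.24 [1.68 2.14]
0.28 [1.97 2.48]
```

View pics/w7.png

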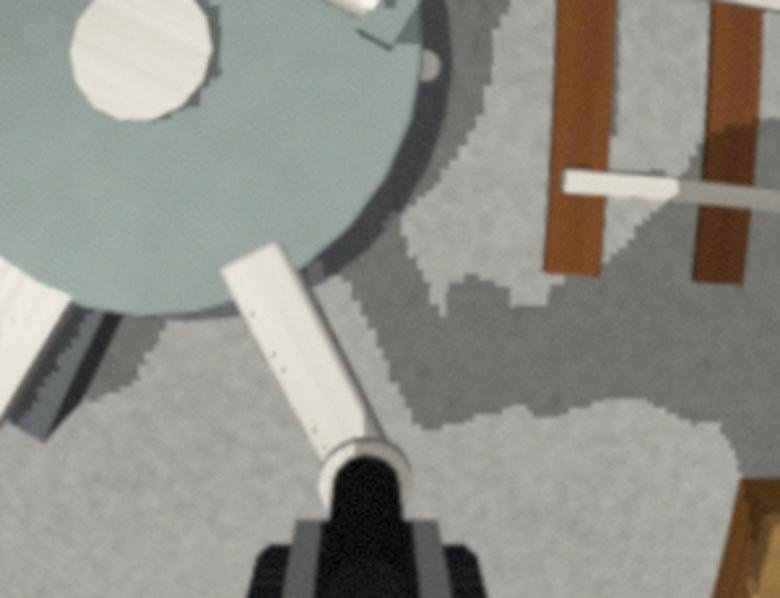

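Call:
move_arm(series=[[0,0,0,0.3,0.35,0,0.1],[0,0,0,0.5,0.75,0,0.1],[0,0,0,0.75,1.15,0,0.1],[0,0,0,1.0,1.5,0,0.1],[0,0,0,1.0,1.5,0,0.1]])

```text
time_s: 6.65
eef_pos: [532.2, 248.0, 44.3]
ee_rot: [-0.002, 1.0, 0.001, -0.011]
force: [-19.4, 29.8, 8.3]
grip_width: 0.171
```

Run:
```python
from h import *
s=st()
c=cap("wrist"); crop(c,130,50,430,280,2.6,"w7.png")
```

```text
t6.65 pos [532.2 248.   44.3] q [-0.0019  0.9999  0.0013 -0.0111] F [-19.4  29.8   8.3] w0.171 j [0.23 0.62 1.47 0.01 1.08 1.8 ]
```

View pics/w7.png

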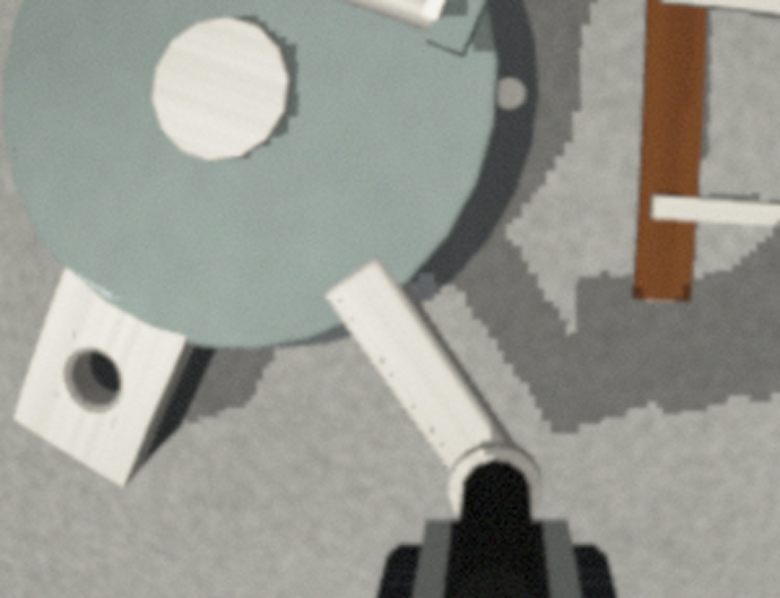

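Call:
move_arm(series=[[0,0,0,0,0,0,0.1],[0,0,0,0,0,0,0.6],[0,0,0,0,0,0,0.6],[0,0,0,0,0,-3,0.6],[0,0,0,-3,0,-8,0.6]])

```text
time_s: 7.12
eef_pos: [513.5, 246.2, 109.0]
ee_rot: [-0.001, 1.0, 0.0, -0.012]
force: [0.8, 0.1, 0.8]
grip_width: 0.6
```

Call:
move_arm(series=[[0,0,0,-7,-7,-9,0.6],[0,0,0,-7,-7,-9,0.6],[0,0,0,-7,-7,-9,0.6],[0,0,0,-7,-7,-9,0.6],[0,0,0,-7,-7,-9,0.6]])

```text
time_s: 7.53
eef_pos: [446.0, 316.8, 202.8]
ee_rot: [-0.001, 1.0, 0.001, -0.01]
force: [0.4, 0.4, -0.3]
grip_width: 0.597
```

Run:
```python
from h import *
s=st()
c=cap("wrist"); crop(c,220,50,420,200,4,"w8.png"); 
for X in [(628.3,308,44),(555,335,44)]: print((proj(c,X)[0]-[220,50]+.5)*4)
c=cap("top"); crop(c,130,110,290,230,5,"t8.png")
```

```text
t7.53 pos [446.  316.8 202.8] q [-0.0013  0.9999  0.0012 -0.0099] F [ 0.4  0.4 -0.3] w0.597 j [0.4  0.37 1.41 0.01 1.38 1.96]
[ 442.5124407  -159.17897819]
[338.20263439 105.23517863]
```

View pics/w8.png

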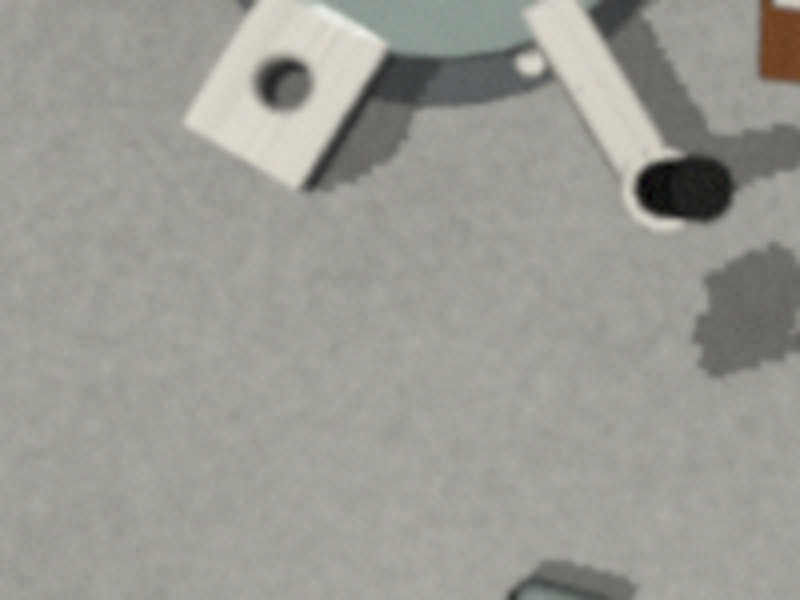

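View pics/t8.png

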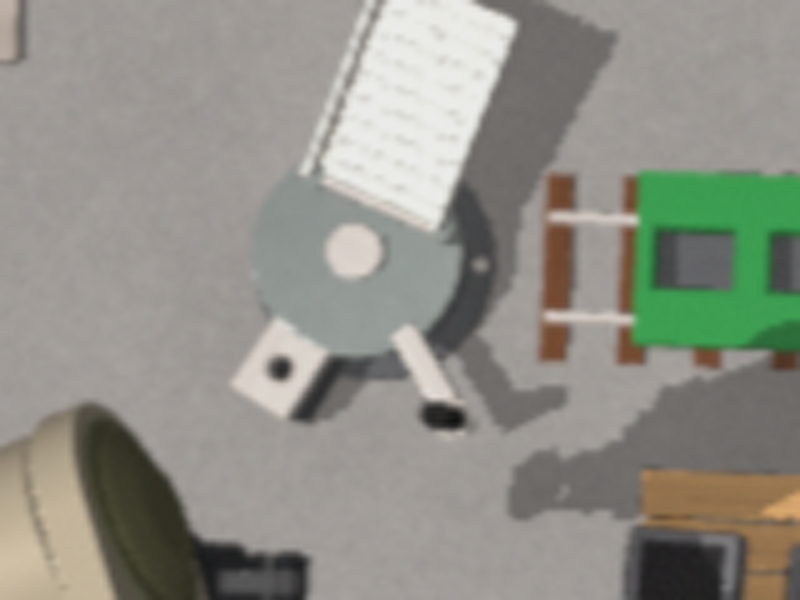

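Run:
```python
from h import *
s=st()
c=cap("wrist"); print(onz(c,np.array([284,83])/4-.5+[220,50],44))
c=cap("top"); print(onz(c,np.array([281,369])/5-.5+[130,110],44),onz(c,np.array([354,250])/5-.5+[130,110],46))
```

```text
t7.63 pos [446.1 315.1 199.7] q [-2.000e-04  9.999e-01 -0.000e+00 -1.240e-02] F [-0.  -0.6 -0.2] w0.602 j [0.39 0.37 1.41 0.01 1.38 1.96]
[[560.31410896 346.44835323]]
[[561.60553016 347.59468636]] [[629.39352557 307.67748242]]
```

Call:
move_arm(series=[[0,0,0,0,40,0,0.6],[0,0,0,0,40,0,0.6],[0,0,0,0,40,0,0.6],[0,0,0,0,40,0,0.6],[0,0,0,0,40,0,0.6]])

```text
time_s: 8.15
eef_pos: [445.2, 104.9, 198.8]
ee_rot: [0.0, 1.0, -0.001, -0.014]
force: [-0.1, 0.3, 0.3]
grip_width: 0.602
```

Call:
move_arm(series=[[0,0,0,0,40,0,0.6],[0,0,0,0,40,0,0.6],[0,0,0,0,40,0,0.6],[0,0,0,0,40,0,0.6],[0,0,0,0,40,0,0.6]])

```text
time_s: 8.57
eef_pos: [444.1, -103.6, 198.4]
ee_rot: [-0.0, 1.0, -0.002, -0.015]
force: [2.3, -0.7, -0.1]
grip_width: 0.598
```

Run:
```python
from h import *
s=st(); totool((400,-325,160),np.pi/2)
```

```text
t8.57 pos [ 444.1 -103.6  198.4] q [-2.000e-04  9.999e-01 -1.900e-03 -1.490e-02] F [ 2.3 -0.7 -0.1] w0.598 j [-0.48  0.18  1.67 -0.01  1.32  1.1 ]
yaw -1.5746 rv [-0.     0.03  -0.004] shift cm [-4.21 22.16  3.96]
```

Call:
move_arm(series=[[0,0.03,0,-4.2,22.2,4,0.6],[0,0.03,0,-4.2,22.2,4,0.6],[0,0.03,0,-4.2,22.2,4,0.6],[0,0.03,0,-4.2,22.2,4,0.6],[0,0.03,0,-4.2,22.2,4,0.6]])

```text
time_s: 8.98
eef_pos: [403.0, -304.6, 162.3]
ee_rot: [-0.001, 1.0, -0.003, -0.001]
force: [0.7, 0.8, 0.2]
grip_width: 0.599
```

Call:
move_arm(series=[[0,0,0,0,1,0,0.6],[0,0,0,0,1,0,0.6],[0,0,0,0,1,0,0.6]])

```text
time_s: 9.23
eef_pos: [402.2, -314.9, 161.2]
ee_rot: [-0.002, 1.0, -0.004, -0.001]
force: [1.1, 2.0, 0.3]
grip_width: 0.597
```

Run:
```python
from h import *
s=st(); c=cap("wrist"); crop(c,190,40,450,240,3,"w9.png"); np.save("w9.npy",dict(c),allow_pickle=True)
for X in [(485,-328,84),(426,-328,84)]: print((proj(c,X)[0]-[190,40]+.5)*3)
```

```text
t9.23 pos [ 402.2 -314.9  161.2] q [-0.0018  1.     -0.0039 -0.0013] F [1.1 2.  0.3] w0.597 j [-0.89  0.32  1.59  0.    1.23  0.68]
[442.05931508 188.8916724 ]
[441.632244   403.46731278]
```

View pics/w9.png

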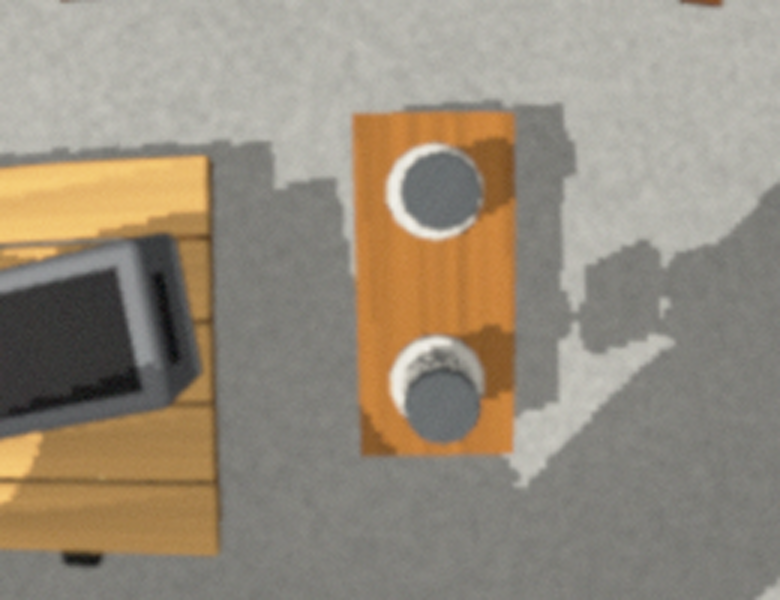

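Run:
```python
from h import *
totool((485,-328,95),np.pi/2)
```

```text
yaw -1.577 rv [-0.003  0.002 -0.006] shift cm [8.25 1.35 6.65]
```

Call:
move_arm(series=[[0,0,-0.006,8.3,1.35,4,0.6],[0,0,-0.006,8.3,1.35,6.6,0.6],[0,0,-0.006,8.3,1.35,9,0.6],[0,0,-0.006,8.3,1.35,11,0.6],[0,0,-0.006,8.3,1.35,11,0.6]])

```text
time_s: 9.7
eef_pos: [484.4, -324.1, 46.5]
ee_rot: [-0.005, 1.0, 0.001, -0.004]
force: [0.2, 0.2, -0.6]
grip_width: 0.597
```

Run:
```python
from h import *
s=st(); c=cap("wrist"); crop(c,220,150,420,300,4,"w10.png"); totool((485,-328,30),np.pi/2)
c=cap("side"); crop(c,280,230,400,330,6,"s10.png")
```

```text
t9.70 pos [ 484.4 -324.1   46.5] q [-0.0048  1.      0.0012 -0.0042] F [ 0.2  0.2 -0.6] w0.597 j [-0.79  0.6   1.49  0.    1.07  0.78]
yaw -1.569 rv [-0.006  0.005  0.002] shift cm [0.01 0.26 1.98]
```

View pics/w10.png

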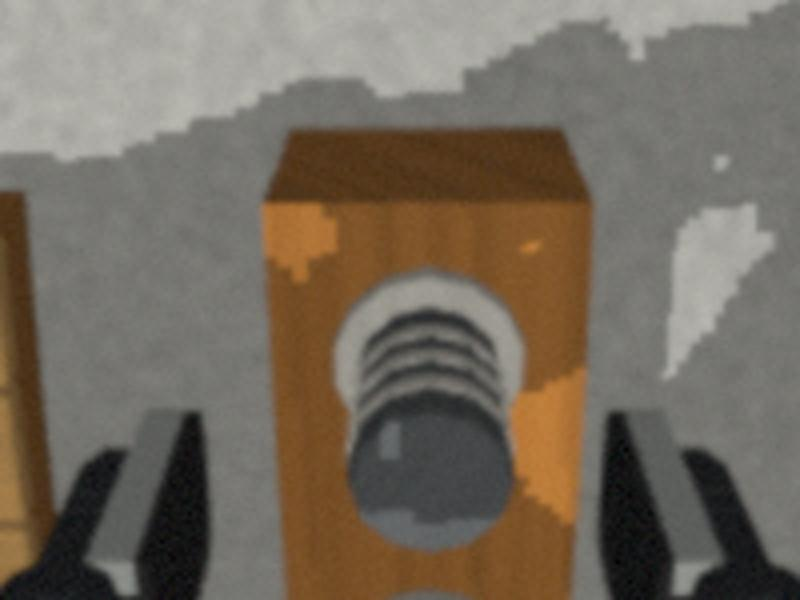

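View pics/s10.png

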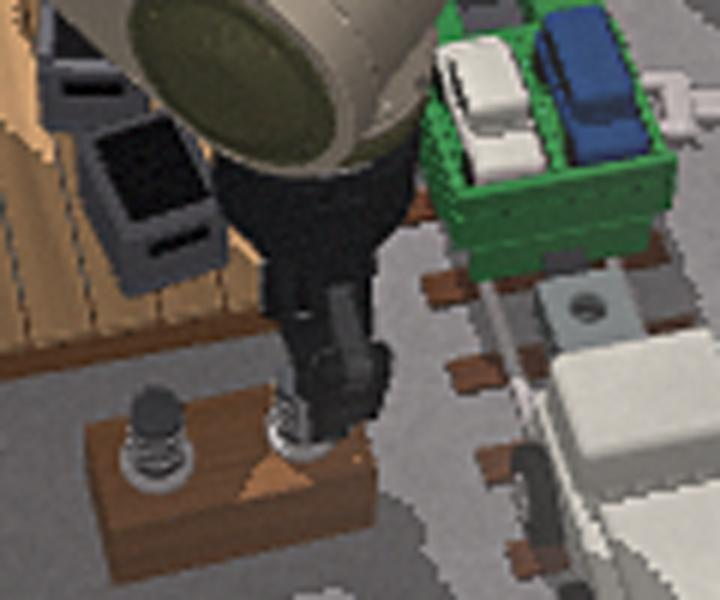

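Run:
```python
from h import *
c=cap("side")
for dx in(-11,11):
  for z in (40,50,60,70,80): print(dx,z,((proj(c,[484.5+dx,-328-25,z])[0]-[280,230]+.5)*6).round())
st()
```

```text
-11 40 [291. 493.]
-11 50 [292. 480.]
-11 60 [292. 467.]
-11 70 [292. 453.]
-11 80 [293. 439.]
11 40 [344. 482.]
11 50 [345. 468.]
11 60 [346. 455.]
11 70 [347. 442.]
11 80 [347. 428.]
t9.85 pos [ 486.  -327.7   53.4] q [-6.e-04  1.e+00  3.e-04 -2.e-04] F [-0.  -0.2  0.8] w0.598 j [-0.79  0.59  1.48  0.    1.07  0.78]
```

Call:
move_arm(series=[[0,0,0,-0.1,0,1.2,0.6],[0,0,0,-0.1,0,2.3,0.5],[0,0,0,-0.1,0,2.3,0.4],[0,0,0,-0.1,0,2.3,0.2],[0,0,0,-0.1,0,2.3,0.1]], grip_force=60)

```text
time_s: 10.27
eef_pos: [485.1, -327.8, 30.8]
ee_rot: [-0.0, 1.0, 0.0, -0.0]
force: [-0.2, -0.4, -0.6]
grip_width: 0.232
```

Call:
move_arm(series=[[0,0,0,0,0,0,0.1],[0,0,0,0,0,0,0.1],[0,0,0,0,0,0,0.1]])

```text
time_s: 10.52
eef_pos: [485.1, -327.9, 31.0]
ee_rot: [-0.0, 1.0, 0.0, 0.0]
force: [0.5, -0.2, -1.3]
grip_width: 0.239
```

Run:
```python
from h import *
s=st(); c=cap("wrist"); crop(c,220,150,420,300,4,"w10.png")
c=cap("side"); crop(c,280,230,400,330,6,"s10.png")
```

```text
t10.52 pos [ 485.1 -327.9   31. ] q [-4.e-04  1.e+00  2.e-04  1.e-04] F [ 0.5 -0.2 -1.3] w0.239 j [-0.79  0.62  1.5   0.    1.02  0.78]
```

View pics/w10.png

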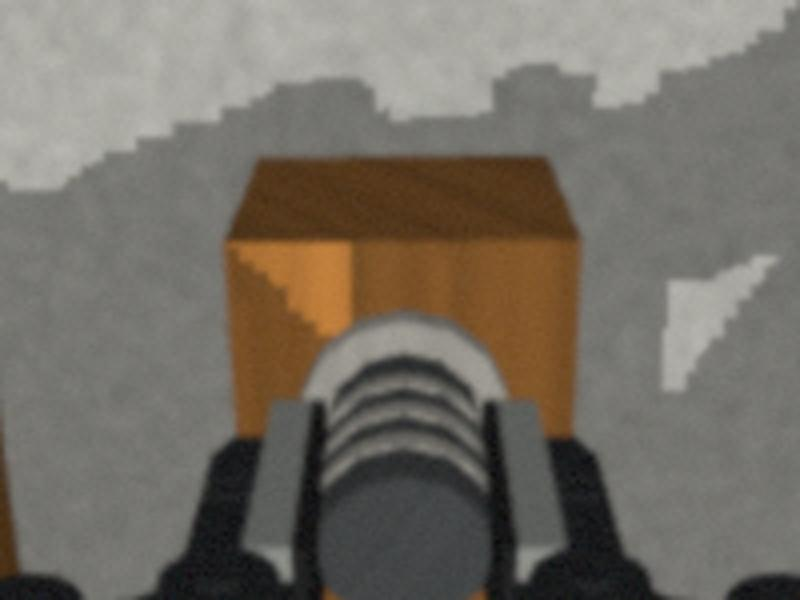

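View pics/s10.png

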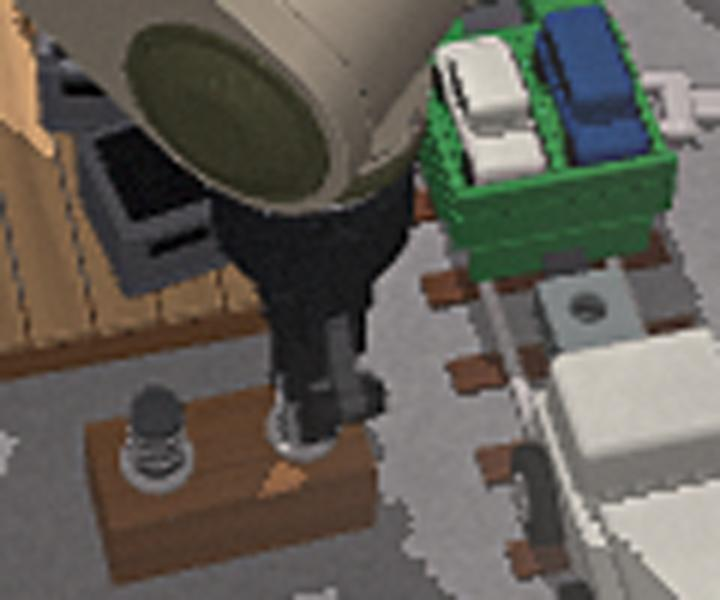

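Call:
move_arm(series=[[0,0,0,0,0,-2,0.1],[0,0,0,0,0,-4.5,0.1],[0,0,0,0,0,-8,0.1],[0,0,0,0,0,-12,0.1],[0,0,0,0,0,-15,0.1]])

```text
time_s: 11.03
eef_pos: [485.3, -328.2, 184.1]
ee_rot: [0.0, 1.0, 0.0, 0.001]
force: [-0.2, -0.4, -0.4]
grip_width: 0.233
```

Call:
move_arm(series=[[0,0,0,0,-20,-1,0.1],[0,0,0,0,-20,-1,0.1],[0,0,0,0,-20,-1,0.1],[0,0,0,0,-20,-1,0.1],[0,0,0,0,-20,-1,0.1]])

```text
time_s: 11.45
eef_pos: [484.7, -125.6, 194.3]
ee_rot: [0.0, 1.0, 0.001, 0.001]
force: [0.1, -0.2, 0.3]
grip_width: 0.232
```

Run:
```python
from h import *
s=st(); c=cap("wrist"); crop(c,220,100,420,300,3,"w10.png")
totool((561,347,180),np.pi/2)
c=cap("side"); crop(c,240,130,400,250,5,"s10.png")
```

```text
t11.45 pos [ 484.7 -125.6  194.3] q [3.e-04 1.e+00 5.e-04 1.e-03] F [ 0.1 -0.2  0.3] w0.232 j [-0.49  0.26  1.58  0.    1.3   1.08]
yaw -1.5665 rv [-0.001 -0.003  0.004] shift cm [  7.82 -46.77   1.57]
```

View pics/w10.png

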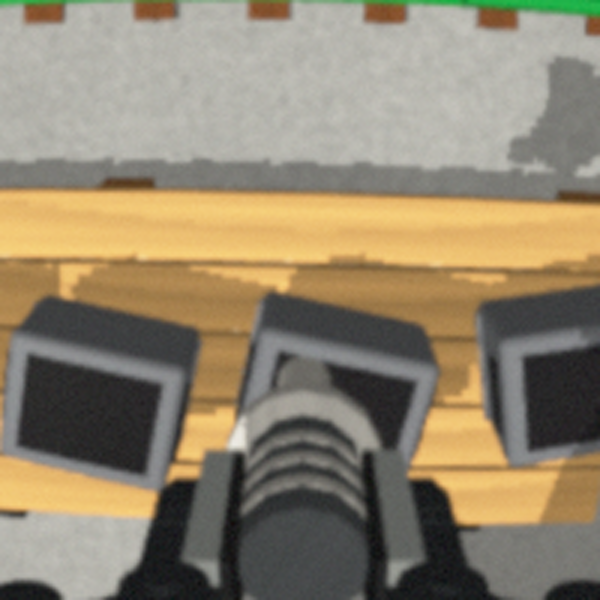

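View pics/s10.png

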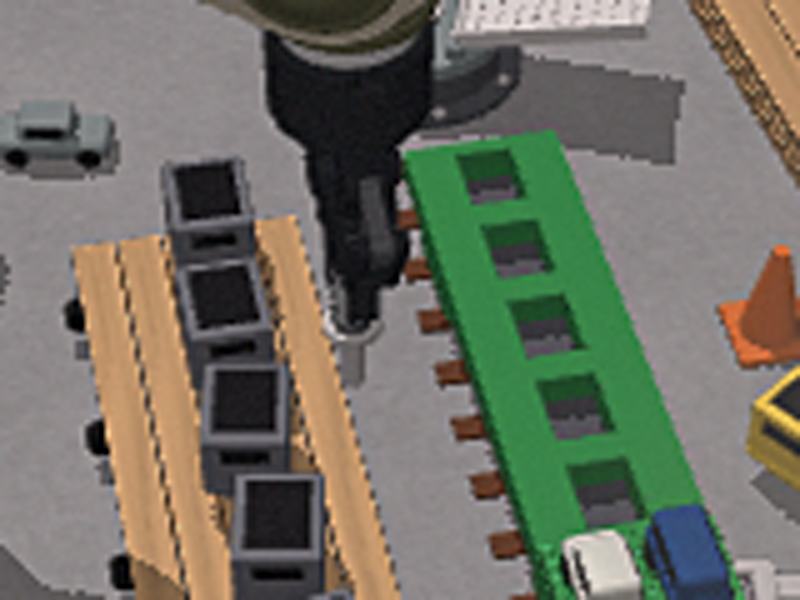

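Call:
move_arm(series=[[0,0,0,7.8,-46.8,1.5,0.1],[0,0,0,7.8,-46.8,1.5,0.1],[0,0,0,7.8,-46.8,1.5,0.1],[0,0,0,7.8,-46.8,1.5,0.1],[0,0,0,7.8,-46.8,1.5,0.1]])

```text
time_s: 11.97
eef_pos: [518.2, 78.9, 187.8]
ee_rot: [0.0, 1.0, 0.002, 0.002]
force: [1.0, -0.3, -1.2]
grip_width: 0.232
```

Call:
move_arm(series=[[0,0,0,4.3,-25.5,0.5,0.1],[0,0,0,4.3,-25.5,0.5,0.1],[0,0,0,4.3,-25.5,0.5,0.1],[0,0,0,4.3,-25.5,0.5,0.1],[0,0,0,4.3,-25.5,0.5,0.1]])

```text
time_s: 12.38
eef_pos: [552.0, 284.7, 183.7]
ee_rot: [0.0, 1.0, 0.002, 0.002]
force: [1.0, -1.1, -1.5]
grip_width: 0.235
```

Run:
```python
from h import *
s=st(); totool((561,347.5,82),np.pi/2)
```

```text
t12.38 pos [552.  284.7 183.7] q [4.0e-04 1.0e+00 2.1e-03 1.6e-03] F [ 1.  -1.1 -1.5] w0.235 j [ 0.29  0.54  1.21 -0.    1.39  1.86]
yaw -1.5667 rv [ 0.001 -0.003  0.004] shift cm [ 0.89 -6.28 10.16]
```

Call:
move_arm(series=[[0,0,0,0.9,-6.3,5,0.1],[0,0,0,0.9,-6.3,8,0.1],[0,0,0,0.9,-6.3,10.1,0.1],[0,0,0,0.9,-6.3,10.1,0.1],[0,0,0,0.9,-6.3,10.1,0.1]])

```text
time_s: 12.8
eef_pos: [560.4, 347.0, 81.2]
ee_rot: [0.001, 1.0, 0.002, -0.0]
force: [1.0, -0.2, 0.8]
grip_width: 0.234
```

Run:
```python
from h import *
s=st(); c=cap("wrist"); crop(c,220,120,420,280,4,"w11.png"); p=s["eef_pos"]
for X in [p+[0,0,-27],p+[0,0,18],p+[0,0,53],(561,347.5,44)]: print(((proj(c,X)[0]-[220,120]+.5)*4).round())
totool((561,347.5,82),np.pi/2)
c=cap("side"); crop(c,270,90,350,150,10,"s11.png")
for X in [p+[0,0,-27],p+[0,0,18],p+[0,0,53],(561,347.5,44)]: print(((proj(c,X)[0]-[270,90]+.5)*10).round())
```

```text
t12.80 pos [560.4 347.   81.2] q [ 1.2e-03  1.0e+00  2.3e-03 -2.0e-04] F [ 1.  -0.2  0.8] w0.234 j [ 0.38  0.71  1.19 -0.    1.24  1.95]
[405. 416.]
[406. 536.]
[407. 673.]
[402. 392.]
yaw -1.5672 rv [ 0.001 -0.004  0.004] shift cm [-0.09 -0.05  0.2 ]
[316. 351.]
[313. 241.]
[310. 153.]
[318. 374.]
```

View pics/w11.png

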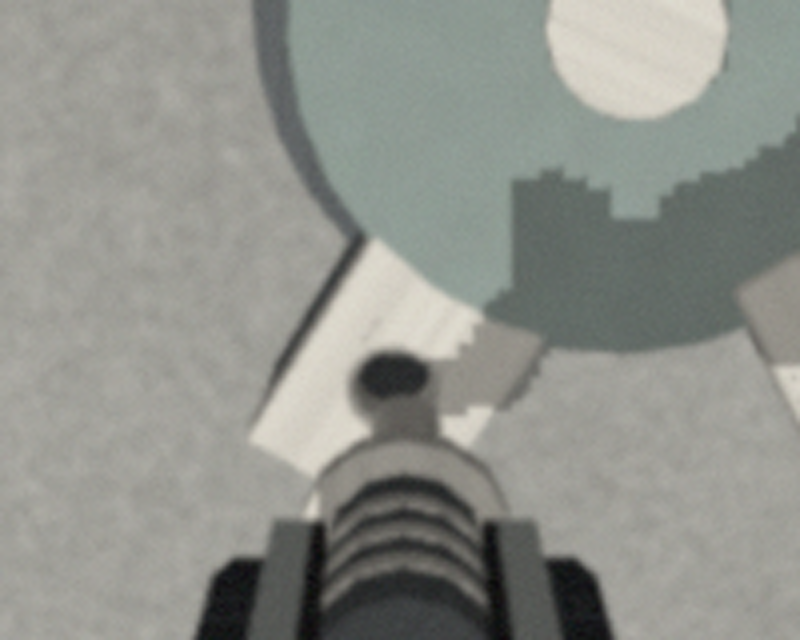

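View pics/s11.png

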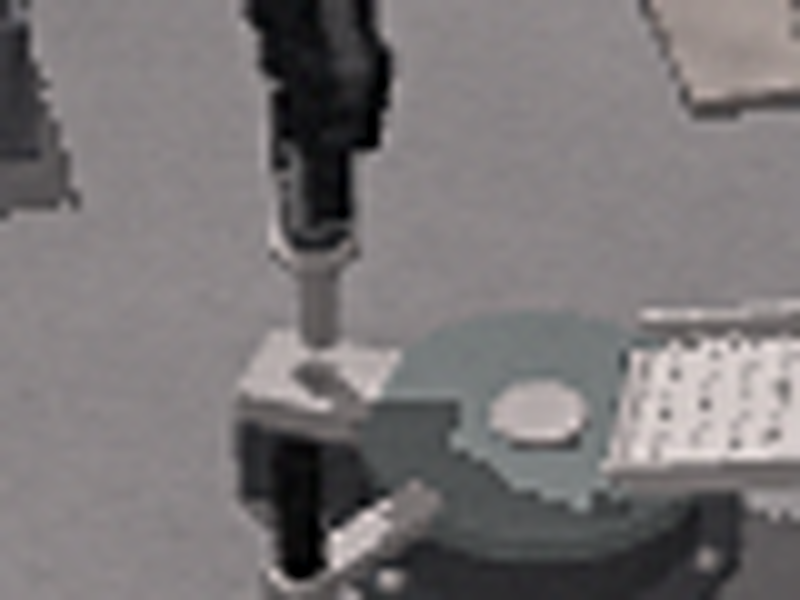

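```bash
cat >> h.py <<'E'
def circ(c,x,y,z,r,n=60):
    a=np.linspace(0,2*np.pi,n); return proj(c,np.c_[x+r*np.cos(a),y+r*np.sin(a),np.full(n,z)])
def draw(c,u0,v0,u1,v1,k,name,curves):
    im=cv2.resize(c["frame"][v0:v1,u0:u1,::-1],None,fx=k,fy=k,interpolation=cv2.INTER_CUBIC)
    for q,col in curves: cv2.polylines(im,[((q-[u0,v0]+.5)*k).astype(np.int32)],False,col,1)
    cv2.imwrite("pics/"+name,im)
E
python3 - <<'E'
from h import *
s=st(); c=cap("wrist")
draw(c,290,190,350,235,12,"w12.png",[(circ(c,561,347.5,44,7.25),(255,0,255)),(circ(c,561,349.5,44,7.25),(0,255,0)),(circ(c,s["eef_pos"][0],s["eef_pos"][1],s["eef_pos"][2]-27,4.5),(0,255,255))])
E
```

```text
t12.90 pos [562.6 347.   85.4] q [-2.0e-04  1.0e+00  1.6e-03  3.4e-03] F [-0.3 -0.2  0.7] w0.233 j [ 0.38  0.7   1.19 -0.    1.24  1.95]
```

View pics/w12.png

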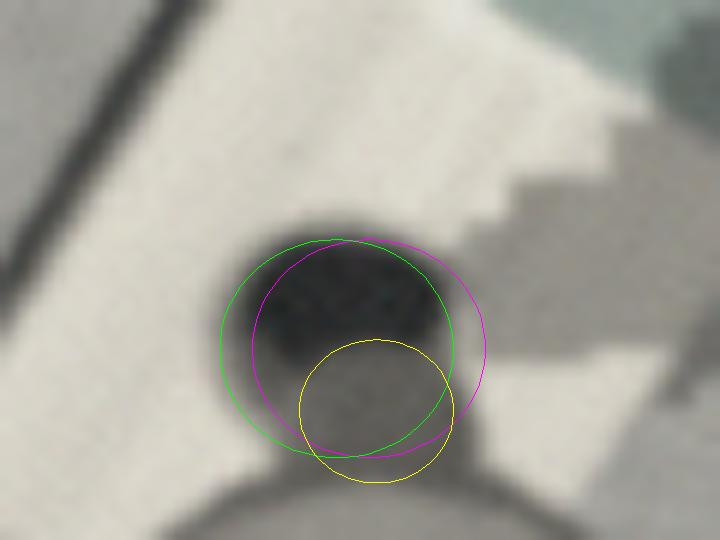

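Run:
```python
from h import *
totool((562,349.2,60),np.pi/2)
```

```text
yaw -1.5679 rv [-0.001 -0.008  0.003] shift cm [-0.1  -0.21  2.59]
```

Call:
move_arm(series=[[0,-0.006,0,-0.1,-0.21,0,0.1],[0,-0.006,0,-0.1,-0.21,0,0.1],[0,-0.006,0,-0.1,-0.21,0.7,0.1],[0,-0.006,0,-0.1,-0.21,1.4,0.1],[0,-0.006,0,-0.1,-0.21,2.0,0.1]])

```text
time_s: 13.37
eef_pos: [561.6, 348.9, 65.0]
ee_rot: [-0.0, 1.0, 0.001, 0.001]
force: [-0.4, 0.4, -1.7]
grip_width: 0.234
```

Run:
```python
from h import *
s=st(); c=cap("wrist"); p=s["eef_pos"]
draw(c,280,180,360,240,10,"w12.png",[(circ(c,562,349.3,44,7.25),(0,255,0)),(circ(c,p[0],p[1],p[2]-27,4.5),(0,255,255))])
```

```text
t13.37 pos [561.6 348.9  65. ] q [-3.0e-04  1.0e+00  1.4e-03  5.0e-04] F [-0.4  0.4 -1.7] w0.234 j [0.38 0.73 1.2  0.   1.21 1.95]
```

View pics/w12.png

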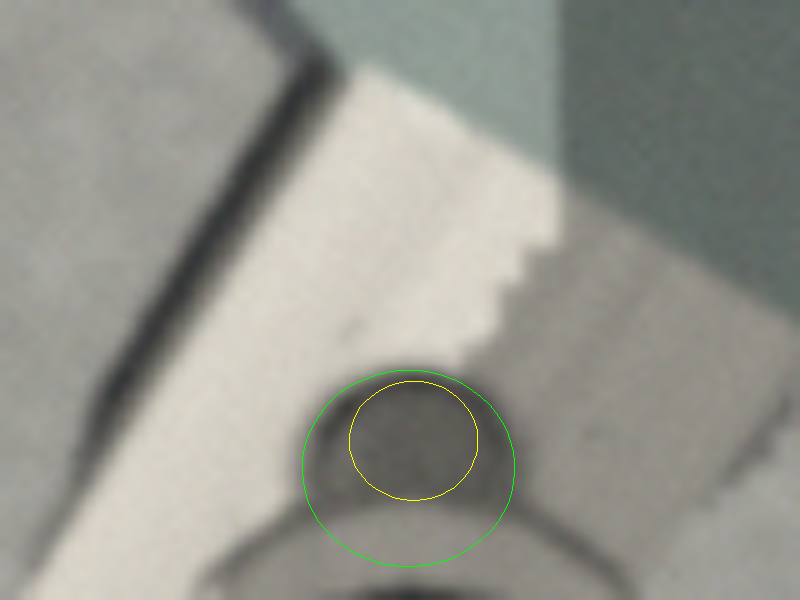

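Call:
move_arm(series=[[0,0,0,0,0,0.4,0.1],[0,0,0,0,0,0.8,0.1],[0,0,0,0,0,1.2,0.1],[0,0,0,0,0,1.6,0.1],[0,0,0,0,0,2.0,0.1]])

```text
time_s: 13.83
eef_pos: [561.0, 348.7, 43.1]
ee_rot: [0.0, 1.0, 0.001, -0.001]
force: [0.9, -0.4, -1.6]
grip_width: 0.236
```

Call:
move_arm(series=[[0,0,0,0,0,0.4,0.1],[0,0,0,0,0,0.7,0.1],[0,0,0,0,0,1.0,0.1],[0,0,0,0,0,1.2,0.1],[0,0,0,0,0,1.3,0.1]])

```text
time_s: 14.25
eef_pos: [561.2, 348.9, 30.5]
ee_rot: [0.0, 1.0, 0.001, -0.0]
force: [-2.3, -0.2, 7.8]
grip_width: 0.235
```

Call:
move_arm(series=[[0,0,0,0,0,0.1,0.1],[0,0,0,0,0,0.1,0.1],[0,0,0,0,0,0,0.5],[0,0,0,0,0,0,0.5],[0,0,0,0,0,0,0.5]])

```text
time_s: 14.67
eef_pos: [561.3, 348.8, 30.5]
ee_rot: [0.0, 1.0, 0.001, -0.0]
force: [0.5, -0.6, -0.1]
grip_width: 0.501
```

Call:
move_arm(series=[[0,0,0,0,0,-3,0.5],[0,0,0,0,0,-6,0.5],[0,0,0,-3,0,-11,0.5],[0,0,0,-6,0,-15,0.5],[0,0,0,-6,0,-15,0.5]])

```text
time_s: 15.08
eef_pos: [500.5, 349.1, 184.4]
ee_rot: [-0.001, 1.0, 0.002, 0.002]
force: [0.3, 0.0, 0.2]
grip_width: 0.499
```

Run:
```python
from h import *
s=st(); c=cap("wrist"); crop(c,220,60,420,210,4,"w13.png")
c=cap("side"); crop(c,270,90,350,150,10,"s13.png")
```

```text
t15.08 pos [500.5 349.1 184.4] q [-9.0e-04  1.0e+00  1.6e-03  1.6e-03] F [0.3 0.  0.2] w0.499 j [0.42 0.51 1.25 0.   1.38 1.98]
```

View pics/w13.png

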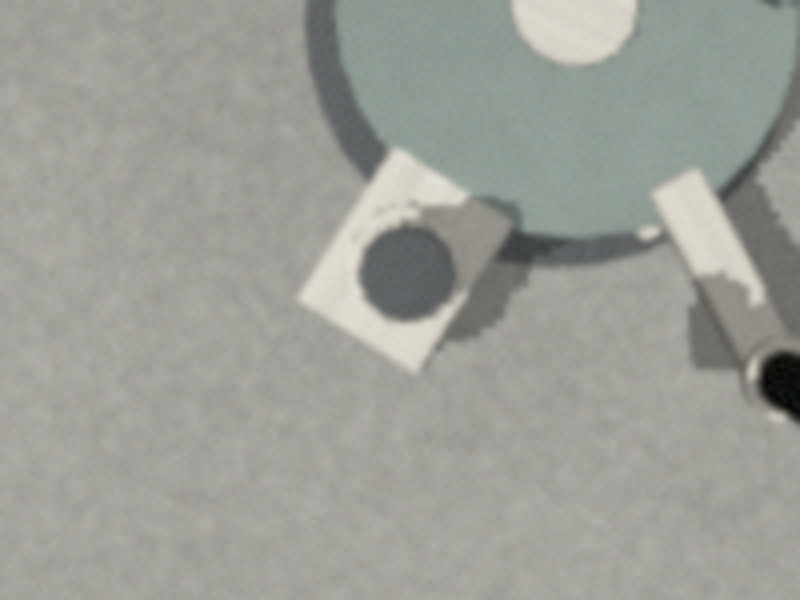

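View pics/s13.png

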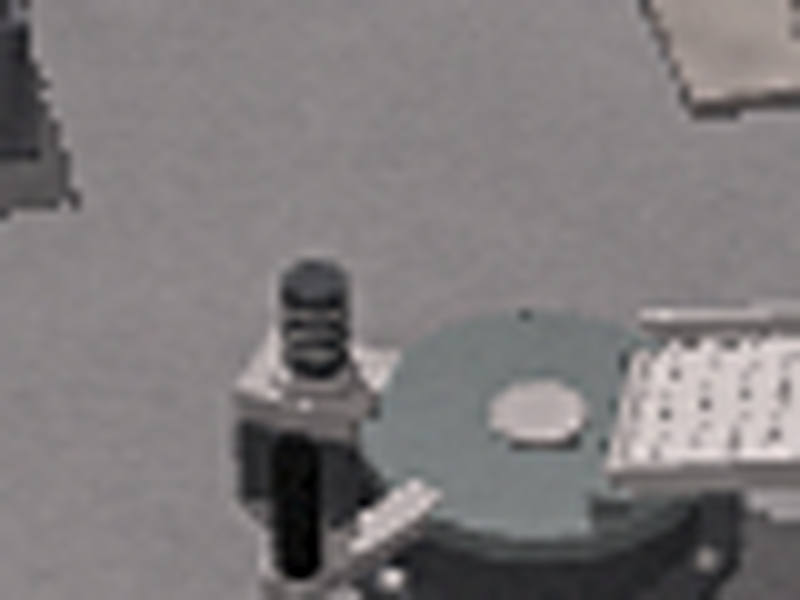

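```bash
python3 - <<'E'
s=open('h.py').read()
s=s.replace("d=(zrot_yaw-y0+np.pi/2)%np.pi-np.pi/2; a=y0+d","a=zrot_yaw  # exact yaw")
open('h.py','w').write(s)
E
python3 - <<'E'
from h import *
totool((446,-245,200),0.0)
E
```

```text
yaw -1.5665 rv [ 0.002 -0.007 -1.567] shift cm [-5.76 59.45 -1.7 ]
```

Call:
move_arm(series=[[0,0,-1.567,-5.8,59,-1.7,0.5],[0,0,-1.567,-5.8,59,-1.7,0.5],[0,0,-1.567,-5.8,59,-1.7,0.5],[0,0,-1.567,-5.8,59,-1.7,0.5],[0,0,-1.567,-5.8,59,-1.7,0.5]])

```text
time_s: 15.6
eef_pos: [483.1, 153.7, 186.0]
ee_rot: [0.0, 0.957, 0.29, 0.0]
force: [0.7, -0.6, 0.9]
grip_width: 0.498
```

Run:
```python
from h import *
st();totool((446,-245,200),0.0)
```

```text
t15.60 pos [483.1 153.7 186. ] q [4.000e-04 9.569e-01 2.905e-01 5.000e-04] F [ 0.7 -0.6  0.9] w0.498 j [ 0.08  0.28  1.57 -0.    1.28  1.06]
yaw -0.9814 rv [ 0.001 -0.    -0.981] shift cm [-25.25  31.08  -1.38]
```

Call:
move_arm(series=[[0,0,-0.98,-25.2,31,-1.4,0.7],[0,0,-0.98,-25.2,31,-1.4,0.7],[0,0,-0.98,-25.2,31,-1.4,0.7],[0,0,-0.98,-25.2,31,-1.4,0.7],[0,0,-0.98,-25.2,31,-1.4,0.7]])

```text
time_s: 16.02
eef_pos: [467.3, -24.4, 192.1]
ee_rot: [0.0, 0.846, 0.533, 0.0]
force: [0.2, 0.3, -0.0]
grip_width: 0.7
```

Run:
```python
from h import *
st();totool((446,-245,200),0.0)
```

```text
t16.02 pos [467.3 -24.4 192.1] q [1.000e-04 8.459e-01 5.333e-01 3.000e-04] F [ 0.2  0.3 -0. ] w0.700 j [-0.3   0.19  1.67  0.    1.28  0.14]
yaw -0.4458 rv [ 0.001 -0.    -0.446] shift cm [-20.82   7.59  -0.79]
```

Call:
move_arm(series=[[0,0,-0.446,-20.8,7.6,-0.8,0.75],[0,0,-0.446,-20.8,7.6,-0.8,0.75],[0,0,-0.446,-20.8,7.6,-0.8,0.75],[0,0,-0.446,-20.8,7.6,-0.8,0.75],[0,0,-0.446,-20.8,7.6,-0.8,0.75]])

```text
time_s: 16.43
eef_pos: [449.4, -210.4, 198.1]
ee_rot: [-0.001, 0.705, 0.709, 0.0]
force: [0.7, 0.8, 0.1]
grip_width: 0.752
```

Run:
```python
from h import *
s=st();c=cap("wrist"); crop(c,120,0,520,300,2,"w14.png"); st()
import pickle; pickle.dump(c,open("c14.pkl","wb"))
```

```text
t16.43 pos [ 449.4 -210.4  198.1] q [-5.000e-04  7.049e-01  7.093e-01  3.000e-04] F [0.7 0.8 0.1] w0.752 j [-0.67  0.25  1.58  0.    1.31 -0.68]
t16.48 pos [ 448.6 -217.2  198. ] q [ 5.000e-04  7.077e-01  7.066e-01 -1.000e-03] F [-3.4 -4.6 -0.5] w0.751 j [-0.69  0.26  1.58 -0.    1.31 -0.68]
```

View pics/w14.png

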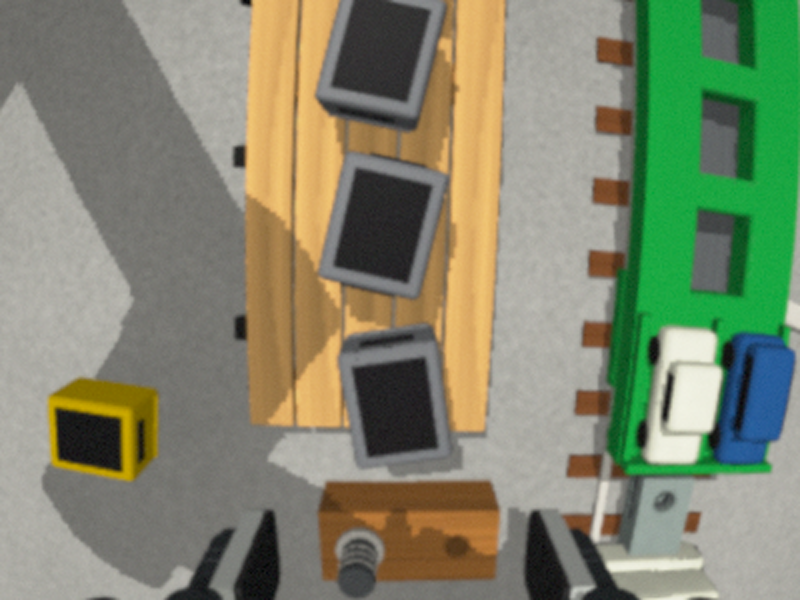

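Run:
```python
from h import *
import pickle; c=pickle.load(open("c14.pkl","rb"))
crop(c,270,60,370,240,4,"a.png"); crop(c,460,0,540,160,4,"b.png")
```

```text
(no output)
```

View pics/a.png

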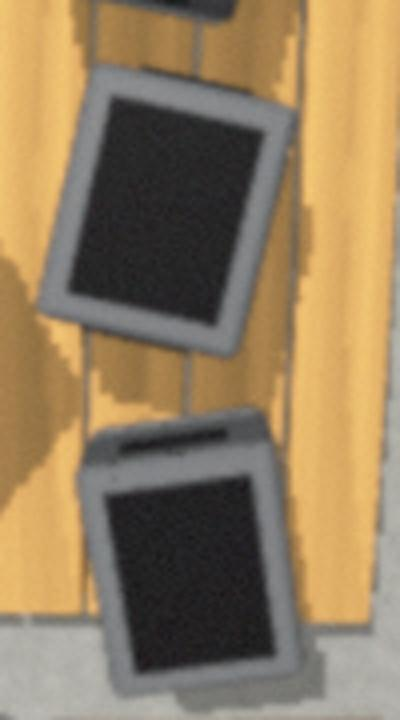

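View pics/b.png

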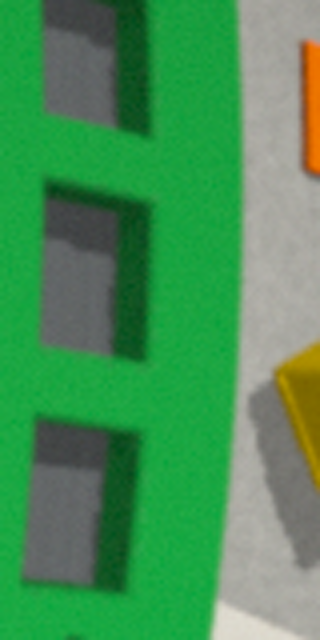

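```bash
cat >> h.py <<'E'
def quad(c,pts,off,k,z,label):
    w=onz(c,np.array(pts,float)/k-.5+np.array(off),z); m=w.mean(0)
    # pts order: around; long edge = pts1->pts2
    e=((w[2]-w[1])+(w[3]-w[0]))/2; f=((w[1]-w[0])+(w[2]-w[3]))/2
    print(label,m.round(1),"long",np.linalg.norm(e).round(1),"short",np.linalg.norm(f).round(1),"toolyaw",round((np.arctan2(e[1],e[0])+np.pi/2+np.pi/2)%np.pi-np.pi/2,3),round((np.arctan2(f[1],f[0])+np.pi/2)%np.pi-np.pi/2,3)); return m
E
python3 - <<'E'
from h import *
import pickle; c=pickle.load(open("c14.pkl","rb"))
quad(c,[(95,65),(295,108),(232,355),(40,312)],(270,60),4,94,"A")
quad(c,[(80,470),(268,440),(300,670),(115,695)],(270,60),4,94,"B")
quad(c,[(36,415),(142,432),(125,592),(22,578)],(460,0),4,70,"s1")
quad(c,[(46,180),(154,205),(143,362),(40,348)],(460,0),4,70,"s2")
totool((446.5,-219.5,110),0.143)
E
```

```text
A [ 440.2 -135.4] long 57.3 short 44.7 toolyaw -0.229 -0.218
B [ 446.2 -219.9] long 57.3 short 44.8 toolyaw 0.143 0.16
s1 [ 617.9 -140.8] long 43.7 short 33.3 toolyaw -0.025 -0.036
s2 [619.2 -78.1] long 44.9 short 33.2 toolyaw -0.044 -0.008
yaw -0.0016 rv [-0.001  0.002 -0.145] shift cm [-0.22 -0.21  8.8 ]
```

Call:
move_arm(series=[[0,0,-0.12,-0.2,-0.2,3,0.75],[0,0,-0.148,-0.2,-0.2,6,0.75],[0,0,-0.148,-0.2,-0.2,8.8,0.75],[0,0,-0.148,-0.2,-0.2,8.8,0.75],[0,0,-0.148,-0.2,-0.2,8.8,0.75]])

```text
time_s: 16.9
eef_pos: [446.1, -219.2, 109.2]
ee_rot: [-0.001, 0.654, 0.757, -0.001]
force: [-0.0, -0.8, 1.3]
grip_width: 0.747
```

Run:
```python
from h import *
s=st();c=cap("wrist"); crop(c,180,60,480,260,2.6,"w15.png"); totool((446.4,-219.9,35),0.148)
```

```text
t16.90 pos [ 446.1 -219.2  109.2] q [-0.0011  0.6537  0.7568 -0.001 ] F [-0.  -0.8  1.3] w0.747 j [-0.69  0.35  1.7  -0.    1.09 -0.84]
yaw 0.1461 rv [-0.001  0.002 -0.002] shift cm [ 0.   -0.05  7.57]
```

View pics/w15.png

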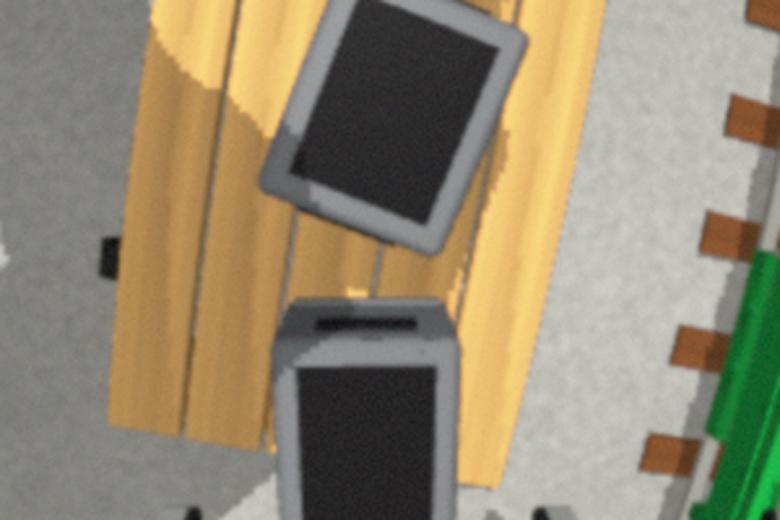

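Call:
move_arm(series=[[0,0,0,0,-0.1,3.5,0.75],[0,0,0,0,-0.1,6,0.75],[0,0,0,0,-0.1,7.5,0.75],[0,0,0,0,-0.1,7.5,0.75],[0,0,0,0,-0.1,7.5,0.6]], grip_force=40)

```text
time_s: 17.37
eef_pos: [446.8, -220.6, 37.1]
ee_rot: [0.002, 0.654, 0.757, -0.001]
force: [0.3, -0.6, -0.8]
grip_width: 0.626
```

Call:
move_arm(series=[[0,0,0,0,0,0,0.5],[0,0,0,0,0,0,0.4],[0,0,0,0,0,0,0.4],[0,0,0,0,0,0,0.4]])

```text
time_s: 17.7
eef_pos: [447.3, -220.9, 38.1]
ee_rot: [0.002, 0.654, 0.757, -0.001]
force: [-1.1, 1.0, 4.3]
grip_width: 0.556
```

Run:
```python
from h import *
s=st();c=cap("wrist"); crop(c,180,100,480,340,2.6,"w15.png"); 
c=cap("side"); crop(c,250,200,350,300,7,"s15.png")
```

```text
t17.70 pos [ 447.3 -220.9   38.1] q [ 0.0025  0.6535  0.7569 -0.001 ] F [-1.1  1.   4.3] w0.556 j [-0.69  0.45  1.77 -0.    0.92 -0.84]
```

View pics/w15.png

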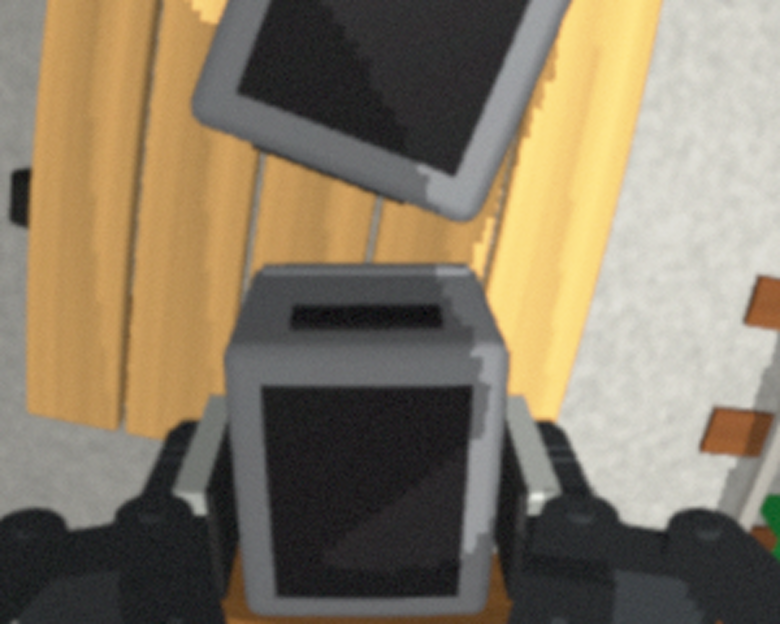

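View pics/s15.png

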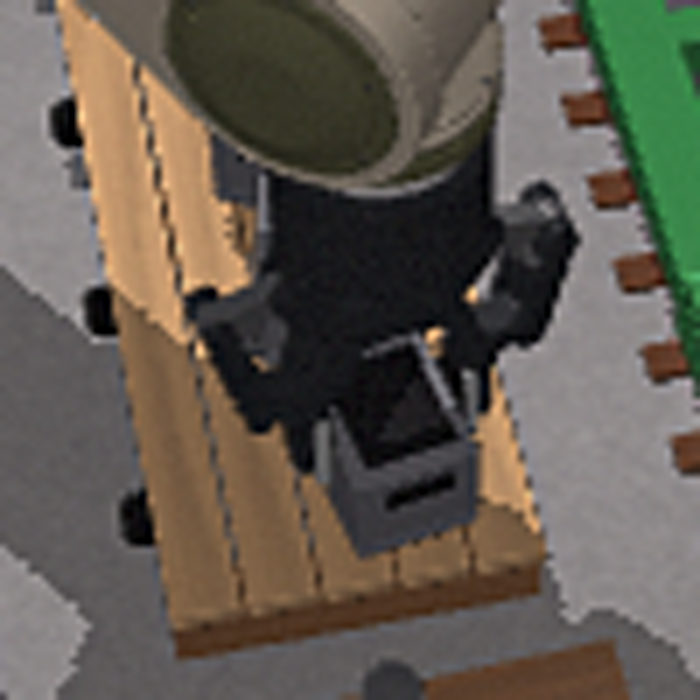

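Call:
move_arm(series=[[0,0,0,0,0,-2,0.4],[0,0,0,0,0,-5,0.4],[0,0,0,0,0,-8,0.4],[0,0,0,0,0,-11,0.4],[0,0,0,0,0,-12,0.4]])

```text
time_s: 18.22
eef_pos: [448.1, -221.3, 162.1]
ee_rot: [0.006, 0.653, 0.757, -0.001]
force: [-0.3, -0.2, -0.3]
grip_width: 0.554
```

Run:
```python
from h import *
s=st();totool((618.3,-143,150),-0.018)
```

```text
t18.22 pos [ 448.1 -221.3  162.1] q [ 0.0055  0.6535  0.7569 -0.0009] F [-0.3 -0.2 -0.3] w0.554 j [-0.69  0.28  1.64 -0.    1.21 -0.84]
yaw 0.1465 rv [0.007 0.009 0.164] shift cm [ 5.27 17.97  1.27]
```

Call:
move_arm(series=[[0.007,0.009,0.164,5.3,18,1.2,0.4],[0.007,0.009,0.164,5.3,18,1.2,0.4],[0.007,0.009,0.164,5.3,18,1.2,0.4],[0.007,0.009,0.164,5.3,18,1.2,0.4],[0.007,0.009,0.164,5.3,18,1.2,0.4]])

```text
time_s: 18.63
eef_pos: [620.8, -140.3, 149.0]
ee_rot: [-0.001, 0.713, 0.701, -0.0]
force: [0.6, -0.4, -1.0]
grip_width: 0.55
```

Run:
```python
from h import *
s=st();totool((618.3,-143,110),-0.018)
```

```text
t18.63 pos [ 620.8 -140.3  149. ] q [-8.000e-04  7.127e-01  7.014e-01 -1.000e-04] F [ 0.6 -0.4 -1. ] w0.550 j [-0.41  0.6   1.2   0.    1.35 -0.39]
yaw -0.016 rv [-0.001 -0.001  0.002] shift cm [-0.28 -0.25  3.9 ]
```

Call:
move_arm(series=[[0,0,0,-0.3,-0.25,1,0.4],[0,0,0,-0.3,-0.25,2,0.4],[0,0,0,-0.3,-0.25,2.8,0.4],[0,0,0,-0.3,-0.25,2.8,0.4],[0,0,0,-0.3,-0.25,2.8,0.4]])

```text
time_s: 19.05
eef_pos: [617.4, -143.7, 120.7]
ee_rot: [-0.001, 0.713, 0.701, -0.0]
force: [-0.2, -0.4, -1.3]
grip_width: 0.551
```

```bash
cat >> h.py <<'E'
def rect(c,x,y,z,lx,ly,yaw):
    R=np.array([[np.cos(yaw),-np.sin(yaw)],[np.sin(yaw),np.cos(yaw)]])
    p=np.array([[-1,-1],[1,-1],[1,1],[-1,1],[-1,-1]])*[lx/2,ly/2]; q=[]
    for a,b in zip(p[:-1],p[1:]): q+= [a+(b-a)*t for t in np.linspace(0,1,15)]
    q=np.array(q)@R.T; return proj(c,np.c_[q[:,0]+x,q[:,1]+y,np.full(len(q),z)])
E
python3 - <<'E'
from h import *
s=st();c=cap("wrist"); p=s["eef_pos"]
M=(255,0,255);G=(0,0,255);Y=(0,255,255)
draw(c,200,60,440,260,3.3,"w16.png",[(rect(c,618.6,-143.2,70,33.5,44.5,-.018),M),(rect(c,p[0],p[1]+1,p[2]-3+59,48,60,-.016),Y),(rect(c,619.7,-79.2,70,33.5,44.5,-.018),M)])
draw(cap("side"),290,160,410,260,6,"s16.png",[])
E
```

```text
t19.05 pos [ 617.4 -143.7  120.7] q [-1.300e-03  7.131e-01  7.010e-01 -4.000e-04] F [-0.2 -0.4 -1.3] w0.551 j [-0.41  0.62  1.24  0.    1.28 -0.4 ]
```

View pics/w16.png

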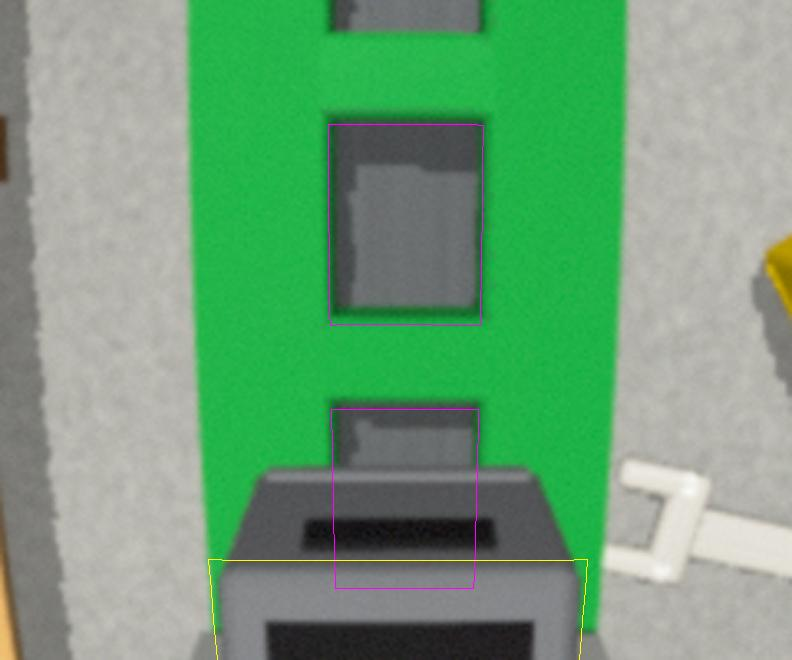

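View pics/s16.png

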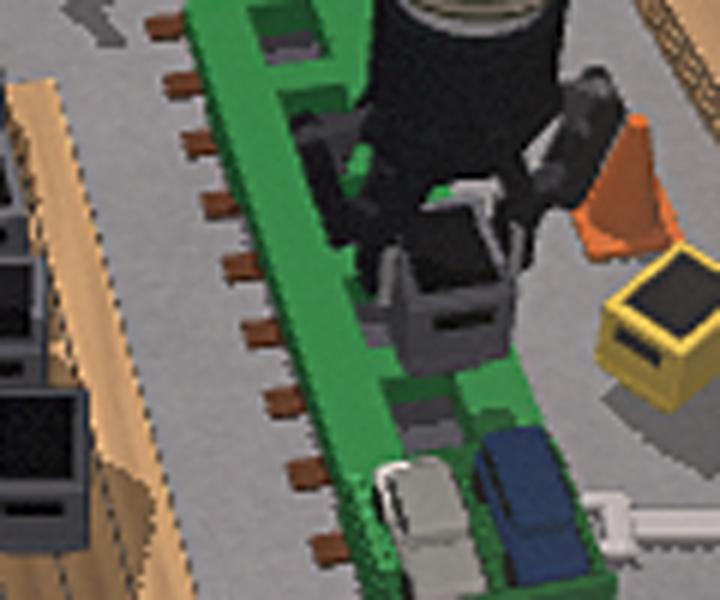

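Run:
```python
from h import *
s=st();totool((618.6,-143,80),-0.018)
```

```text
t19.15 pos [ 618.1 -143.8  121.8] q [-3.000e-04  7.130e-01  7.011e-01  1.000e-04] F [ 0.8 -0.9 -1.1] w0.556 j [-0.41  0.62  1.24  0.    1.28 -0.4 ]
yaw -0.0168 rv [-0.    -0.001  0.001] shift cm [0.08 0.05 4.18]
```

Call:
move_arm(series=[[0,0,0,0.08,0.05,1.2,0.4],[0,0,0,0.08,0.05,2.4,0.4],[0,0,0,0.08,0.05,3.6,0.4],[0,0,0,0.08,0.05,4.2,0.4],[0,0,0,0.08,0.05,4.2,0.4]])

```text
time_s: 19.57
eef_pos: [617.6, -142.6, 77.3]
ee_rot: [-0.002, 0.713, 0.701, -0.001]
force: [-0.4, -0.0, -1.2]
grip_width: 0.556
```

Run:
```python
from h import *
s=st();c=cap("wrist"); p=s["eef_pos"]
M=(255,0,255);G=(0,0,255);Y=(0,255,255)
draw(c,240,120,400,260,5,"w16.png",[(rect(c,618.8,-141.5,70,33.5,44.5,-.018),M)])
draw(cap("side"),290,160,410,260,6,"s16.png",[])
```

```text
t19.57 pos [ 617.6 -142.6   77.3] q [-2.100e-03  7.130e-01  7.011e-01 -7.000e-04] F [-0.4 -0.  -1.2] w0.556 j [-0.41  0.66  1.29  0.    1.2  -0.39]
```

View pics/w16.png

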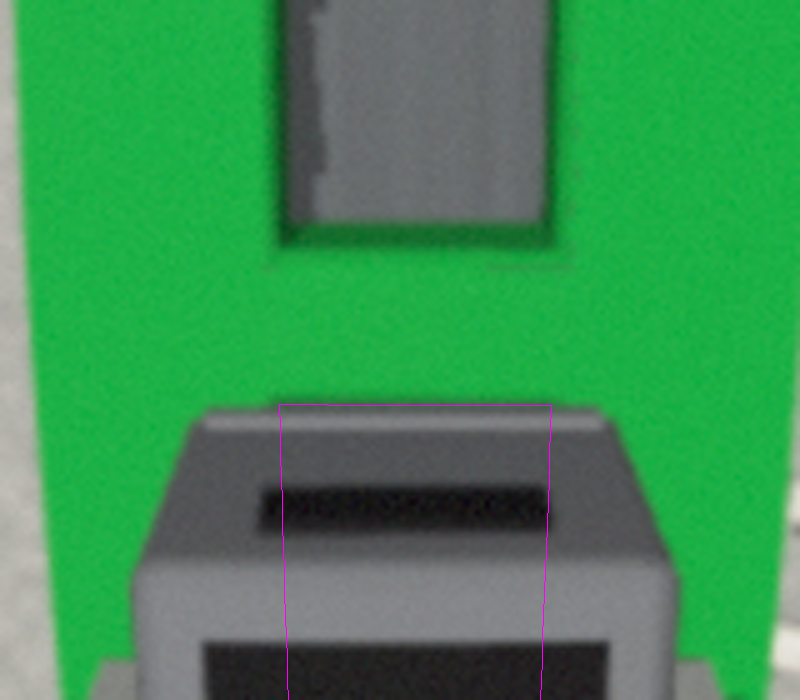

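View pics/s16.png

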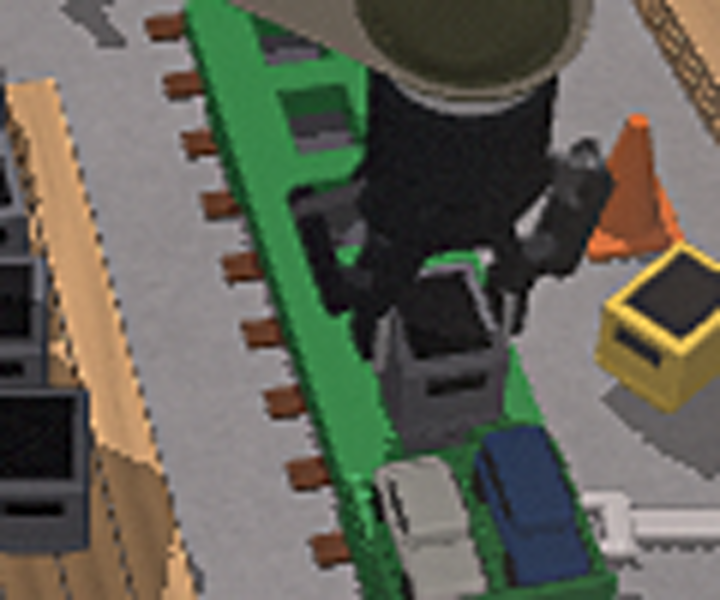

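Call:
move_arm(series=[[0,0,0,-0.04,0.1,0,0.4],[0,0,0,-0.04,0.1,0.4,0.4],[0,0,0,-0.04,0.1,0.7,0.4],[0,0,0,-0.04,0.1,1.0,0.4],[0,0,0,-0.04,0.1,1.2,0.4]])

```text
time_s: 20.08
eef_pos: [619.8, -143.4, 68.0]
ee_rot: [-0.0, 0.713, 0.701, 0.0]
force: [-1.0, 0.5, 1.4]
grip_width: 0.553
```

Call:
move_arm(series=[[0,0,0,0,-0.05,0.3,0.4],[0,0,0,0,-0.05,0.6,0.4],[0,0,0,0,-0.05,0.8,0.4],[0,0,0,0,-0.05,1.0,0.4],[0,0,0,0,-0.05,1.1,0.4]])

```text
time_s: 20.5
eef_pos: [619.1, -142.8, 58.1]
ee_rot: [-0.001, 0.713, 0.701, 0.0]
force: [-9.3, 7.4, 18.6]
grip_width: 0.56
```

Call:
move_arm(series=[[0,0,0,0,0,0.1,0.4],[0,0,0,0,0,0,0.75],[0,0,0,0,0,0,0.75],[0,0,0,0,0,-3,0.75],[0,0,0,0,0,-8,0.75]])

```text
time_s: 20.92
eef_pos: [617.3, -142.4, 126.8]
ee_rot: [-0.004, 0.713, 0.701, -0.001]
force: [0.6, -0.4, -0.1]
grip_width: 0.751
```

Call:
move_arm(series=[[0,0,0,0,-8,-4,0.75],[0,0,0,0,-16,-4,0.75],[0,0,0,0,-18,-4,0.75],[0,0,0,0,-18,-4,0.75],[0,0,0,0,-18,-4,0.75]])

```text
time_s: 21.33
eef_pos: [434.3, -139.2, 168.6]
ee_rot: [-0.004, 0.713, 0.701, -0.002]
force: [0.9, -0.5, 1.3]
grip_width: 0.75
```

Run:
```python
from h import *
import pickle
s=st();c=cap("wrist"); pickle.dump(c,open("c17.pkl","wb"))
crop(c,220,60,560,280,2.35,"w17.png")
M=(255,0,255)
draw(cap("side"),290,160,410,260,6,"s17.png",[])
```

```text
t21.33 pos [ 434.3 -139.2  168.6] q [-0.0041  0.7132  0.7009 -0.0017] F [ 0.9 -0.5  1.3] w0.750 j [-0.57  0.2   1.73 -0.    1.22 -0.55]
```

View pics/w17.png

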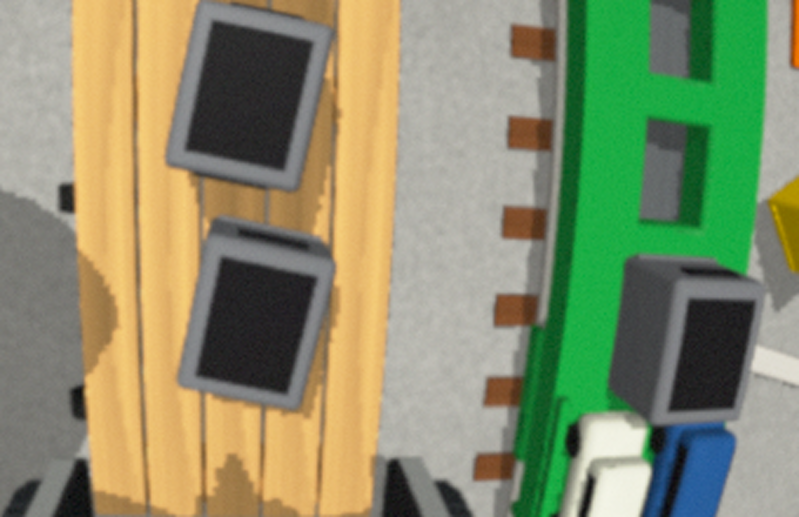

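View pics/s17.png

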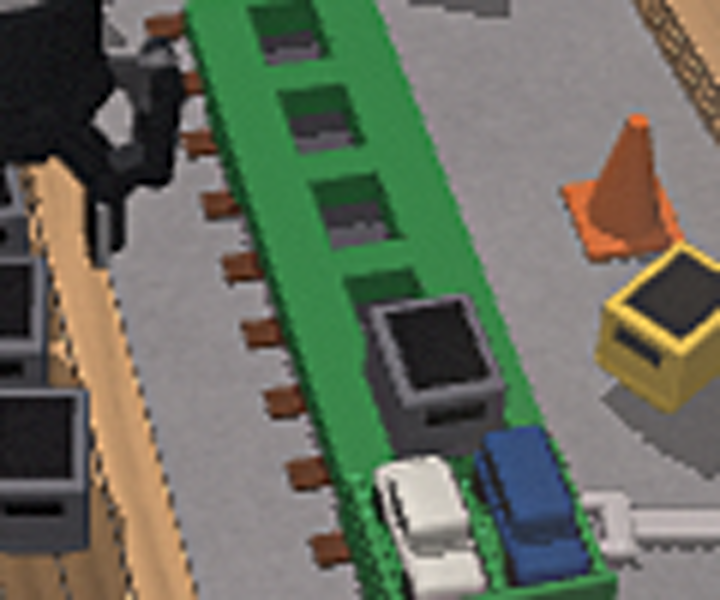

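Run:
```python
from h import *
import pickle; c=pickle.load(open("c17.pkl","rb"))
crop(c,285,50,370,240,4,"a.png")
```

```text
(no output)
```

View pics/a.png

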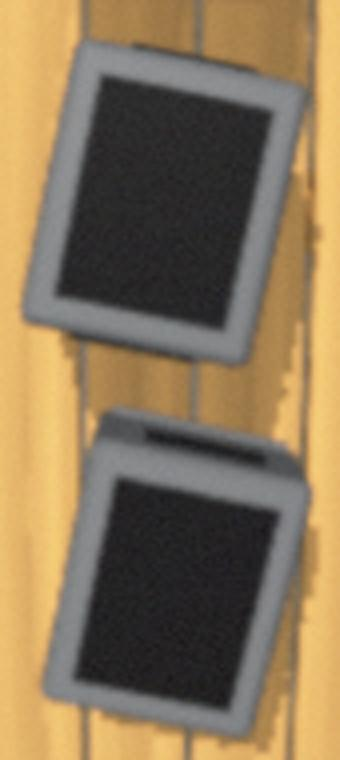

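Run:
```python
from h import *
import pickle; c=pickle.load(open("c17.pkl","rb"))
quad(c,[(80,40),(308,86),(246,364),(22,320)],(285,50),4,94,"C")
m=quad(c,[(98,450),(312,488),(250,740),(42,692)],(285,50),4,94,"A")
quad(c,[(115,478),(280,512),(230,710),(75,678)],(285,50),4,94,"Ainner")
st(); totool((m[0],m[1],105),-0.2)
```

```text
C [439.1 -53.7] long 57.7 short 45.8 toolyaw -0.223 -0.214
A [ 440.4 -135.5] long 56.0 short 45.7 toolyaw -0.234 -0.226
Ainner [ 440.3 -135.6] long 44.9 short 34.6 toolyaw -0.223 -0.227
t21.43 pos [ 435.7 -139.7  169.1] q [-0.0035  0.7136  0.7006 -0.0014] F [ 0.5 -0.3  0.4] w0.755 j [-0.57  0.2   1.73 -0.    1.22 -0.55]
yaw -0.0184 rv [-0.007 -0.002  0.182] shift cm [0.42 0.5  6.41]
```

Call:
move_arm(series=[[-0.007,0,0.12,0.42,0.5,3,0.75],[-0.007,0,0.207,0.42,0.5,5,0.75],[-0.007,0,0.207,0.42,0.5,6.5,0.75],[-0.007,0,0.207,0.42,0.5,6.5,0.75],[-0.007,0,0.207,0.42,0.5,6.5,0.75]])

```text
time_s: 21.85
eef_pos: [440.7, -135.6, 103.9]
ee_rot: [-0.001, 0.782, 0.623, 0.0]
force: [0.5, -0.6, 0.1]
grip_width: 0.755
```

Run:
```python
from h import *
s=st();c=cap("wrist"); crop(c,180,60,480,260,2.6,"w18.png"); totool((440.6,-135.7,37.5),-0.225)
```

```text
t21.85 pos [ 440.7 -135.6  103.9] q [-1.200e-03  7.819e-01  6.234e-01  5.000e-04] F [ 0.5 -0.6  0.1] w0.755 j [-0.55  0.28  1.81  0.    1.05 -0.33]
yaw -0.2248 rv [ 0.    -0.002  0.   ] shift cm [-0.01 -0.05  6.71]
```

View pics/w18.png

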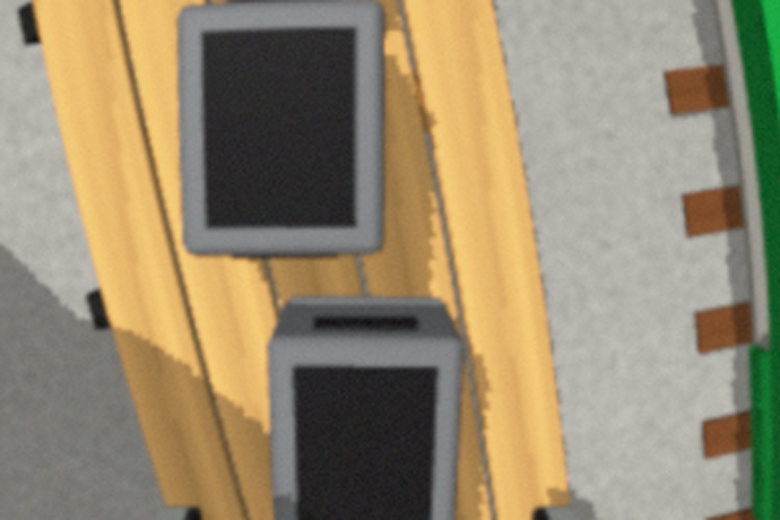

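Run:
```python
from h import *
s=st(); totool((440.6,-135.7,37.5),-0.225)
```

```text
t21.90 pos [ 441.1 -135.8  104.6] q [-4.000e-04  7.820e-01  6.233e-01  8.000e-04] F [ 0.6 -1.1  0.6] w0.755 j [-0.55  0.28  1.81  0.    1.05 -0.33]
yaw -0.2248 rv [ 0.    -0.002  0.   ] shift cm [-0.01 -0.05  6.71]
```

Call:
move_arm(series=[[0,0,0,0,0,3,0.75],[0,0,0,0,0,5.5,0.75],[0,0,0,0,0,6.7,0.75],[0,0,0,0,0,6.7,0.75],[0,0,0,0,0,6.7,0.6]])

```text
time_s: 22.32
eef_pos: [441.9, -136.1, 38.5]
ee_rot: [0.0, 0.782, 0.623, 0.001]
force: [0.7, -0.3, 1.3]
grip_width: 0.623
```

Call:
move_arm(series=[[0,0,0,0,0,0,0.5],[0,0,0,0,0,0,0.4],[0,0,0,0,0,0,0.4],[0,0,0,0,0,0,0.4]])

```text
time_s: 22.65
eef_pos: [442.4, -136.4, 39.3]
ee_rot: [0.001, 0.782, 0.623, 0.001]
force: [-1.2, 0.9, 3.0]
grip_width: 0.548
```

Call:
move_arm(series=[[0,0,0,0,0,-2,0.4],[0,0,0,0,0,-5,0.4],[0,0,0,0,0,-8,0.4],[0,0,0,0,0,-11,0.4],[0,0,0,0,0,-12,0.4]])

```text
time_s: 23.07
eef_pos: [443.3, -137.1, 163.5]
ee_rot: [0.004, 0.782, 0.624, 0.002]
force: [0.5, 0.2, -1.3]
grip_width: 0.552
```

Run:
```python
from h import *
s=st(); totool((619.7,-79.5,140),-0.018)
```

```text
t23.07 pos [ 443.3 -137.1  163.5] q [0.0039 0.7818 0.6235 0.0023] F [ 0.5  0.2 -1.3] w0.552 j [-0.55  0.21  1.73  0.    1.19 -0.33]
yaw -0.2243 rv [ 0.009  0.002 -0.206] shift cm [ 9.54 15.9   2.48]
```

Call:
move_arm(series=[[0.009,0.002,-0.206,9.5,15.9,2.4,0.4],[0.009,0.002,-0.206,9.5,15.9,2.4,0.4],[0.009,0.002,-0.206,9.5,15.9,2.4,0.4],[0.009,0.002,-0.206,9.5,15.9,2.4,0.4],[0.009,0.002,-0.206,9.5,15.9,2.4,0.4]])

```text
time_s: 23.48
eef_pos: [622.4, -78.1, 139.8]
ee_rot: [-0.0, 0.713, 0.701, 0.0]
force: [0.6, -0.6, -1.7]
grip_width: 0.554
```

Run:
```python
from h import *
s=st(); totool((619.7,-79.5,100),-0.018)
```

```text
t23.48 pos [622.4 -78.1 139.8] q [-1.000e-04  7.130e-01  7.012e-01  1.000e-04] F [ 0.6 -0.6 -1.7] w0.554 j [-0.31  0.59  1.25  0.    1.31 -0.29]
yaw -0.0167 rv [ 0.    -0.     0.001] shift cm [-0.15 -0.26  3.98]
```

Call:
move_arm(series=[[0,0,0,-0.15,-0.26,1.5,0.4],[0,0,0,-0.15,-0.26,3,0.4],[0,0,0,-0.15,-0.26,4,0.4],[0,0,0,-0.15,-0.26,4,0.4],[0,0,0,-0.15,-0.26,4,0.4]])

```text
time_s: 23.9
eef_pos: [619.6, -79.6, 100.0]
ee_rot: [-0.0, 0.713, 0.701, 0.0]
force: [0.4, 0.4, -1.1]
grip_width: 0.556
```

```bash
cat > chk.py <<'E'
from h import *
import sys
x,y,foot=map(float,sys.argv[1:4]); name=sys.argv[4]
s=st();c=cap("wrist"); p=s["eef_pos"]
M=(255,0,255);Y=(0,255,255)
# crate top (edges ~1.4 bevel): yellow, centred on TCP
draw(c,240,80,400,260,4.4,name,[(rect(c,x,y,70,33.5,44.5,-.018),M),(rect(c,p[0],p[1],p[2]+foot+59,45.5,57.3,-.016),Y),(rect(c,x+1.1,y+64,70,33.5,44.5,-.018),M)])
E
python3 chk.py 619.9 -77.5 -4.3 w19.png
```

```text
t23.90 pos [619.6 -79.6 100. ] q [-3.000e-04  7.131e-01  7.011e-01  0.000e+00] F [ 0.4  0.4 -1.1] w0.556 j [-0.32  0.62  1.3   0.    1.22 -0.3 ]
```

View pics/w19.png

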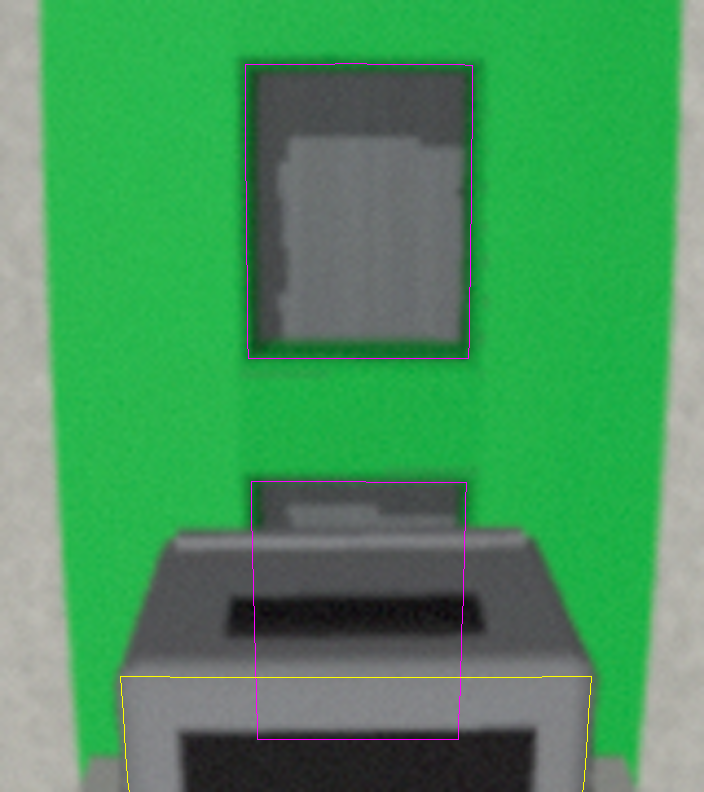

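Run:
```python
from h import *
s=st(); totool((619.8,-78.3,59.3),-0.018)
```

```text
t23.95 pos [620.  -79.8 100.8] q [5.000e-04 7.131e-01 7.011e-01 4.000e-04] F [-0.5  0.5 -1.7] w0.554 j [-0.32  0.62  1.3   0.    1.22 -0.3 ]
yaw -0.017 rv [0.001 0.    0.001] shift cm [ 0.15 -0.03  4.15]
```

Call:
move_arm(series=[[0,0,0,0.15,0,1,0.4],[0,0,0,0.15,0,1.9,0.4],[0,0,0,0.15,0,2.4,0.4],[0,0,0,0.15,0,2.8,0.4],[0,0,0,0.15,0,3.2,0.4]])

```text
time_s: 24.37
eef_pos: [620.0, -78.2, 68.2]
ee_rot: [0.0, 0.713, 0.701, 0.0]
force: [0.4, -1.5, -2.8]
grip_width: 0.557
```

Call:
move_arm(series=[[0,0,0,0,0,0.3,0.4],[0,0,0,0,0,0.6,0.4],[0,0,0,0,0,0.8,0.4],[0,0,0,0,0,1.0,0.4],[0,0,0,0,0,1.1,0.4]])

```text
time_s: 24.78
eef_pos: [620.1, -78.4, 59.4]
ee_rot: [0.001, 0.713, 0.701, 0.0]
force: [-12.1, 1.7, 21.2]
grip_width: 0.558
```

Call:
move_arm(series=[[0,0,0,0,0,0.1,0.4],[0,0,0,0,0,0,0.75],[0,0,0,0,0,0,0.75],[0,0,0,0,0,-3,0.75],[0,0,0,0,0,-8,0.75]])

```text
time_s: 25.2
eef_pos: [618.1, -77.8, 128.4]
ee_rot: [-0.003, 0.713, 0.701, -0.001]
force: [0.7, 0.5, -0.3]
grip_width: 0.751
```

Call:
move_arm(series=[[0,0,0,0.5,-8,-4,0.75],[0,0,0,1,-16,-4,0.75],[0,0,0,2,-18,-4,0.75],[0,0,0,2,-18,-4,0.75],[0,0,0,2,-18,-4,0.75]])

```text
time_s: 25.62
eef_pos: [435.5, -53.9, 169.9]
ee_rot: [-0.003, 0.713, 0.701, -0.002]
force: [-0.5, -0.1, 0.5]
grip_width: 0.752
```

Run:
```python
from h import *
import pickle
s=st();c=cap("wrist"); pickle.dump(c,open("c20.pkl","wb"))
crop(c,220,60,560,280,2.35,"w20.png"); crop(c,285,50,370,240,4,"a.png"); st()
```

```text
t25.62 pos [435.5 -53.9 169.9] q [-0.0028  0.713   0.7011 -0.0015] F [-0.5 -0.1  0.5] w0.752 j [-0.39  0.15  1.78 -0.    1.21 -0.37]
t25.67 pos [434.2 -53.5 170.4] q [-0.0029  0.7129  0.7012 -0.0016] F [2.  1.2 1.4] w0.748 j [-0.39  0.15  1.78 -0.    1.21 -0.37]
```

View pics/w20.png

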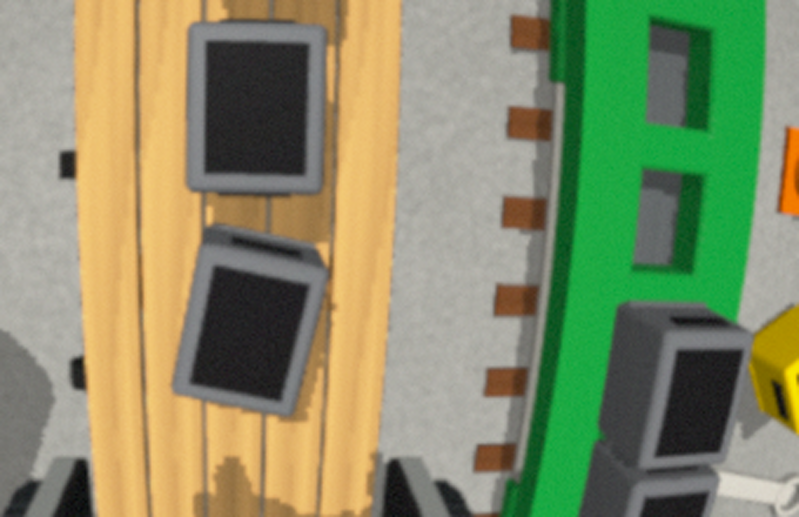

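View pics/a.png

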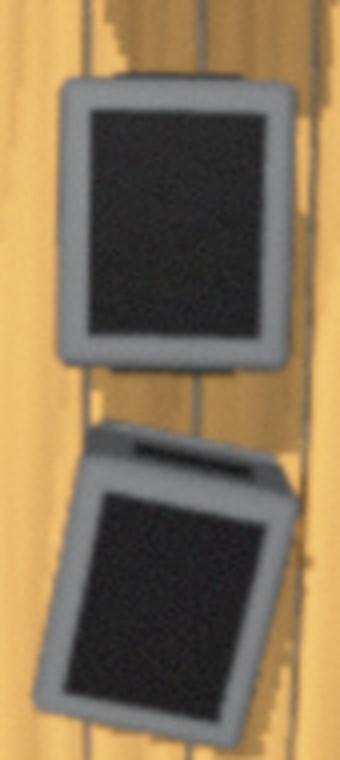

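Run:
```python
from h import *
import pickle; c=pickle.load(open("c20.pkl","rb"))
quad(c,[(60,80),(298,84),(292,368),(58,364)],(285,50),4,94,"D")
m=quad(c,[(84,456),(300,498),(236,748),(34,708)],(285,50),4,94,"C")
quad(c,[(105,492),(268,524),(220,722),(64,694)],(285,50),4,94,"Cinner")
st(); totool((m[0]+.5,m[1]-.3,105),-0.218); print(proj(c,[0,0,0])[0]*0)
```

```text
D [442.9  27. ] long 57.7 short 47.2 toolyaw -0.027 -0.028
C [439.1 -53. ] long 57.4 short 45.5 toolyaw -0.225 -0.217
Cinner [439.2 -53.9] long 45.7 short 34.6 toolyaw -0.221 -0.209
t25.67 pos [434.2 -53.5 170.4] q [-0.0029  0.7129  0.7012 -0.0016] F [2.  1.2 1.4] w0.748 j [-0.39  0.15  1.78 -0.    1.21 -0.37]
yaw -0.0165 rv [-0.007 -0.001  0.201] shift cm [0.02 0.58 6.54]
[0. 0.]
```

Call:
move_arm(series=[[-0.007,0,0.12,0,0.55,3,0.75],[-0.007,0,0.201,0,0.55,5,0.75],[-0.007,0,0.201,0,0.55,6.5,0.75],[-0.007,0,0.201,0,0.55,6.5,0.75],[-0.007,0,0.201,0,0.55,6.5,0.75]])

```text
time_s: 26.08
eef_pos: [439.4, -53.5, 105.5]
ee_rot: [-0.0, 0.78, 0.626, 0.0]
force: [0.9, -0.1, 0.3]
grip_width: 0.751
```

Run:
```python
from h import *
s=st();c=cap("wrist"); crop(c,180,60,480,260,2.6,"w21.png"); totool((439.8,-53.6,37.5),-0.22)
```

```text
t26.08 pos [439.4 -53.5 105.5] q [-5.000e-04  7.795e-01  6.264e-01  4.000e-04] F [ 0.9 -0.1  0.3] w0.751 j [-0.39  0.24  1.86  0.    1.04 -0.17]
yaw -0.2171 rv [ 0.001 -0.001  0.003] shift cm [ 0.   -0.02  6.86]
```

View pics/w21.png

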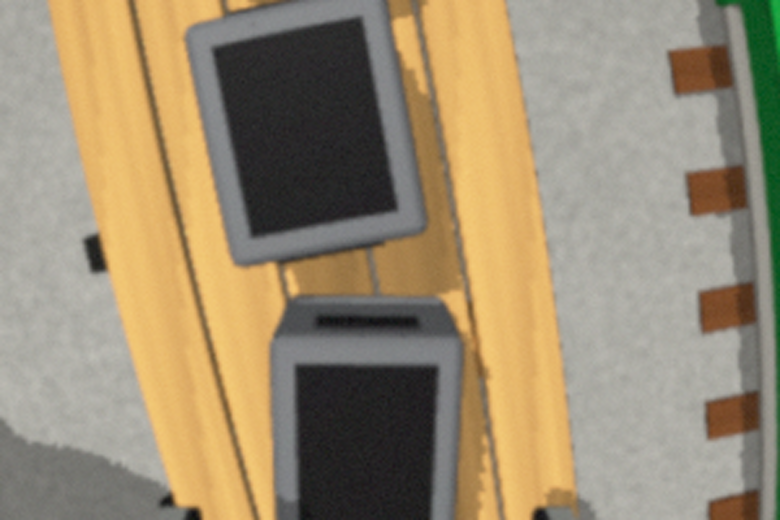

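Call:
move_arm(series=[[0,0,0,0,0,3,0.75],[0,0,0,0,0,5.5,0.75],[0,0,0,0,0,6.8,0.75],[0,0,0,0,0,6.8,0.75],[0,0,0,0,0,6.8,0.6]])

```text
time_s: 26.55
eef_pos: [440.6, -53.9, 39.0]
ee_rot: [0.001, 0.779, 0.626, 0.001]
force: [-0.3, 0.2, -0.2]
grip_width: 0.625
```

Call:
move_arm(series=[[0,0,0,0,0,0,0.5],[0,0,0,0,0,0,0.4],[0,0,0,0,0,0,0.4],[0,0,0,0,0,0,0.4]])

```text
time_s: 26.88
eef_pos: [441.1, -54.1, 39.8]
ee_rot: [0.001, 0.779, 0.626, 0.001]
force: [-0.1, 1.0, 4.2]
grip_width: 0.552
```

Call:
move_arm(series=[[0,0,0,0,0,-2,0.4],[0,0,0,0,0,-5,0.4],[0,0,0,0,0,-8,0.4],[0,0,0,0,0,-11,0.4],[0,0,0,0,0,-12,0.4]])

```text
time_s: 27.3
eef_pos: [442.1, -54.5, 164.0]
ee_rot: [0.004, 0.779, 0.627, 0.003]
force: [0.1, -0.5, -0.2]
grip_width: 0.554
```

Run:
```python
from h import *
s=st(); totool((621,-15,140),-0.018)
```

```text
t27.30 pos [442.1 -54.5 164. ] q [0.0042 0.7794 0.6266 0.003 ] F [ 0.1 -0.5 -0.2] w0.554 j [-0.39  0.16  1.78  0.    1.18 -0.17]
yaw -0.2165 rv [ 0.01   0.002 -0.199] shift cm [ 7.71 16.6   2.57]
```

Call:
move_arm(series=[[0.01,0.002,-0.199,7.7,16.5,2.5,0.4],[0.01,0.002,-0.199,7.7,16.5,2.5,0.4],[0.01,0.002,-0.199,7.7,16.5,2.5,0.4],[0.01,0.002,-0.199,7.7,16.5,2.5,0.4],[0.01,0.002,-0.199,7.7,16.5,2.5,0.4]])

```text
time_s: 27.72
eef_pos: [622.9, -13.6, 139.4]
ee_rot: [-0.0, 0.713, 0.701, 0.0]
force: [0.5, -1.4, -1.7]
grip_width: 0.556
```

Run:
```python
from h import *
s=st(); totool((620.9,-14.5,100),-0.018)
```

```text
t27.72 pos [622.9 -13.6 139.4] q [-1.000e-04  7.129e-01  7.013e-01  4.000e-04] F [ 0.5 -1.4 -1.7] w0.556 j [-0.21  0.58  1.26  0.    1.3  -0.19]
yaw -0.0164 rv [ 0.    -0.001  0.002] shift cm [-0.1  -0.2   3.94]
```

Call:
move_arm(series=[[0,0,0,-0.1,-0.2,1.5,0.4],[0,0,0,-0.1,-0.2,3,0.4],[0,0,0,-0.1,-0.2,4,0.4],[0,0,0,-0.1,-0.2,4,0.4],[0,0,0,-0.1,-0.2,4,0.4]])

```text
time_s: 28.13
eef_pos: [620.8, -14.6, 99.7]
ee_rot: [-0.0, 0.713, 0.701, 0.0]
force: [0.3, 0.0, -1.0]
grip_width: 0.556
```

```bash
python3 chk.py 621 -13.5 -4.8 w22.png; python3 -c "
from h import *
totool((620.9,-14.3,60),-0.018)"
```

```text
t28.13 pos [620.8 -14.6  99.7] q [-2.000e-04  7.130e-01  7.012e-01  3.000e-04] F [ 0.3  0.  -1. ] w0.556 j [-0.21  0.61  1.32  0.    1.22 -0.2 ]
yaw -0.0167 rv [ 0.002 -0.001  0.001] shift cm [ 0.04 -0.03  4.04]
```

View pics/w22.png

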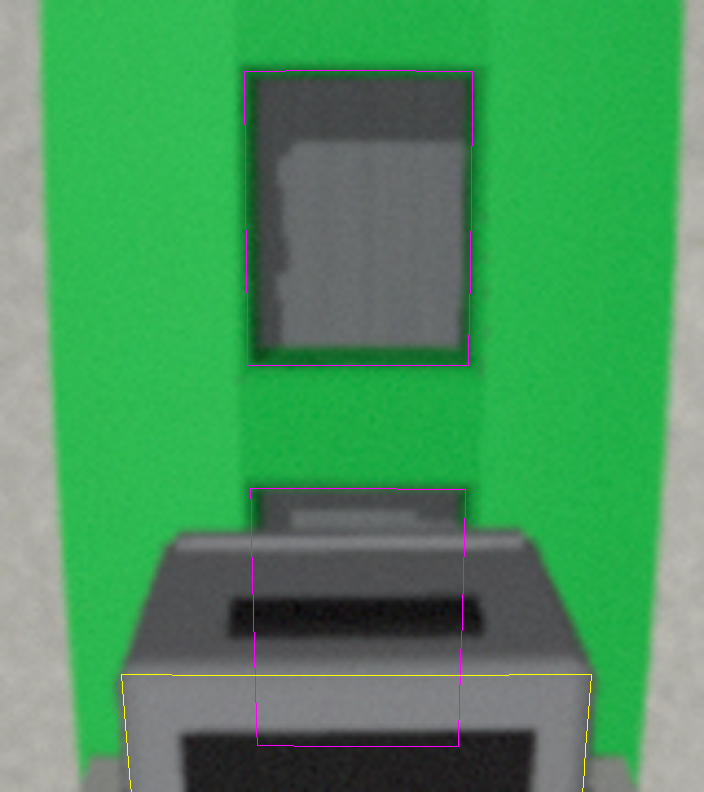

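Call:
move_arm(series=[[0,0,0,0.04,0,1,0.4],[0,0,0,0.04,0,1.9,0.4],[0,0,0,0.04,0,2.4,0.4],[0,0,0,0.04,0,2.8,0.4],[0,0,0,0.04,0,3.2,0.4]])

```text
time_s: 28.6
eef_pos: [621.2, -14.3, 67.9]
ee_rot: [0.0, 0.713, 0.701, 0.001]
force: [-0.5, -0.7, -0.9]
grip_width: 0.551
```

Call:
move_arm(series=[[0,0,0,0,0,0.3,0.4],[0,0,0,0,0,0.5,0.4],[0,0,0,0,0,0.7,0.4],[0,0,0,0,0,0.8,0.4],[0,0,0,0,0,0.9,0.4]])

```text
time_s: 29.02
eef_pos: [621.2, -14.3, 60.0]
ee_rot: [0.0, 0.713, 0.701, 0.001]
force: [-7.9, 0.8, 13.9]
grip_width: 0.553
```

Seated. Release and go to crate D (443, 27).

Call:
move_arm(series=[[0,0,0,0,0,0.15,0.4],[0,0,0,0,0,0.1,0.75],[0,0,0,0,0,0,0.75],[0,0,0,0,0,-3,0.75],[0,0,0,0,0,-8,0.75]])

```text
time_s: 29.43
eef_pos: [619.2, -14.0, 129.2]
ee_rot: [-0.003, 0.713, 0.701, -0.001]
force: [1.1, 0.6, 0.5]
grip_width: 0.75
```

Call:
move_arm(series=[[0,0,0,1,-8,-4,0.75],[0,0,0,2.5,-16,-4,0.75],[0,0,0,3.5,-18,-4,0.75],[0,0,0,3.5,-18,-4,0.75],[0,0,0,3.5,-18,-4,0.75]])

```text
time_s: 29.85
eef_pos: [437.0, 24.8, 170.8]
ee_rot: [-0.003, 0.713, 0.701, -0.001]
force: [0.4, -1.2, 0.3]
grip_width: 0.75
```

Run:
```python
from h import *
import pickle
s=st();c=cap("wrist"); pickle.dump(c,open("c23.pkl","wb"))
crop(c,220,60,560,280,2.35,"w23.png"); crop(c,285,50,370,240,4,"a.png"); st()
```

```text
t29.85 pos [437.   24.8 170.8] q [-0.0026  0.7128  0.7013 -0.0012] F [ 0.4 -1.2  0.3] w0.750 j [-0.21  0.15  1.78  0.    1.21 -0.2 ]
t29.90 pos [435.2  25.6 171.3] q [-0.0028  0.7125  0.7016 -0.0014] F [1.2 1.4 1.8] w0.749 j [-0.21  0.15  1.79  0.    1.22 -0.2 ]
```

View pics/w23.png

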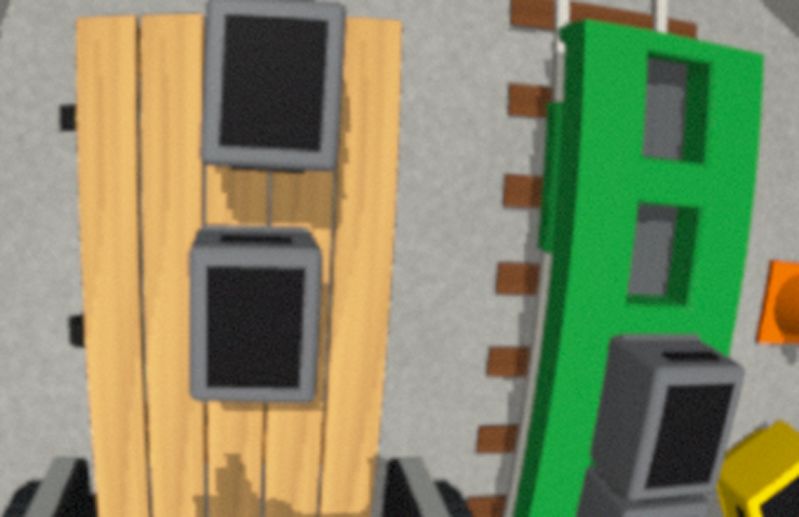

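View pics/a.png

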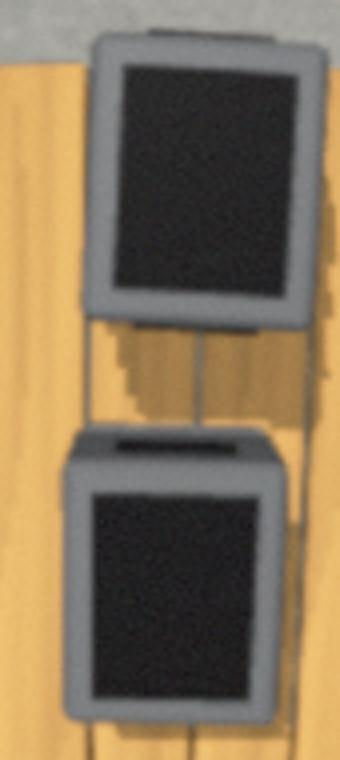

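Run:
```python
from h import *
import pickle; c=pickle.load(open("c23.pkl","rb"))
quad(c,[(92,32),(328,46),(312,330),(84,318)],(285,50),4,94,"E")
m=quad(c,[(64,462),(288,464),(278,724),(62,720)],(285,50),4,94,"D")
quad(c,[(92,494),(262,496),(250,700),(92,700)],(285,50),4,94,"Dinner")
st(); totool((m[0]+.5,m[1]-.3,105),-0.03)
```

```text
E [450.  114.5] long 58.3 short 46.5 toolyaw -0.053 -0.062
D [442.8  27.7] long 57.9 short 47.0 toolyaw -0.031 -0.029
Dinner [442.9  26.9] long 45.8 short 34.9 toolyaw -0.037 -0.02
t29.90 pos [435.2  25.6 171.3] q [-0.0028  0.7125  0.7016 -0.0014] F [1.2 1.4 1.8] w0.749 j [-0.21  0.15  1.79  0.    1.22 -0.2 ]
yaw -0.0154 rv [-0.006 -0.002  0.015] shift cm [0.18 0.84 6.63]
```

Call:
move_arm(series=[[-0.006,0,0.015,0.17,0.75,3,0.75],[-0.006,0,0.015,0.17,0.75,5,0.75],[-0.006,0,0.015,0.17,0.75,6.5,0.75],[-0.006,0,0.015,0.17,0.75,6.5,0.75],[-0.006,0,0.015,0.17,0.75,6.5,0.75]])

```text
time_s: 30.32
eef_pos: [442.5, 27.3, 106.4]
ee_rot: [-0.001, 0.718, 0.696, 0.001]
force: [0.7, -0.4, 1.4]
grip_width: 0.752
```

Run:
```python
from h import *
s=st();c=cap("wrist"); crop(c,180,60,480,260,2.6,"w24.png"); totool((443,27.3,37.5),-0.03)
```

```text
t30.32 pos [442.5  27.3 106.4] q [-9.000e-04  7.178e-01  6.963e-01  6.000e-04] F [ 0.7 -0.4  1.4] w0.752 j [-0.21  0.24  1.86  0.    1.04 -0.18]
yaw -0.0304 rv [ 0.001 -0.002 -0.   ] shift cm [ 0.   -0.    6.96]
```

View pics/w24.png

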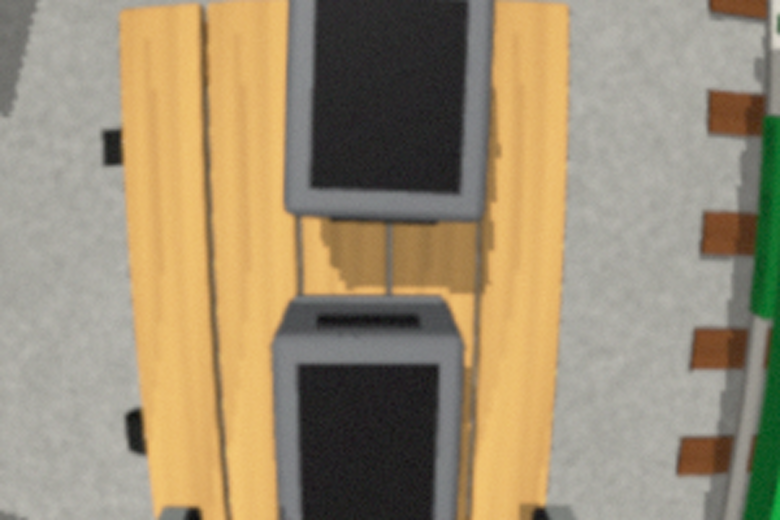

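Call:
move_arm(series=[[0,0,0,0,0,3,0.75],[0,0,0,0,0,5.5,0.75],[0,0,0,0,0,6.9,0.75],[0,0,0,0,0,6.9,0.75],[0,0,0,0,0,6.9,0.6]])

```text
time_s: 30.78
eef_pos: [443.7, 27.1, 39.0]
ee_rot: [0.0, 0.718, 0.696, 0.001]
force: [-0.1, 0.2, 0.4]
grip_width: 0.626
```

Call:
move_arm(series=[[0,0,0,0,0,0,0.5],[0,0,0,0,0,0,0.4],[0,0,0,0,0,0,0.4],[0,0,0,0,0,0,0.4]])

```text
time_s: 31.12
eef_pos: [444.2, 27.0, 39.8]
ee_rot: [0.001, 0.718, 0.696, 0.002]
force: [-0.8, 0.4, 3.7]
grip_width: 0.553
```

Call:
move_arm(series=[[0,0,0,0,0,-2,0.4],[0,0,0,0,0,-5,0.4],[0,0,0,0,0,-8,0.4],[0,0,0,0,0,-11,0.4],[0,0,0,0,0,-12,0.4]])

```text
time_s: 31.53
eef_pos: [445.3, 26.7, 164.0]
ee_rot: [0.004, 0.718, 0.696, 0.004]
force: [0.5, -0.8, -1.3]
grip_width: 0.557
```

Run:
```python
from h import *
s=st(); totool((622,49.8,140),-0.018)
```

```text
t31.53 pos [445.3  26.7 164. ] q [0.0035 0.7177 0.6963 0.0036] F [ 0.5 -0.8 -1.3] w0.557 j [-0.21  0.17  1.78  0.    1.18 -0.18]
yaw -0.0303 rv [ 0.01  -0.    -0.012] shift cm [ 2.85 17.57  2.58]
```

Call:
move_arm(series=[[0.01,0,-0.012,2.85,17.4,2.5,0.4],[0.01,0,-0.012,2.85,17.4,2.5,0.4],[0.01,0,-0.012,2.85,17.4,2.5,0.4],[0.01,0,-0.012,2.85,17.4,2.5,0.4],[0.01,0,-0.012,2.85,17.4,2.5,0.4]])

```text
time_s: 31.95
eef_pos: [623.5, 50.4, 138.8]
ee_rot: [-0.0, 0.713, 0.701, 0.0]
force: [0.9, -0.8, -2.2]
grip_width: 0.55
```

Run:
```python
from h import *
s=st(); totool((621.9,49.8,100),-0.018)
```

```text
t31.95 pos [623.5  50.4 138.8] q [-3.000e-04  7.134e-01  7.007e-01  0.000e+00] F [ 0.9 -0.8 -2.2] w0.550 j [-0.11  0.58  1.25  0.    1.31 -0.09]
yaw -0.018 rv [-0. -0. -0.] shift cm [-0.07 -0.16  3.88]
```

Call:
move_arm(series=[[0,0,0,-0.07,-0.16,1.5,0.4],[0,0,0,-0.07,-0.16,3,0.4],[0,0,0,-0.07,-0.16,3.9,0.4],[0,0,0,-0.07,-0.16,3.9,0.4],[0,0,0,-0.07,-0.16,3.9,0.4]])

```text
time_s: 32.37
eef_pos: [621.8, 49.7, 100.1]
ee_rot: [-0.0, 0.713, 0.701, -0.0]
force: [0.7, 0.7, -0.9]
grip_width: 0.553
```

```bash
python3 chk.py 622.1 50.5 -4.8 w25.png; python3 -c "
from h import *
totool((622,49.8,60),-0.018)"
```

```text
t32.37 pos [621.8  49.7 100.1] q [-3.000e-04  7.135e-01  7.007e-01 -0.000e+00] F [ 0.7  0.7 -0.9] w0.553 j [-0.11  0.61  1.31  0.    1.22 -0.09]
yaw -0.018 rv [ 0.001 -0.    -0.   ] shift cm [ 0.01 -0.02  4.08]
```

View pics/w25.png

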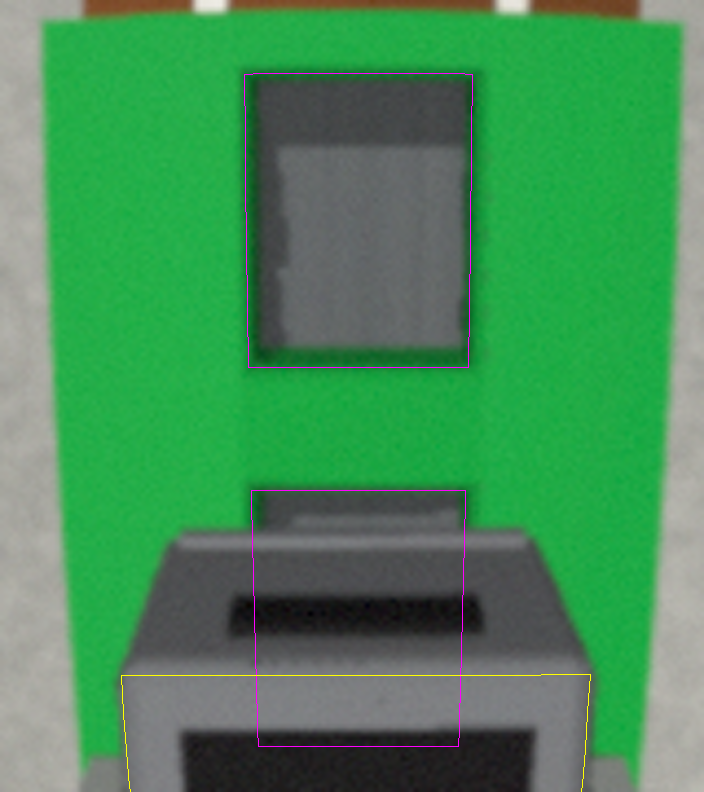

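Consistent. Insert.

Call:
move_arm(series=[[0,0,0,0.02,0,1,0.4],[0,0,0,0.02,0,1.9,0.4],[0,0,0,0.02,0,2.4,0.4],[0,0,0,0.02,0,2.8,0.4],[0,0,0,0.02,0,3.2,0.4]])

```text
time_s: 32.83
eef_pos: [622.1, 49.9, 68.3]
ee_rot: [0.0, 0.713, 0.701, 0.0]
force: [0.5, 0.3, -1.4]
grip_width: 0.548
```

Call:
move_arm(series=[[0,0,0,0,0,0.3,0.4],[0,0,0,0,0,0.5,0.4],[0,0,0,0,0,0.7,0.4],[0,0,0,0,0,0.8,0.4],[0,0,0,0,0,0.9,0.4]])

```text
time_s: 33.25
eef_pos: [622.2, 49.9, 60.0]
ee_rot: [0.0, 0.713, 0.701, 0.0]
force: [-6.4, 0.2, 10.7]
grip_width: 0.555
```

Call:
move_arm(series=[[0,0,0,0,0,0.15,0.4],[0,0,0,0,0,0.1,0.75],[0,0,0,0,0,0,0.75],[0,0,0,0,0,-3,0.75],[0,0,0,0,0,-8,0.75]])

```text
time_s: 33.67
eef_pos: [620.3, 50.0, 129.3]
ee_rot: [-0.003, 0.713, 0.701, -0.002]
force: [0.9, -0.5, 0.3]
grip_width: 0.747
```

Call:
move_arm(series=[[0,0,0,1,-8,-4,0.75],[0,0,0,3,-15,-4,0.75],[0,0,0,5.5,-17.5,-4,0.75],[0,0,0,5.5,-17.5,-4,0.75],[0,0,0,5.5,-17.5,-4,0.75]])

```text
time_s: 34.08
eef_pos: [443.7, 109.3, 171.2]
ee_rot: [-0.003, 0.713, 0.701, -0.002]
force: [0.6, -0.3, -0.4]
grip_width: 0.752
```

Run:
```python
from h import *
import pickle
s=st();c=cap("wrist"); pickle.dump(c,open("c26.pkl","wb"))
crop(c,220,60,560,280,2.35,"w26.png"); crop(c,285,130,385,250,5,"a.png"); st()
```

```text
t34.08 pos [443.7 109.3 171.2] q [-0.0025  0.7133  0.7009 -0.0016] F [ 0.6 -0.3 -0.4] w0.752 j [-0.02  0.19  1.73  0.    1.22  0.  ]
t34.13 pos [441.7 110.5 171.7] q [-0.0028  0.7127  0.7014 -0.0017] F [0.6 2.4 1.9] w0.753 j [-0.01  0.19  1.73  0.    1.23  0.  ]
```

View pics/w26.png

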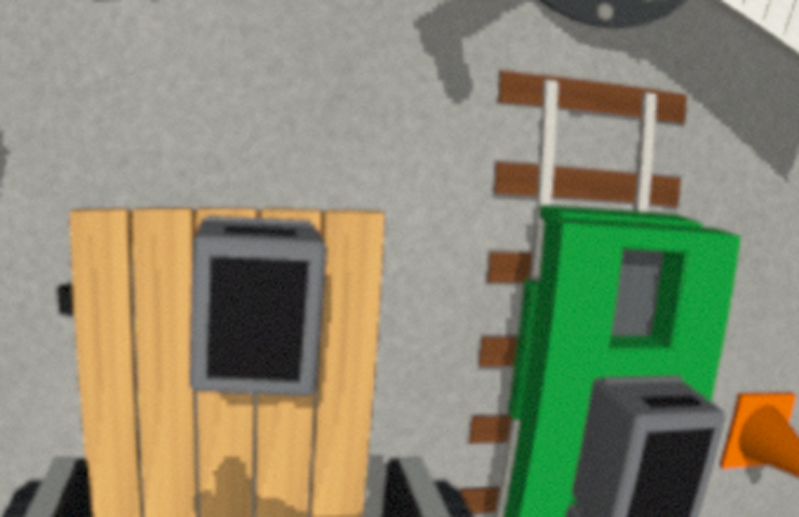

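View pics/a.png

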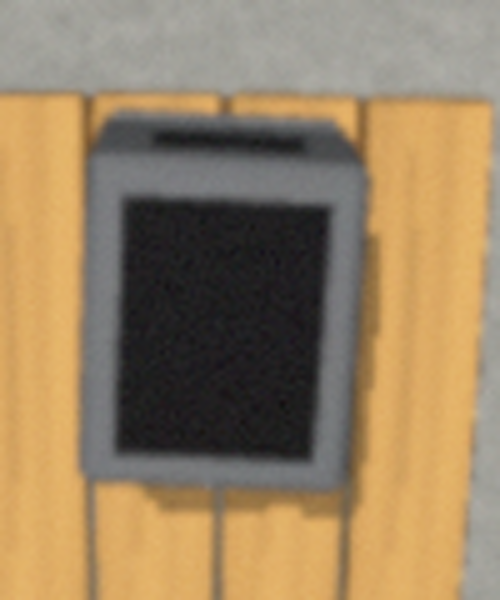

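Run:
```python
from h import *
import pickle; c=pickle.load(open("c26.pkl","rb"))
m=quad(c,[(90,152),(368,165),(350,488),(80,478)],(285,130),5,94,"E")
quad(c,[(123,198),(332,206),(313,462),(116,454)],(285,130),5,94,"Einner")
st(); totool((m[0]+.5,m[1]-.3,105),-0.058)
```

```text
E [450.4 115.5] long 57.7 short 46.7 toolyaw -0.051 -0.058
Einner [450.2 114.2] long 45.5 short 34.6 toolyaw -0.058 -0.056
t34.13 pos [441.7 110.5 171.7] q [-0.0028  0.7127  0.7014 -0.0017] F [0.6 2.4 1.9] w0.753 j [-0.01  0.19  1.73  0.    1.23  0.  ]
yaw -0.016 rv [-0.006 -0.001  0.042] shift cm [0.47 0.96 6.67]
```

Call:
move_arm(series=[[-0.006,0,0.042,0.4,0.9,3,0.75],[-0.006,0,0.042,0.4,0.9,5,0.75],[-0.006,0,0.042,0.4,0.9,6.5,0.75],[-0.006,0,0.042,0.4,0.9,6.5,0.75],[-0.006,0,0.042,0.4,0.9,6.5,0.75]])

```text
time_s: 34.55
eef_pos: [450.5, 114.5, 106.9]
ee_rot: [-0.001, 0.727, 0.686, 0.0]
force: [-0.3, 0.6, -0.1]
grip_width: 0.747
```

Run:
```python
from h import *
s=st();c=cap("wrist"); crop(c,180,60,480,260,2.6,"w27.png"); totool((450.5,114.5,37.5),-0.058)
```

```text
t34.55 pos [450.5 114.5 106.9] q [-8.000e-04  7.273e-01  6.863e-01  2.000e-04] F [-0.3  0.6 -0.1] w0.747 j [-0.01  0.28  1.8   0.    1.06  0.05]
yaw -0.0581 rv [ 0.001 -0.002 -0.   ] shift cm [-0.01 -0.06  7.01]
```

View pics/w27.png

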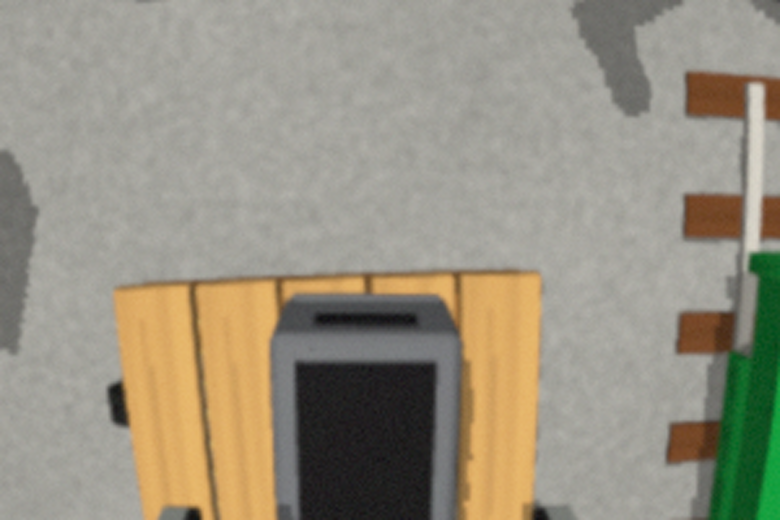

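Call:
move_arm(series=[[0,0,0,0,-0.05,3,0.75],[0,0,0,0,-0.05,5.5,0.75],[0,0,0,0,-0.05,6.9,0.75],[0,0,0,0,-0.05,6.9,0.75],[0,0,0,0,-0.05,6.9,0.6]])

```text
time_s: 35.02
eef_pos: [451.3, 114.5, 39.5]
ee_rot: [0.0, 0.727, 0.686, 0.001]
force: [0.8, 0.2, 0.2]
grip_width: 0.62
```

Call:
move_arm(series=[[0,0,0,0,0,0,0.5],[0,0,0,0,0,0,0.4],[0,0,0,0,0,0,0.4],[0,0,0,0,0,0,0.4]])

```text
time_s: 35.35
eef_pos: [451.8, 114.5, 40.4]
ee_rot: [0.001, 0.727, 0.686, 0.002]
force: [-1.8, 0.8, 4.0]
grip_width: 0.556
```

Call:
move_arm(series=[[0,0,0,0,0,-2,0.4],[0,0,0,0,0,-5,0.4],[0,0,0,0,0,-8,0.4],[0,0,0,0,0,-11,0.4],[0,0,0,0,0,-12,0.4]])

```text
time_s: 35.77
eef_pos: [452.9, 114.4, 164.6]
ee_rot: [0.003, 0.727, 0.686, 0.004]
force: [0.2, -0.3, -2.2]
grip_width: 0.554
```

Run:
```python
from h import *
s=st(); totool((623.1,113.7,140),-0.018)
```

```text
t35.77 pos [452.9 114.4 164.6] q [0.0029 0.7273 0.6863 0.0041] F [ 0.2 -0.3 -2.2] w0.554 j [-0.01  0.21  1.73  0.    1.19  0.05]
yaw -0.058 rv [ 0.01  -0.002 -0.04 ] shift cm [ 0.91 16.97  2.64]
```

Call:
move_arm(series=[[0.01,0,-0.04,0.9,16.9,2.5,0.4],[0.01,0,-0.04,0.9,16.9,2.5,0.4],[0.01,0,-0.04,0.9,16.9,2.5,0.4],[0.01,0,-0.04,0.9,16.9,2.5,0.4],[0.01,0,-0.04,0.9,16.9,2.5,0.4]])

```text
time_s: 36.18
eef_pos: [626.3, 112.8, 138.2]
ee_rot: [-0.001, 0.714, 0.7, 0.0]
force: [0.2, -0.0, -2.6]
grip_width: 0.553
```

Run:
```python
from h import *
s=st(); totool((623.1,113.7,100),-0.018)
```

```text
t36.18 pos [626.3 112.8 138.2] q [-1.000e-03  7.138e-01  7.003e-01  2.000e-04] F [ 0.2 -0.  -2.6] w0.553 j [-0.01  0.61  1.21  0.    1.32  0.01]
yaw -0.0191 rv [-0.001 -0.002 -0.001] shift cm [ 0.07 -0.31  3.82]
```

Call:
move_arm(series=[[0,0,0,0.07,-0.31,1.5,0.4],[0,0,0,0.07,-0.31,3,0.4],[0,0,0,0.07,-0.31,3.8,0.4],[0,0,0,0.07,-0.31,3.8,0.4],[0,0,0,0.07,-0.31,3.8,0.4]])

```text
time_s: 36.6
eef_pos: [623.1, 113.7, 100.8]
ee_rot: [-0.001, 0.714, 0.7, 0.0]
force: [0.1, -0.1, -1.1]
grip_width: 0.552
```

```bash
python3 chk.py 623.2 114.5 -5.4 w28.png; python3 -c "
from h import *
totool((623.1,113.8,60.6),-0.018)"
```

```text
t36.60 pos [623.1 113.7 100.8] q [-1.000e-03  7.138e-01  7.003e-01  2.000e-04] F [ 0.1 -0.1 -1.1] w0.552 j [-0.    0.63  1.27  0.    1.24  0.01]
yaw -0.0191 rv [ 0.    -0.002 -0.001] shift cm [-0.   -0.03  4.08]
```

View pics/w28.png

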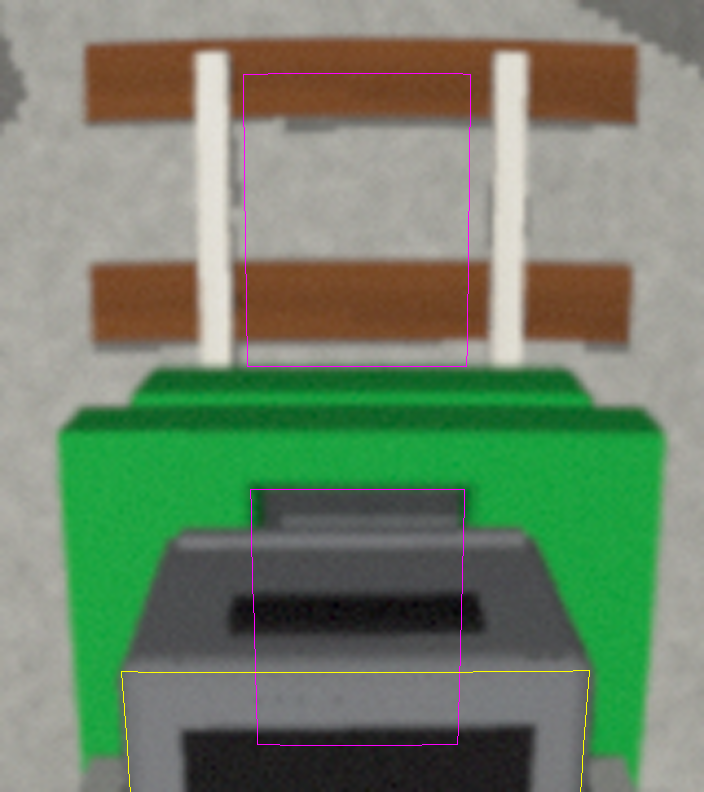

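Aligned again; insert.

Call:
move_arm(series=[[0,0,0,0.02,0,1,0.4],[0,0,0,0.02,0,1.9,0.4],[0,0,0,0.02,0,2.4,0.4],[0,0,0,0.02,0,2.8,0.4],[0,0,0,0.02,0,3.2,0.4]])

```text
time_s: 37.07
eef_pos: [623.5, 113.9, 69.0]
ee_rot: [-0.001, 0.714, 0.7, 0.001]
force: [1.2, 0.7, -2.5]
grip_width: 0.551
```

Call:
move_arm(series=[[0,0,0,0,0,0.3,0.4],[0,0,0,0,0,0.5,0.4],[0,0,0,0,0,0.7,0.4],[0,0,0,0,0,0.8,0.4],[0,0,0,0,0,0.9,0.4]])

```text
time_s: 37.48
eef_pos: [623.5, 114.0, 60.6]
ee_rot: [-0.0, 0.714, 0.7, 0.001]
force: [-5.7, -0.3, 10.4]
grip_width: 0.551
```

Call:
move_arm(series=[[0,0,0,0,0,0.15,0.4],[0,0,0,0,0,0.1,0.75],[0,0,0,0,0,0,0.75],[0,0,0,0,0,-3,0.75],[0,0,0,0,0,-8,0.75]])

```text
time_s: 37.9
eef_pos: [621.6, 113.8, 129.8]
ee_rot: [-0.003, 0.714, 0.7, -0.002]
force: [0.4, -0.7, -0.3]
grip_width: 0.749
```

Run:
```python
from h import *
s=st(); totool((426,-300,170),0.0)
```

```text
t37.90 pos [621.6 113.8 129.8] q [-0.003   0.7138  0.7003 -0.0018] F [ 0.4 -0.7 -0.3] w0.749 j [-0.    0.61  1.24  0.    1.3   0.01]
yaw -0.0191 rv [-0.007 -0.002 -0.019] shift cm [-41.74 -18.79  -3.96]
```

Call:
move_arm(series=[[-0.007,0,-0.019,-8,-19,-5,0.6],[-0.007,0,-0.019,-12,-19,-5,0.6],[-0.007,0,-0.019,-42,-19,-5,0.6],[-0.007,0,-0.019,-42,-19,-5,0.6],[-0.007,0,-0.019,-42,-19,-5,0.6]])

```text
time_s: 38.32
eef_pos: [511.0, -42.7, 160.5]
ee_rot: [0.0, 0.707, 0.707, 0.001]
force: [0.4, -0.6, 0.3]
grip_width: 0.602
```

Run:
```python
from h import *
s=st(); totool((426,-340,150),0.0)
```

```text
t38.32 pos [511.  -42.7 160.5] q [1.000e-04 7.068e-01 7.074e-01 1.000e-03] F [ 0.4 -0.6  0.3] w0.602 j [-0.31  0.32  1.59  0.    1.23 -0.31]
yaw 0.001 rv [ 0.002 -0.001  0.001] shift cm [-29.73  -8.53   1.  ]
```

Call:
move_arm(series=[[0,0,0,-29.7,-8.5,1,0.6],[0,0,0,-29.7,-8.5,1,0.6],[0,0,0,-29.7,-8.5,1,0.6],[0,0,0,-29.7,-8.5,1,0.6],[0,0,0,-29.7,-8.5,1,0.6]])

```text
time_s: 38.73
eef_pos: [453.6, -243.6, 153.6]
ee_rot: [0.001, 0.707, 0.707, 0.001]
force: [2.0, 0.8, 0.8]
grip_width: 0.604
```

Call:
move_arm(series=[[0,0,0,-9.5,-2.7,0.3,0.6],[0,0,0,-9.5,-2.7,0.3,0.6],[0,0,0,-9.5,-2.7,0.3,0.6],[0,0,0,-9.5,-2.7,0.3,0.6]])

```text
time_s: 39.07
eef_pos: [425.3, -342.2, 150.2]
ee_rot: [0.001, 0.708, 0.706, 0.001]
force: [0.0, 0.6, -0.3]
grip_width: 0.596
```

Run:
```python
from h import *
s=st(); c=cap("wrist"); 
draw(c,220,100,420,260,4,"w30.png",[(circ(c,426,-328,84,11),(255,0,255))]); totool((426,-328,80),0.0)
```

```text
t39.07 pos [ 425.3 -342.2  150.2] q [1.000e-03 7.083e-01 7.059e-01 7.000e-04] F [ 0.   0.6 -0.3] w0.596 j [-0.89  0.4   1.51  0.    1.23 -0.89]
yaw -0.002 rv [ 0.002 -0.001 -0.002] shift cm [ 1.2  -0.02  7.03]
```

View pics/w30.png

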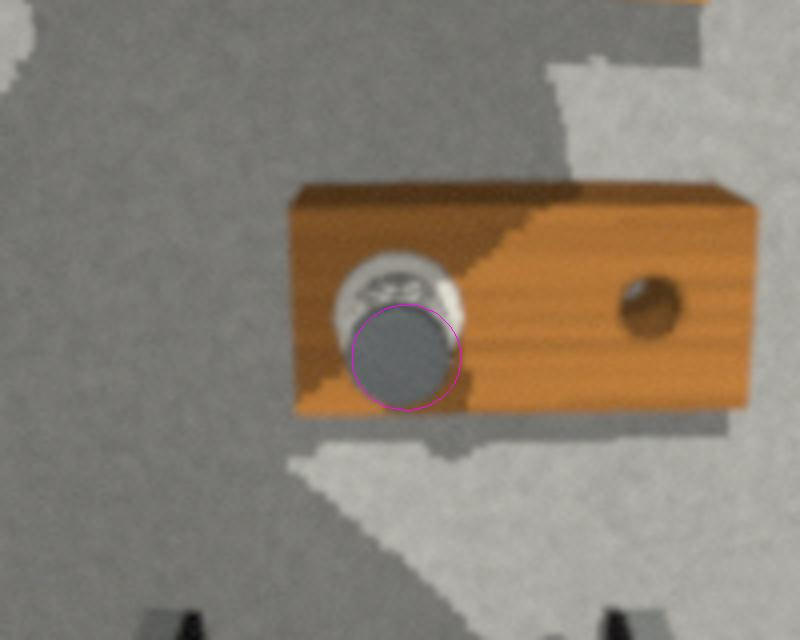

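Call:
move_arm(series=[[0,0,0,1.2,-0.05,2,0.6],[0,0,0,1.2,-0.05,4,0.6],[0,0,0,1.2,-0.05,7,0.6],[0,0,0,1.2,-0.05,7,0.6],[0,0,0,1.2,-0.05,7,0.6]])

```text
time_s: 39.53
eef_pos: [425.9, -326.7, 80.2]
ee_rot: [-0.0, 0.707, 0.707, 0.001]
force: [-0.0, 0.9, 1.1]
grip_width: 0.599
```

Run:
```python
from h import *
s=st(); c=cap("wrist"); 
draw(c,220,100,420,300,3,"w30.png",[(circ(c,425.4,-328,84,11),(255,0,255))]); totool((425.5,-328,31),0.0)
```

```text
t39.53 pos [ 425.9 -326.7   80.2] q [-4.000e-04  7.074e-01  7.068e-01  1.200e-03] F [-0.   0.9  1.1] w0.599 j [-0.87  0.46  1.62  0.    1.07 -0.87]
yaw -0.001 rv [ 0.003  0.    -0.001] shift cm [-0.04 -0.11  5.05]
```

View pics/w30.png

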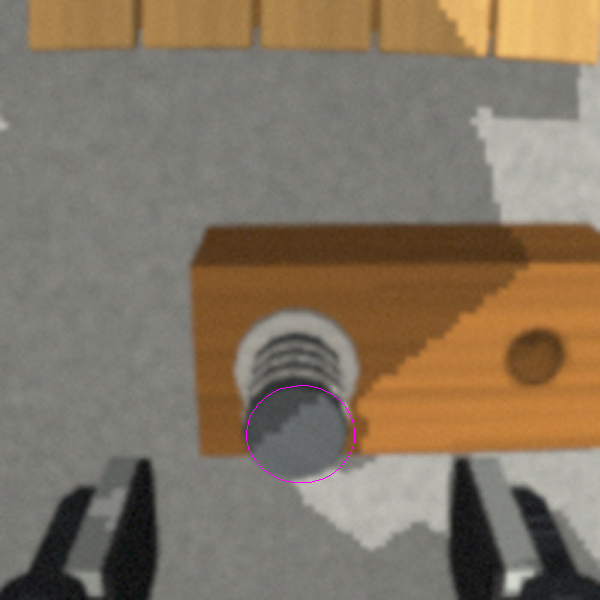

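Call:
move_arm(series=[[0,0,0,-0.1,-0.1,2,0.6],[0,0,0,-0.1,-0.1,4,0.6],[0,0,0,-0.1,-0.1,4.9,0.5],[0,0,0,-0.1,-0.1,4.9,0.4],[0,0,0,-0.1,-0.1,4.9,0.2]], grip_force=60)

```text
time_s: 40.0
eef_pos: [426.1, -329.0, 33.8]
ee_rot: [0.002, 0.707, 0.707, 0.001]
force: [-0.7, 0.5, 0.1]
grip_width: 0.271
```

Call:
move_arm(series=[[0,0,0,0,0,0,0.1],[0,0,0,0,0,0,0.1],[0,0,0,0,0,0,0.1],[0,0,0,0,0,0,0.1]])

```text
time_s: 40.33
eef_pos: [426.3, -329.3, 34.3]
ee_rot: [0.002, 0.707, 0.707, 0.001]
force: [0.2, 0.0, -0.3]
grip_width: 0.23
```

Run:
```python
from h import *
s=st(); c=cap("wrist"); 
draw(c,220,130,420,300,4,"w31.png",[(circ(c,425.2,-327.7,84,11),(255,0,255))])
```

```text
t40.33 pos [ 426.3 -329.3   34.3] q [0.0023 0.7074 0.7068 0.0009] F [ 0.2  0.  -0.3] w0.230 j [-0.88  0.53  1.65  0.    0.96 -0.88]
```

View pics/w31.png

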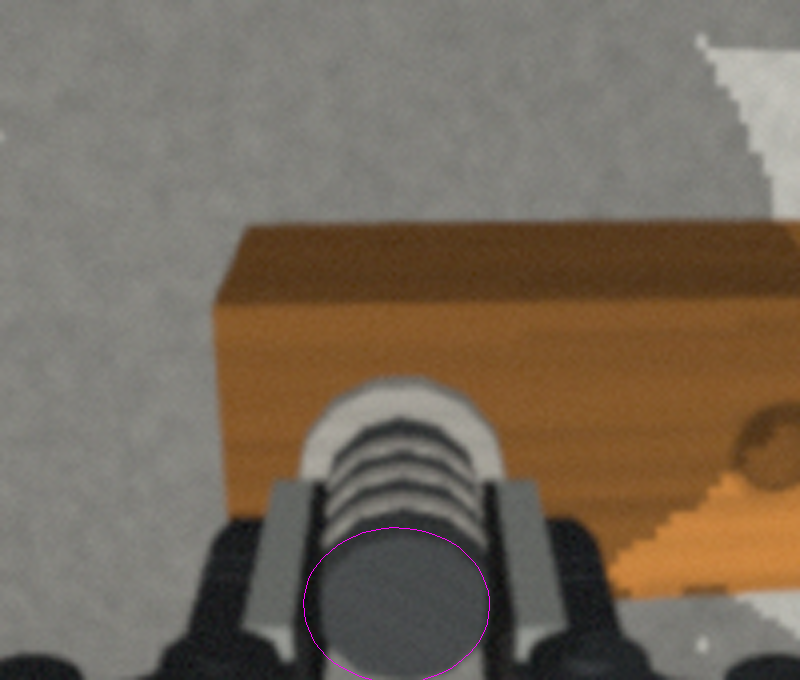

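Call:
move_arm(series=[[0,0,0,0,0,-2,0.1],[0,0,0,0,0,-4.5,0.1],[0,0,0,0,0,-8,0.1],[0,0,0,0,0,-11.5,0.1],[0,0,0,0,0,-12.5,0.1]])

```text
time_s: 40.8
eef_pos: [427.2, -330.5, 164.7]
ee_rot: [0.007, 0.707, 0.707, 0.001]
force: [-0.4, -0.3, -1.1]
grip_width: 0.227
```

Run:
```python
from h import *
s=st(); totool((616.5,-301,150),0.0)
```

```text
t40.80 pos [ 427.2 -330.5  164.7] q [6.600e-03 7.073e-01 7.069e-01 7.000e-04] F [-0.4 -0.3 -1.1] w0.227 j [-0.88  0.37  1.52  0.    1.25 -0.88]
yaw -0.0006 rv [ 0.01   0.008 -0.001] shift cm [ 2.98 18.91  1.64]
```

Call:
move_arm(series=[[0.01,0.008,0,3,18.8,0.5,0.1],[0.01,0.008,0,3,18.8,0.5,0.1],[0.01,0.008,0,3,18.8,0.5,0.1],[0.01,0.008,0,3,18.8,0.5,0.1],[0.01,0.008,0,3,18.8,0.5,0.1]])

```text
time_s: 41.22
eef_pos: [618.4, -299.0, 160.4]
ee_rot: [0.0, 0.707, 0.707, 0.0]
force: [-0.4, -0.5, -2.0]
grip_width: 0.233
```

Run:
```python
from h import *
s=st(); c=cap("wrist"); draw(c,200,60,440,260,3.3,"w32.png",[(circ(c,617,-299.4,46,7.25),(255,0,255))]); totool((616.5,-301,120),0.0)
```

```text
t41.22 pos [ 618.4 -299.   160.4] q [2.000e-04 7.067e-01 7.075e-01 4.000e-04] F [-0.4 -0.5 -2. ] w0.233 j [-0.62  0.71  0.98  0.    1.45 -0.62]
yaw 0.0028 rv [ 0.002 -0.001  0.003] shift cm [-0.3  -0.41  3.96]
```

View pics/w32.png

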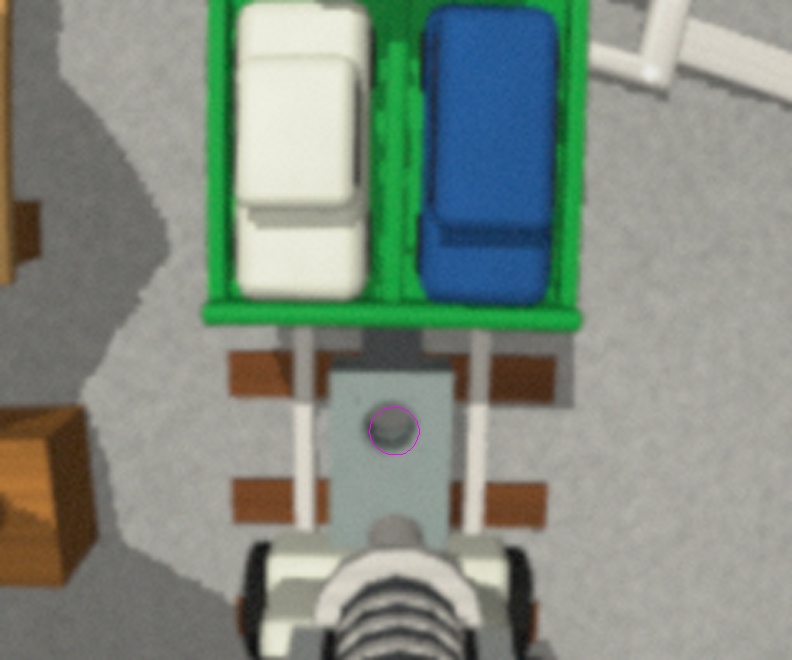

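Call:
move_arm(series=[[0,0,0,0,-0.25,2,0.1],[0,0,0,-0.05,-0.25,4,0.1],[0,0,0,-0.05,-0.25,6,0.1],[0,0,0,-0.05,-0.25,7,0.1],[0,0,0,-0.05,-0.25,7,0.1]])

```text
time_s: 41.68
eef_pos: [617.1, -297.7, 86.7]
ee_rot: [-0.002, 0.706, 0.708, 0.001]
force: [-0.4, 0.4, -1.2]
grip_width: 0.229
```

Run:
```python
from h import *
s=st(); c=cap("wrist"); p=s["eef_pos"]; z=p[2]-30.3
draw(c,280,160,360,260,7,"w33.png",[(circ(c,616.1,-298.1,46,7.25),(255,0,255)),(circ(c,p[0],p[1]+1.5,z,4.5),(0,255,255)),(circ(c,p[0],p[1]+1.5,z+45,15),(0,255,255))]); totool((616.5,-299.6,70),0.0)
```

```text
t41.68 pos [ 617.1 -297.7   86.7] q [-2.100e-03  7.061e-01  7.081e-01  6.000e-04] F [-0.4  0.4 -1.2] w0.229 j [-0.62  0.76  1.08  0.    1.3  -0.62]
yaw 0.0027 rv [ 0.    -0.002  0.003] shift cm [-0.14 -0.13  1.89]
```

View pics/w33.png

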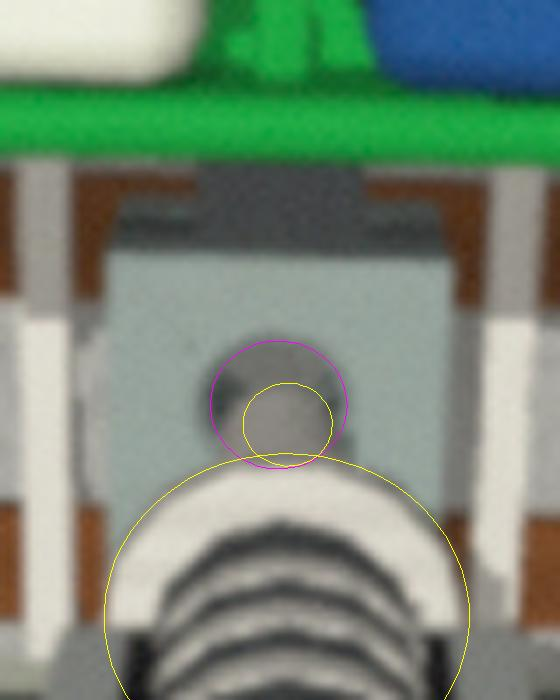

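Call:
move_arm(series=[[0,0,0,-0.07,-0.19,0,0.1],[0,0,0,-0.07,-0.19,0.4,0.1],[0,0,0,-0.07,-0.19,0.8,0.1],[0,0,0,-0.07,-0.19,1.0,0.1],[0,0,0,-0.07,-0.19,1.0,0.1]])

```text
time_s: 42.15
eef_pos: [615.8, -298.9, 78.5]
ee_rot: [-0.001, 0.706, 0.708, 0.001]
force: [-0.4, 0.3, -0.7]
grip_width: 0.233
```

Run:
```python
from h import *
s=st(); c=cap("wrist"); p=s["eef_pos"]; z=p[2]-30.3
draw(c,280,160,360,240,9,"w33.png",[(circ(c,615.8,-297.8,46,7.25),(255,0,255)),(circ(c,p[0],p[1]+1.1,z,4.5),(0,255,255)),(circ(c,p[0],p[1]+1.1,z+45,15),(0,255,255))]); totool((615.9,-298.9,70),0.0)
```

```text
t42.15 pos [ 615.8 -298.9   78.5] q [-0.0009  0.7062  0.7081  0.0008] F [-0.4  0.3 -0.7] w0.233 j [-0.62  0.77  1.09  0.    1.28 -0.63]
yaw 0.0026 rv [ 0.    -0.002  0.003] shift cm [0.   0.   0.88]
```

View pics/w33.png

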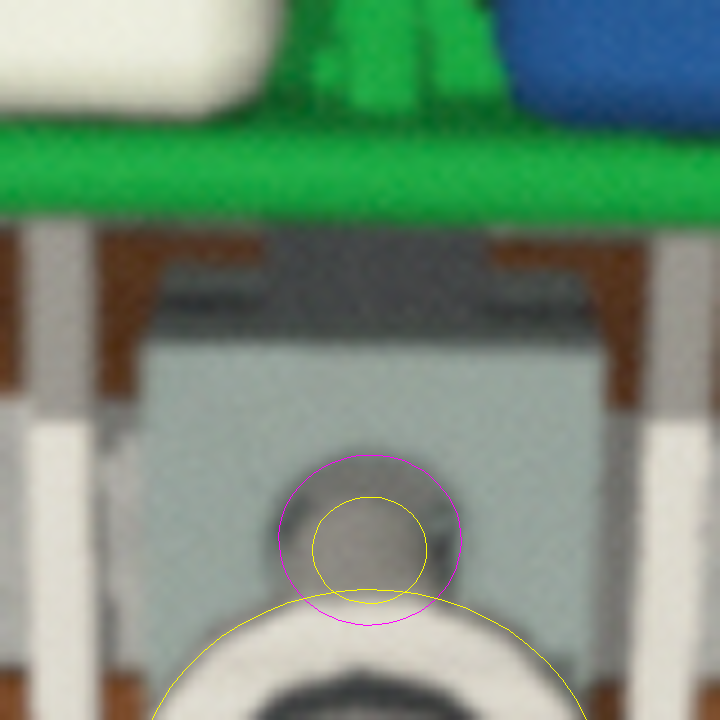

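Call:
move_arm(series=[[0,0,0,0,0,0.5,0.1],[0,0,0,0,0,0.9,0.1],[0,0,0,0,0,1.3,0.1],[0,0,0,0,0,1.6,0.1],[0,0,0,0,0,1.8,0.1]])

```text
time_s: 42.62
eef_pos: [615.7, -298.7, 60.1]
ee_rot: [-0.001, 0.706, 0.708, 0.001]
force: [-0.4, 0.9, -0.9]
grip_width: 0.231
```

Call:
move_arm(series=[[0,0,0,0,0,0.5,0.1],[0,0,0,0,0,1.0,0.1],[0,0,0,0,0,1.4,0.1],[0,0,0,0,0,1.8,0.1],[0,0,0,0,0,2.1,0.1]])

```text
time_s: 43.03
eef_pos: [615.6, -298.7, 38.5]
ee_rot: [-0.001, 0.706, 0.708, 0.001]
force: [0.7, -0.2, -1.1]
grip_width: 0.232
```

Call:
move_arm(series=[[0,0,0,0,0,0.15,0.1],[0,0,0,0,0,0.25,0.1],[0,0,0,0,0,0.35,0.1],[0,0,0,0,0,0.4,0.1]])

```text
time_s: 43.37
eef_pos: [615.6, -298.8, 36.0]
ee_rot: [-0.001, 0.706, 0.708, 0.001]
force: [-6.0, 2.9, 11.9]
grip_width: 0.23
```

Collar contact. Release and back off upward, then check everything.

Call:
move_arm(series=[[0,0,0,0,0,0,0.5],[0,0,0,0,0,0,0.5],[0,0,0,0,0,-3,0.5],[0,0,0,0,0,-7,0.5],[0,0,0,0,0,-11,0.5]])

```text
time_s: 43.78
eef_pos: [615.2, -298.7, 146.7]
ee_rot: [-0.002, 0.706, 0.708, 0.0]
force: [0.1, -0.2, -0.1]
grip_width: 0.499
```

Call:
move_arm(series=[[0,0,0,-1,-16,-8,0.5],[0,0,0,-1,-16,-8,0.5],[0,0,0,-1,-20,-8,0.5],[0,0,0,-1,-22,-8,0.5],[0,0,0,-1,-22,-8,0.5]])

```text
time_s: 44.2
eef_pos: [420.2, -308.3, 220.3]
ee_rot: [-0.002, 0.706, 0.708, 0.0]
force: [-0.0, -0.5, 1.1]
grip_width: 0.503
```

Run:
```python
from h import *
s=st(); c=cap("side"); cv2.imwrite("pics/s40.png",c["frame"][:,:,::-1]); crop(c,300,140,430,320,4.4,"s41.png")
c=cap("top"); crop(c,150,100,450,260,2.66,"t40.png")
```

```text
t44.20 pos [ 420.2 -308.3  220.3] q [-1.500e-03  7.060e-01  7.082e-01  4.000e-04] F [-0.  -0.5  1.1] w0.503 j [-0.86  0.29  1.47  0.    1.38 -0.86]
```

View pics/s40.png

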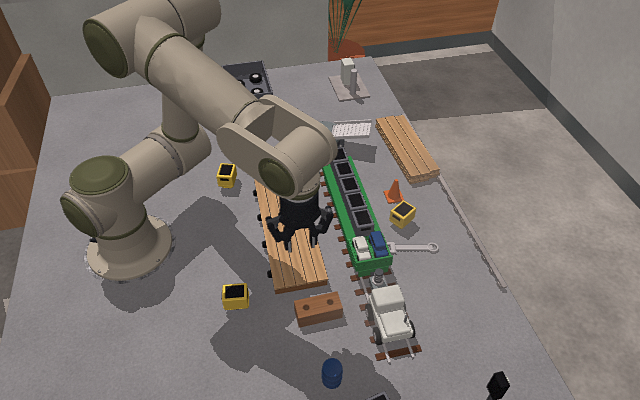

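View pics/s41.png

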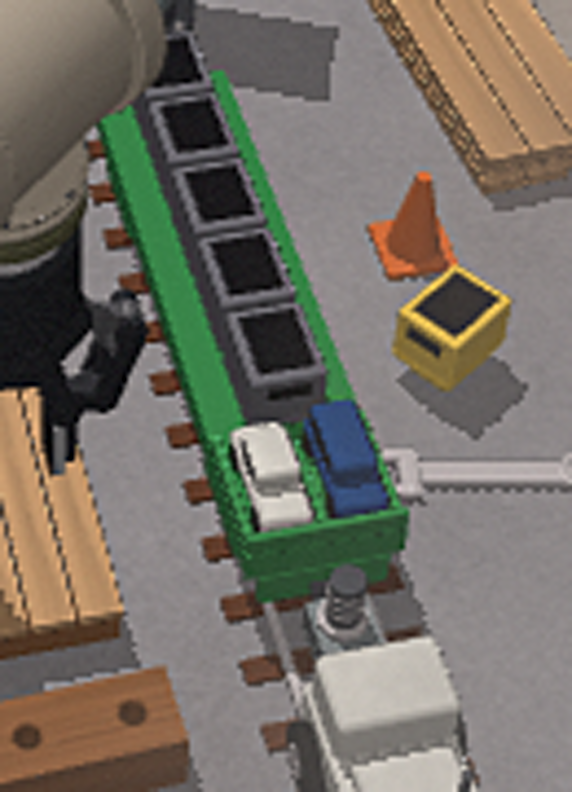

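View pics/t40.png

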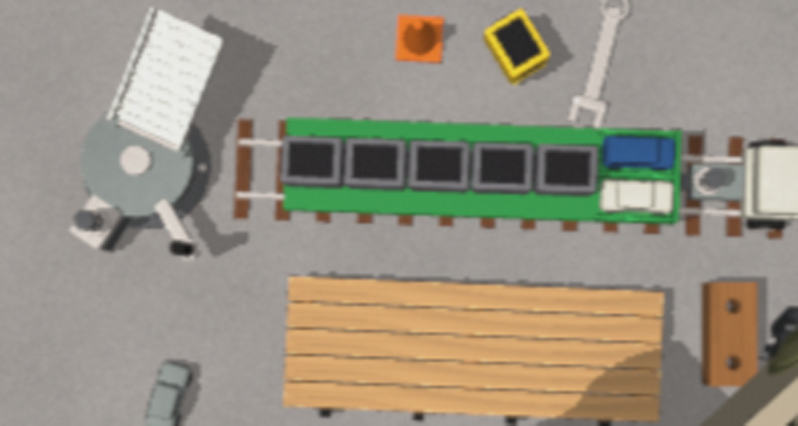

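Run:
```python
from h import *
c=cap("top"); M=(255,0,255)
draw(c,250,140,380,185,6,"t41.png",[(rect(c,618.7+1.13*i,-142.7+63.9*i,114,48,60,-.018),M) for i in range(5)])
c=cap("side"); draw(c,320,140,400,260,6,"s42.png",[(rect(c,618.7+1.13*i,-141.7+64*i,114,48,60,-.018),M) for i in range(5)])
```

```text
(no output)
```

View pics/t41.png

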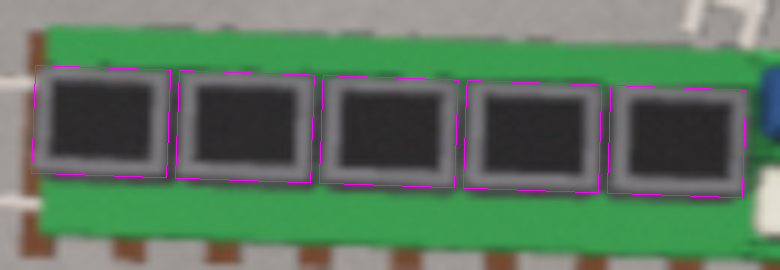

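View pics/s42.png

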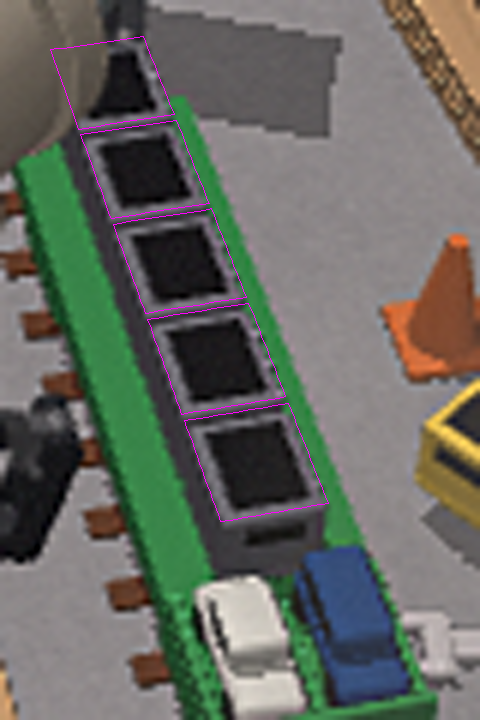

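All five crate tops match the fully seated model in both views. Handing in.

Run:
```python
from h import *
st(); print(job.finish_job())
```

```text
t44.40 pos [ 421.7 -309.   220.4] q [-1.100e-03  7.066e-01  7.076e-01  5.000e-04] F [ 1.1 -0.3 -0.4] w0.502 j [-0.86  0.29  1.47  0.    1.38 -0.86]
the job is handed in; nothing more can be done
None
```

I swung the ramp against its stop with the lever and locked it with the first drop pin. I then plugged all five grey dock crates into sockets 1–5 and coupled the wagon to the tractor with the second pin. I handed the job in at 44.4 s with the arm clear; it gives no verdict.

**Last checks:**
- **Crates:** In the top and side views the crate tops matched the fully seated outlines. The fifth crate was partly hidden by the arm in the side view. Each crate stopped under contact force within about 0.3 mm of the calculated seated height.
- **Pins:** Both were pressed down until the collar made contact, at about 8 N in the lock and 12 N in the coupling. The final heights were within 0.5 mm of those expected.
- **Turntable:** It reached its stop under about 35 N, and it is now held by the pin.
- **Other objects:** I touched none of the cars, cone, drum or wrench. They look unmoved in the pictures, but I did not measure this.

**What disagreed:**
- **Fingertips:** They ended about 30 mm higher than the reported tool position implies. My first lever grasp closed above the grip, and I corrected for this afterwards.
- **Cameras:** The top and wrist cameras differed by about 1.5 mm along y. I aligned every insertion with the wrist camera.

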